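Scoop the avocado stones into the drop chute

ROBOT

A 6-joint arm with a two-finger parallel gripper is mounted at the origin on the work surface. World frame = base frame: x ahead of the robot, y to its left, z up, the work surface at z = 0. Lengths are in m, angles in degrees, forces in N, time in s.
With the tool pointing down it reaches from about 0.375 to 0.9 m from the base axis. Payload 3.1 kg.
Tool frame: the origin (TCP) lies at the very end of the fingers, on their centre line; the grasp point (between the pads) lies 19 mm behind it; z points along the fingers, y is the line along which they close (so a half turn about z gives the same grasp; the last joint's range is limited). The gripper opens to 87 mm and grips with 3 to 60 N. Pads are 19 mm wide; open, the fingers measure 117 mm over their backs; the gripper's body (75 mm by 190 mm) begins 51 mm behind the grasp point.
Start: joints at [-83.795, 30.224, 82.088, -0, 67.689, -10.227], TCP at [0.177, -0.599, 0.223] pointing down, gripper open.
Joint ranges: [-176.69, 176.69], [-43.24, 126.21], [12.49, 139.97], [-82, 262], [0, 151.66], [-163.58, 163.58]. Speed limits (degrees/s): [159.86, 159.86, 180, 180, 180, 180].

INTERFACE

Orientations are given as a 3x3 rotation matrix whose columns are the frame's x, y, z axes.
In Python, from rig import readout, viewer, ticket gives the robot as it stands.
- The arm moves only by the tool send_rows, never from a script. Its argument "moves" is a list of rows, each a list of 6 numbers: the shift along the tool's x, y, z in units of 250 mm (1.0 is 250 mm), then the turn, a rotation vector about the tool's x, y, z in units of 90 degrees (1.0 is 90 degrees). A call has 1 to 12 rows; each row is the pose to reach, as a shift and turn from the pose commanded when the call began, along the tool's axes at that moment; what a row does not reach only later rows make up. A row lasts 1/10 s, in which the tool goes at most 50 mm and 8.59 degrees, less where a joint would pass 70% of its speed; a pose out of reach is approached as far as the arm can. A call with a number of a shift or a turn outside -1 to 1 is refused whole. A call with a gripper value outside its range is refused whole. "grip" is the opening, from 0 (shut) to 1 (fully open), set as the call begins (left out, the last holds). The fingers move at their own pace and stop on an object; the grip force is fixed at half the most. Time passes only in rows, so rows that repeat a pose let the fingers close. It gives the time, the measured TCP pose, the force, the opening and the grip force at its end, in the units of the state.
- readout.read_state(): the state, without advancing time (a new reading comes with each control period).
- viewer.capture(name): name is "side" or "top"; returns (picture, depth): 480x640x3 uint8, red, green, blue; 480x640 float32, m along the optical axis (not along the pixel's ray), 0 where there is no reading.
- viewer.camera_info(name): a dict with "fx", "fy", "cx", "cy" (pixels), "R" (3x3) and "t" (3): a world point X has camera coordinates R X + t. Camera axes: x right, y down, z forward; pixel columns grow to the right and rows downward; lengths in m; the calibration is good to about 2 mm. A picture is of the moment at which its call begins. camera_info takes no time and is no camera call.
- ticket.hand_in(): hands the job in; it is judged then, once.
The state is a dict: "time_s": time; "joint_positions": joint angles; "qvel": joint speeds; "tau": joint torques, N m; "position": TCP position; "tcp_rot": TCP orientation; "force": force on the tool from outside, world axes, zero at the start; "moment": the same for the moment, N m; "opening": opening from 0.0 (shut) to 1.0 (fully open); "grasp_force": force on a finger pad.
Only numpy, scipy, OpenCV 4.12 (cv2) and the standard library are available. Lean on these libraries where they do the work, as an engineer would, in place of code of your own. Each camera call takes 0.05 s, during which the arm holds its last target. There are 200 camera calls.

TASK

First put the empty cans that stand on the drop chute's flap into the slatted crate, then swing the flap right open. With the hand scoop, and never touching a stone with the gripper, move every avocado stone from the purple tray into the chute. When all are in, close the flap fully and stand the scoop back upright in the middle of its marble tile, leaving the other things on the bench undisturbed.

Things in the scene. Friction and masses are not known exactly. Their poses are not given: they have to be found in the camera images.
- chute: open steel chute box fixed to the bench, 200 (x) x 200 (y) mm, rim 120 mm above the bench, walls and floor 6 mm; origin at the centre of its underside on the bench, z up, x pointing away from the tray (roughly world -y). A hinged flap covers its whole top.
- flap (a joint): angle of the chute's flap: 0 closed (flat), 1.6 rad fully open (just past upright). Aluminium plate 200 x 200 x 8 mm, hinged along the chute's +x rim (the side away from the tray), its -x edge swings up and over towards +x; a stiff hinge holds it at any angle (about 2 N at the handle). Axis = the chute's y.
- flap_handle (a point): middle of the bar handle on the flap: a round bar 11 mm thick and 100 mm long, parallel to the chute's y, 35 mm off the flap's upper face and 30 mm from its -x edge; the frame turns with the flap (x, y as the chute's and z off the face when closed)
- flap_hinge (a point): point in the middle of the hinge line, at the lower face of the flap; from it the bar handle lies 170 mm to -x and 43 mm up when closed. The frame turns with the flap.
- tray: purple plastic sorting tray fixed to the bench, 285 (x) x 168 (y) x 50 mm, floor 5 mm, side walls 4 mm. Origin on its underside, midway across; z up. Flat floor from x = -70 to +151 mm, y = -80 to +80 mm; its -x end is a ramp, the other three walls are upright. The stones lie in the half nearer the ramp.
- tray_foot (a point): middle of the line where the tray's flat floor meets the ramp; from here the ramp rises towards the tray's -x at 40 degrees, up to the rim 50 mm above the bench (54 mm further on)
- scoop: steel hand scoop, about 220 g, on the marble tile at the start: flat pan 100 (x) x 96 (y) mm, floor 2.5 mm thick, open at -x (the lip); side walls reach 42 mm up and start 45 mm behind the lip; back wall 55 mm high at +x. Origin at the centre of the pan's underside, z up along the handle.
- scoop_grip (a point): place to hold the scoop, in the upright square wooden handle, 18 x 18 mm, that stands inside the back at x = +41 mm; this point is 115 mm above the underside. The handle ends in a 30 x 30 x 8 mm cap whose top is at 152 mm.
- tile: flat marble tile fixed to the bench, 180 (x) x 160 (y) x 6 mm, the scoop's resting place; origin at the centre of its underside
- crate: slatted wooden crate fixed to the bench, open on top, for empty cans: 200 (x) x 150 (y) x 60 mm outside, walls and floor 6 mm, small posts of 12 mm in the inner corners; origin at the centre of its underside
- ladle: bystander: stainless ladle lying beyond the chute; origin under its bowl
- mallet: bystander: small wooden mallet lying beyond the tray, 220 mm long; origin under its middle
- spice_jar: bystander: small glass jar, 52 mm diameter, 85 mm tall; origin under its middle
- oil_bottle: bystander: green glass bottle, 210 mm tall; origin under its middle
- bowl: bystander: white ceramic bowl, 120 mm wide, 50 mm tall; origin under its middle
- mug: bystander: mug, 80 mm wide, 90 mm tall; origin under its middle
- stone1: a dark, round avocado stone, a ball of 36 mm diameter, 25 g; origin at its centre. It rolls, but soon comes to rest. May be absent.
- stone2: a dark, round avocado stone, a ball of 36 mm diameter, 25 g; origin at its centre. It rolls, but soon comes to rest. May be absent.
- stone3: a dark, round avocado stone, a ball of 36 mm diameter, 25 g; origin at its centre. It rolls, but soon comes to rest. May be absent.
- stone4: a dark, round avocado stone, a ball of 36 mm diameter, 25 g; origin at its centre. It rolls, but soon comes to rest. May be absent.
- stone5: a dark, round avocado stone, a ball of 36 mm diameter, 25 g; origin at its centre. It rolls, but soon comes to rest. May be absent.
- stone6: a dark, round avocado stone, a ball of 36 mm diameter, 25 g; origin at its centre. It rolls, but soon comes to rest. May be absent.
- can_a: an empty aluminium drinks can, 53 mm diameter, 100 mm tall, 30 g; origin at the centre of its underside, z up along the can. Stands on the closed flap of the chute at the start. May be absent.
- can_b: an empty aluminium drinks can, 53 mm diameter, 100 mm tall, 30 g; origin at the centre of its underside, z up along the can. Stands on the closed flap of the chute at the start. May be absent.
There are look-alikes about, which are no part of the job. Several things look just like the tile: the one meant starts farthest to the robot's left.

How it is judged (in metres and radians):
On the way, in this order (a step that is already met when the one before it is completed fails the run):
1. the cans are in the crate (x of can_a in the frame of crate between -0.097 and 0.097 m and y of can_a in the frame of crate between -0.072 and 0.072 m and z of can_a in the frame of crate between 0 and 0.075 m and x of can_b in the frame of crate between -0.097 and 0.097 m and y of can_b in the frame of crate between -0.072 and 0.072 m and z of can_b in the frame of crate between 0 and 0.075 m), for 0.2 s.
2. the flap is swung open (value of joint flap above 1.3 rad), for 0.2 s.
3. every stone is in the chute (x of stone1 in the frame of chute between -0.095 and 0.095 m and y of stone1 in the frame of chute between -0.095 and 0.095 m and z of stone1 in the frame of chute between 0 and 0.105 m and x of stone2 in the frame of chute between -0.095 and 0.095 m and y of stone2 in the frame of chute between -0.095 and 0.095 m and z of stone2 in the frame of chute between 0 and 0.105 m and x of stone3 in the frame of chute between -0.095 and 0.095 m and y of stone3 in the frame of chute between -0.095 and 0.095 m and z of stone3 in the frame of chute between 0 and 0.105 m and x of stone4 in the frame of chute between -0.095 and 0.095 m and y of stone4 in the frame of chute between -0.095 and 0.095 m and z of stone4 in the frame of chute between 0 and 0.105 m and x of stone5 in the frame of chute between -0.095 and 0.095 m and y of stone5 in the frame of chute between -0.095 and 0.095 m and z of stone5 in the frame of chute between 0 and 0.105 m and x of stone6 in the frame of chute between -0.095 and 0.095 m and y of stone6 in the frame of chute between -0.095 and 0.095 m and z of stone6 in the frame of chute between 0 and 0.105 m), for 0.2 s.
At the end, for the whole second after the job is handed in: all cans inside the crate (their undersides not more than 75 mm up), all stones inside the chute, the flap closed to within 0.06 rad, the scoop upright on its tile within 45 mm of the tile's centre, all at rest (all of step 1 and all of step 3 and horizontal distance between scoop and tile below 0.045 m and angle between scoop's own z axis and vertical below 0.12 rad and z of scoop in the frame of tile between 0.002 and 0.02 m and linear speed of each of stone1, stone2, stone3, stone4, stone5, stone6, can_a, can_b, scoop below 0.03 m/s and value of joint flap below 0.06 rad); the robot touches nothing.
It fails at once if a stone is touched by the gripper (contact force between any of stone1, stone2, stone3, stone4, stone5, stone6 and the fingers above 0.5 N).
It fails at once if a bystander is disturbed (moved over 40 mm) (distance of any of ladle, mallet, spice_jar, oil_bottle, bowl, mug from where it was at the start of the episode above 0.04 m).
Of stone1, stone2, stone3, stone4, stone5, stone6 only 3 to 6 are there at a start; the rules pass over those that are not, and their reading is None.
Of can_a, can_b only 1 to 2 are there at a start; the rules pass over those that are not, and their reading is None.
At some moment in a run one of scoop, can_a, can_b may be knocked a few centimetres aside while the robot is not near it.
It also fails if it takes over 210 s, if anything falls off the work surface, if the arm or the gripper's body presses on something with over 40 N, if the wrist force passes 120 N, or if a joint passes its speed limit or range.

## Working session

There is one attempt and no reset: what is moved stays moved. The work goes in short steps, Python scripts to look and compute and a tool call to move; the robot and the scene stay as the last step left them, time stands still between calls to the robot, and variables do not carry over. Pictures are saved under pics/ and viewed, at most 14 in all, crops included, and the job is handed in when it is done.

Besides the shell and the picture viewer there is one more tool, called after "Call:" by a JSON object that holds its "fn" and its "kwargs", one argument or row to a line. send_rows: Moves the arm, as the interface text tells. Shifts and turns lie within -1 to 1; 1 stands for 250 mm of shift or 90 degrees of turn. Its arguments: {"type":"object","properties":{"moves":{"type":"array"},"grip":{"type":"number"}},"required":["moves"]}

```bash
mkdir -p pics; ls; cat > h.py <<'E'
import numpy as np, cv2
from rig import readout, viewer, ticket
def cap(n,f=None):
    p,d=viewer.capture(n)
    if f: cv2.imwrite('pics/'+f,p[:,:,::-1])
    np.savez('/tmp/'+n,p=p,d=d); return p,d
def cloud(n,d):
    c=viewer.camera_info(n);v,u=np.mgrid[:480,:640]
    P=np.stack([(u-c['cx'])/c['fx']*d,(v-c['cy'])/c['fy']*d,d],-1)
    return (P-np.array(c['t']))@np.array(c['R'])
def ray(n,u,v,z):
    c=viewer.camera_info(n);R=np.array(c['R']);o=-R.T@np.array(c['t'])
    r=R.T@np.array([(u-c['cx'])/c['fx'],(v-c['cy'])/c['fy'],1]);return o+r*(z-o[2])/r[2]
E
python3 - <<'E'
from h import *
for n in('top','side'):
    p,d=cap(n,n+'0.png');c=viewer.camera_info(n);R=np.array(c['R']);print(n,c['fx'],(-R.T@c['t']).round(3),R.round(2).tolist(),(d>0).mean())
print(readout.read_state())
E
```

```text
pics
top 510.61479069598226 [ 0.254 -0.036  1.281] [[0.17, -0.99, 0.0], [-0.96, -0.17, -0.21], [0.21, 0.03, -0.98]] 0.996005859375
side 619.5928647221074 [ 0.348 -1.164  1.273] [[0.99, -0.15, -0.01], [-0.11, -0.7, -0.71], [0.1, 0.7, -0.71]] 0.9959733072916667
{'time_s': 0.1, 'joint_positions': array([-8.37955779e+01,  3.02731330e+01,  8.21485451e+01, -2.13940017e-03,
        6.76900184e+01, -1.02285430e+01]), 'qvel': array([-0.05251814, -0.06838481, -0.19536845, -0.13800509, -0.05637919,
        0.03709373]), 'tau': array([-3.43626107e-04, -4.40985525e+01, -1.77150911e+01,  6.34608977e-02,
        5.33476355e-02, -3.42393446e-05]), 'position': array([ 0.17674094, -0.59880275,  0.2216777 ]), 'tcp_rot': array([[ 9.59147389e-01,  2.82906743e-01, -2.45033283e-04],
       [ 2.82906677e-01, -9.59145490e-01,  1.93431841e-03],
       [ 3.12209153e-04, -1.92461800e-03, -9.99998099e-01]]), 'force': array([-0.1507347 ,  0.15175974,  0.31383997]), 'moment': array([ 0.01537185, -0.00327214, -0.01148287]), 'grasp_force': 0.0, 'opening': 0.9973021107620297}
```

View pics/top0.png

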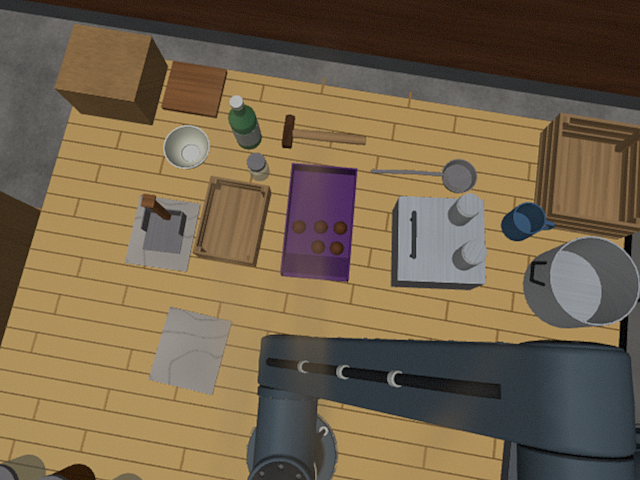

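View pics/side0.png

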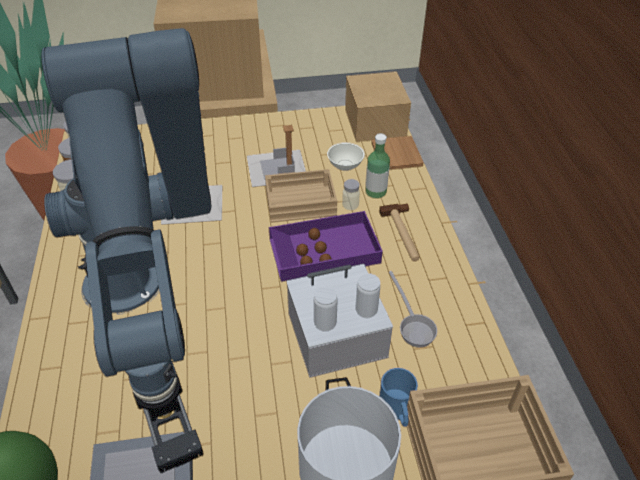

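Top view: the robot base is at (290,450), image right is world -y and up is +x.

- **Tile look-alikes:** (162,232) under the scoop and (190,350) empty, plus a grey slab at the lower edge of the side view (140,470). The first is farthest left and is the one meant.
- **Crates:** (233,221) is about 200x150. (590,175) is clearly larger and deeper. The first fits.
- **Stones:** five, at (299,227), (320,227), (340,228), (318,247) and (336,247).
- **Cans:** two, at (467,209) and (468,255).

```bash
cat > m.py <<'E'
from h import *
def rect(P):
    P=np.asarray(P,np.float32);(c,s,a)=cv2.minAreaRect(P[:,:2]);b=cv2.boxPoints((c,s,a))
    e=b[1]-b[0];f=b[2]-b[1]
    return 'c',np.round(c,4),'L1 %.3f@%.1f L2 %.3f@%.1f'%(np.hypot(*e),np.degrees(np.arctan2(e[1],e[0])),np.hypot(*f),np.degrees(np.arctan2(f[1],f[0])))
def big(m):
    n,l,s,c=cv2.connectedComponentsWithStats(m.astype(np.uint8));return l==1+s[1:,4].argmax()
E
python3 - <<'E'
from m import *
t=np.load('/tmp/top.npz');p,d=t['p'],t['d'];P=cloud('top',d);Z=P[...,2]
h=cv2.cvtColor(p,cv2.COLOR_RGB2HSV)
def reg(u0,u1,v0,v1):
    m=np.zeros(d.shape,bool);m[v0:v1,u0:u1]=1;return m
def show(n,m,bigc=True):
    m=big(m) if bigc else m; print(n,m.sum(),rect(P[m]),'z %.4f'%np.median(Z[m]))
pur=(h[...,0]>125)&(h[...,0]<160)&(h[...,1]>90)&reg(270,370,150,290)
show('trayrim',pur&(Z>.044),0); show('tray floor',pur&(Z<.009))
show('crate rim',reg(190,280,170,275)&(Z>.052)&(Z<.066)); show('crate floor',reg(190,280,170,275)&(Z<.012)&(Z>.003))
show('flap',reg(380,500,180,300)&(abs(Z-.128)<.006)); show('bar',reg(380,450,180,300)&(Z>.15)&(Z<.18))
for n,r in(('canA',reg(440,490,185,228)),('canB',reg(440,500,232,275))): show(n,r&(Z>.222))
gray=(h[...,1]<45)
show('tile1',reg(115,205,185,280)&gray&(Z<.012)); show('tile2',reg(140,240,300,400)&gray&(Z<.012))
show('pan',reg(130,195,205,260)&(Z>.0065)&(Z<.0105)&(h[...,2]<130)); show('cap',reg(120,190,180,240)&(Z>.14)&(Z<.18))
show('hdl',reg(120,190,180,240)&(Z>.09)&(Z<.13));show('back',reg(130,195,190,260)&(Z>.05)&(Z<.07))
st=pur*0+((h[...,0]<20)&reg(285,355,200,275)&(Z>.012))
n,l,s,c=cv2.connectedComponentsWithStats(st.astype(np.uint8))
c0=viewer.camera_info('top')
for i in range(1,n):
    if s[i,4]>30: print('stone',c[i].round(1),ray('top',*c[i],.023).round(4),s[i,4])
# ramp
for v in range(165,285,8): print(v,[(round(P[v,u,0],3),round(Z[v,u],3)) for u in(305,)],end=' ')
# ground clutter heights
cv2.imwrite('pics/crop.png',cv2.resize(p[160:410,100:370,::-1],None,fx=2.2,fy=2.2,interpolation=cv2.INTER_CUBIC))
# side check of heights: can tops, bar, cap
s=np.load('/tmp/side.npz');Q=cloud('side',s['d'])
def near(x,y,r=.03): 
    m=np.hypot(Q[...,0]-x,Q[...,1]-y)<r; return np.percentile(Q[m][:,2],99.5).round(4)
for u,v in((467,203),(468,250),(150,200)): q=P[v,u]; print(q.round(4),near(q[0],q[1]))
E
```

```text
Traceback (most recent call last):
  File "m.py", line 3, in rect
    P=np.asarray(P,np.float32);(c,s,a)=cv2.minAreaRect(P[:,:2]);b=cv2.boxPoints((c,s,a))
                                       ~~~~~~~~~~~~~~~^^^^^^^^^
cv2.error: OpenCV(4.12.0) /io/opencv/modules/imgproc/src/convhull.cpp:143: error: (-215:Assertion failed) total >= 0 && (depth == CV_32F || depth == CV_32S) in function 'convexHull'
```

```bash
sed -i 's/P=np.asarray(P,np.float32);(c,s,a)=cv2.minAreaRect(P\[:,:2\])/P=np.ascontiguousarray(np.asarray(P)[:,:2],np.float32)\n    if len(P)<4: return "few"\n    (c,s,a)=cv2.minAreaRect(P)/' m.py
cat > a.py <<'E'
from m import *
t=np.load('/tmp/top.npz');p,d=t['p'],t['d'];P=cloud('top',d);Z=P[...,2]
h=cv2.cvtColor(p,cv2.COLOR_RGB2HSV)
def reg(u0,u1,v0,v1):
    m=np.zeros(d.shape,bool);m[v0:v1,u0:u1]=1;return m
def show(n,m,bigc=True):
    m=big(m) if bigc and m.any() else m; print(n,m.sum(),rect(P[m]),'z %.4f'%np.median(Z[m]))
pur=(h[...,0]>125)&(h[...,0]<160)&(h[...,1]>90)&reg(270,370,150,290)
show('trayrim',pur&(Z>.044),0); show('tray floor',pur&(Z<.009))
show('crate rim',reg(190,280,170,275)&(Z>.052)&(Z<.066)); show('crate floor',reg(190,280,170,275)&(Z<.012)&(Z>.003))
show('flap',reg(380,500,180,300)&(abs(Z-.128)<.006)); show('bar',reg(380,450,180,300)&(Z>.15)&(Z<.18))
for n,r in(('canA',reg(440,490,185,228)),('canB',reg(440,500,232,275))): show(n,r&(Z>.222))
gray=(h[...,1]<45)
show('tile1',reg(115,205,185,280)&gray&(Z<.012)); show('tile2',reg(140,240,300,400)&gray&(Z<.012))
show('pan',reg(130,195,205,260)&(Z>.0065)&(Z<.0105)&(h[...,2]<130)); show('cap',reg(120,190,180,240)&(Z>.14)&(Z<.18))
show('hdl',reg(120,190,180,240)&(Z>.09)&(Z<.13));show('back',reg(130,195,190,260)&(Z>.05)&(Z<.07))
st=(h[...,0]<20)&reg(285,355,200,275)&(Z>.012)
n,l,s,c=cv2.connectedComponentsWithStats(st.astype(np.uint8))
for i in range(1,n):
    if s[i,4]>30: print('stone',c[i].round(1),ray('top',*c[i],.023).round(4),s[i,4])
for v in range(165,285,8): print(v,round(P[v,305,0],3),round(Z[v,305],3),end='; ')
cv2.imwrite('pics/crop.png',cv2.resize(p[160:410,100:370,::-1],None,fx=2.2,fy=2.2,interpolation=cv2.INTER_CUBIC))
s=np.load('/tmp/side.npz');Q=cloud('side',s['d'])
def near(x,y,r=.03): 
    m=np.hypot(Q[...,0]-x,Q[...,1]-y)<r; return np.percentile(Q[m][:,2],99.5).round(4)
print()
for u,v in((467,203),(468,250),(150,200)): q=P[v,u]; print(q.round(4),near(q[0],q[1]))
E
python3 a.py
```

```text
trayrim 392 ('c', array([0.4765, 0.0236]), 'L1 0.165@-85.2 L2 0.453@4.8') z 0.0499
tray floor 1944 ('c', array([ 0.5887, -0.0018]), 'L1 0.088@-85.2 L2 0.229@4.8') z 0.0050
crate rim 921 ('c', array([0.5226, 0.2462]), 'L1 0.202@-0.2 L2 0.153@89.8') z 0.0596
crate floor 2969 ('c', array([0.5275, 0.2517]), 'L1 0.183@-0.1 L2 0.131@89.9') z 0.0065
flap 5609 ('c', array([ 0.5433, -0.2583]), 'L1 0.201@-82.9 L2 0.201@7.1') z 0.1285
bar 234 ('c', array([ 0.5343, -0.188 ]), 'L1 0.010@-81.9 L2 0.108@8.1') z 0.1681
canA 401 ('c', array([ 0.4386, -0.1707]), 'L1 0.457@-35.8 L2 0.048@54.2') z 0.2284
canB 430 ('c', array([ 0.3794, -0.1912]), 'L1 0.396@-44.2 L2 0.048@45.8') z 0.2283
tile1 3345 ('c', array([0.4691, 0.4221]), 'L1 0.161@-88.7 L2 0.179@1.3') z 0.0067
tile2 4780 ('c', array([0.1955, 0.287 ]), 'L1 0.178@-3.2 L2 0.160@86.8') z 0.0060
pan 673 ('c', array([0.4685, 0.4173]), 'L1 0.096@-85.4 L2 0.098@4.6') z 0.0085
cap 179 ('c', array([0.51  , 0.4188]), 'L1 0.032@-88.0 L2 0.030@2.0') z 0.1584
hdl 68 ('c', array([0.5071, 0.4153]), 'L1 0.024@-39.1 L2 0.013@50.9') z 0.1099
back 60 ('c', array([0.516 , 0.4009]), 'L1 0.054@-65.5 L2 0.015@24.5') z 0.0586
stone [298.5 226.7] [0.5401 0.0808 0.023 ] 130
stone [320.2 226.5] [0.5498 0.0267 0.023 ] 128
stone [339.9 227.7] [ 0.5554 -0.0231  0.023 ] 127
stone [317.4 246.8] [0.4971 0.0245 0.023 ] 136
stone [336.1 247.8] [ 0.5027 -0.0222  0.023 ] 132
165 0.694 0.054; 173 0.69 0.005; 181 0.669 0.002; 189 0.646 0.006; 197 0.626 0.003; 205 0.603 0.006; 213 0.584 0.0; 221 0.562 0.006; 229 0.54 0.007; 237 0.521 0.002; 245 0.5 0.005; 253 0.479 0.006; 261 0.456 0.021; 269 0.434 0.041; 277 0.419 0.006; 
[ 0.607  -0.2849  0.2272] 0.2331
[ 0.5053 -0.2988  0.2266] 0.233
[0.5127 0.4133 0.1586] 0.163
```

View pics/crop.png

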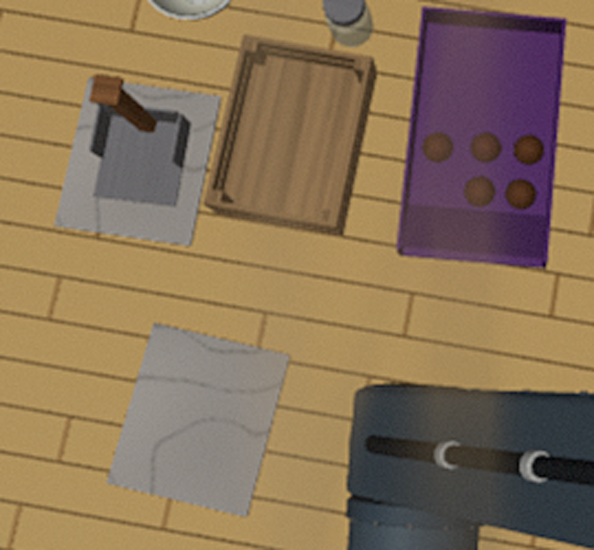

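The crop confirms it: the scoop stands on the leftmost tile at crop (140,165), and the 200x150 crate is at crop (290,135). One refinement of the tray, cans and flap with outliers removed, then I move.

```bash
cat > b.py <<'E'
exec(open('a.py').read().split("show('trayrim'")[0])
ok=cv2.morphologyEx(pur.astype(np.uint8),cv2.MORPH_CLOSE,np.ones((9,9)))>0
hull=cv2.convexHull(np.argwhere(big(pur))[:,::-1].astype(np.int32))
ap=cv2.approxPolyDP(hull,6,True)[:,0]; print('tray corners',[(a.tolist(),ray('top',*a,.05)[:2].round(4).tolist()) for a in ap])
for n,r in(('canA',reg(440,490,185,228)),('canB',reg(440,500,232,275))):
    m=r&(Z>.222)&(Z<.235)&(P[...,1]<-.22); show(n,big(m)); c=np.argwhere(big(m)).mean(0)[::-1]; print(c,ray('top',*c,.228).round(4))
m=(abs(Z-.128)<.005)&reg(380,500,180,300); show('flap',m)
s=np.load('/tmp/side.npz');sp=s['p'];Q=cloud('side',s['d'])
for n,x,y in(('canA',.607,-.285),('canB',.505,-.299)):
    k=(np.hypot(Q[...,0]-x,Q[...,1]-y)<.045)&(Q[...,2]>.222)&(Q[...,2]<.235);c=np.argwhere(k).mean(0)[::-1];print('side',n,ray('side',*c,.228).round(4),np.median(Q[k][:,2]))
k=(np.abs(Q[...,0]-.53)<.06)&(np.abs(Q[...,1]+.18)<.03)&(Q[...,2]>.15)&(Q[...,2]<.185);print('bar side',np.median(Q[k],0).round(4),k.sum())
E
python3 b.py
```

```text
tray corners [([356, 169], [0.7071, -0.0383]), ([348, 278], [0.4286, -0.0634]), ([326, 279], [0.4171, -0.0112]), ([316, 218], [0.5632, 0.0394]), ([327, 166], [0.7024, 0.0356])]
canA 399 ('c', array([ 0.6044, -0.2897]), 'L1 0.047@-81.7 L2 0.048@8.3') z 0.2284
[469.15288221 204.47619048] [ 0.6043 -0.2897  0.228 ]
canB 427 ('c', array([ 0.5032, -0.312 ]), 'L1 0.049@-33.3 L2 0.048@56.7') z 0.2283
[474.15690867 251.89461358] [ 0.5031 -0.3117  0.228 ]
flap 5485 ('c', array([ 0.5434, -0.2584]), 'L1 0.201@-82.8 L2 0.201@7.2') z 0.1284
side canA [ 0.6005 -0.2953  0.228 ] 0.22761060881402256
side canB [ 0.4993 -0.3177  0.228 ] 0.22802471006110106
bar side [ 0.5302 -0.195   0.1661] 216
```

```bash
cat > plan.py <<'E'
# plan(waypoints): waypoint=(x,y,z,yaw,tilt[,pivot]); pivot=point of the scoop (scoop frame) to be put at xyz
import json,os,sys
from h import *
from scipy.spatial.transform import Rotation as Ro
def pose(x,y,z,yaw=0,tilt=0,pivot=None):
    W=Ro.from_euler('z',yaw,degrees=True)*Ro.from_euler('y',tilt,degrees=True)
    p=np.array([x,y,z],float)
    if pivot is not None: p=p+W.apply(np.array([.041,0,.096])-np.array(pivot))
    return p,(W*Ro.from_matrix(np.diag([1.,-1,-1]))).as_matrix()
def plan(*calls,sync=False):
    s=readout.read_state(); m=np.array(s['position']);M=np.array(s['tcp_rot'])
    if sync or not os.path.exists('cmd.json'): p,R=m,M
    else: j=json.load(open('cmd.json'));p,R=np.array(j['p']),np.array(j['R'])
    print('t %.1f meas'%s['time_s'],m.round(4),'cmd-meas mm',((p-m)*1e3).round(1),'deg %.2f'%np.degrees(Ro.from_matrix(M.T@R).magnitude()),'F',np.round(s['force'],1),'op %.2f gf %.0f'%(s['opening'],s['grasp_force']))
    for c in calls:
        rows=[]
        for w in c:
            q,Q=pose(*w); a=R.T@(q-p)/.25; r=Ro.from_matrix(R.T@Q).as_rotvec()/(np.pi/2)
            row=np.append(a,r).round(3); n=max(np.linalg.norm(q-p)/.05,np.degrees(np.linalg.norm(r*np.pi/2))/8.59)
            rows.append(row); print(row.tolist(),'rows>=%.1f from start'%n,'' if abs(row).max()<=1 else 'TOO BIG')
        p=p+R@row[:3]*.25; R=R@Ro.from_rotvec(row[3:]*np.pi/2).as_matrix(); print('--')
    if calls: json.dump(dict(p=p.tolist(),R=R.tolist()),open('cmd.json','w'))
E
python3 -c "
from plan import *
plan([(.177,-.599,.40,12)],[(.34,-.455,.40,8)],[(.501,-.314,.34,8)],[(.501,-.314,.188,8)])"
```

```text
t 0.1 meas [ 0.1767 -0.5988  0.2217] cmd-meas mm [0. 0. 0.] deg 0.00 F [-0.2  0.2  0.3] op 1.00 gf 0
[0.001, -0.0, -0.713, -0.001, -0.0, 0.049] rows>=3.6 from start 
--
[0.758, -0.428, 0.0, -0.0, -0.0, 0.045] rows>=4.4 from start 
--
[0.716, -0.469, 0.24, -0.0, -0.0, -0.0] rows>=4.4 from start 
--
[-0.0, 0.0, 0.608, -0.0, -0.0, -0.0] rows>=3.0 from start 
--
```

Call:
{"fn": "send_rows", "kwargs": {
  "moves": [
    [0.001,0,-0.713,-0.001,0,0.049],
    [0.001,0,-0.713,-0.001,0,0.049],
    [0.001,0,-0.713,-0.001,0,0.049],
    [0.001,0,-0.713,-0.001,0,0.049],
    [0.001,0,-0.713,-0.001,0,0.049]
  ],
  "grip": 1
}}

```text
time_s: 0.6
position: [0.1774, -0.6015, 0.4065]
tcp_rot: [[0.978, 0.208, 0.002], [0.208, -0.978, -0.012], [-0.001, 0.013, -1.0]]
force: [0.5, 0.5, 0.7]
opening: 0.995
grasp_force: 0.0
```

Call:
{"fn": "send_rows", "kwargs": {
  "moves": [
    [0.758,-0.428,0,0,0,0.045],
    [0.758,-0.428,0,0,0,0.045],
    [0.758,-0.428,0,0,0,0.045],
    [0.758,-0.428,0,0,0,0.045],
    [0.758,-0.428,0,0,0,0.045],
    [0.758,-0.428,0,0,0,0.045],
    [0.758,-0.428,0,0,0,0.045]
  ]
}}

```text
time_s: 1.3
position: [0.3397, -0.455, 0.3994]
tcp_rot: [[0.99, 0.139, -0.001], [0.139, -0.99, -0.0], [-0.001, -0.0, -1.0]]
force: [-0.2, -0.2, 0.4]
opening: 1.002
grasp_force: 0.0
```

Call:
{"fn": "send_rows", "kwargs": {
  "moves": [
    [0.716,-0.469,0.24,0,0,0],
    [0.716,-0.469,0.24,0,0,0],
    [0.716,-0.469,0.24,0,0,0],
    [0.716,-0.469,0.24,0,0,0],
    [0.716,-0.469,0.24,0,0,0],
    [0.716,-0.469,0.24,0,0,0],
    [0.716,-0.469,0.24,0,0,0]
  ]
}}

```text
time_s: 2.0
position: [0.5003, -0.3157, 0.3397]
tcp_rot: [[0.99, 0.138, -0.001], [0.138, -0.99, -0.002], [-0.002, 0.001, -1.0]]
force: [0.1, 0.3, 0.7]
opening: 0.998
grasp_force: 0.0
```

```bash
cat > cans.py <<'E'
exec(open('a.py').read().split("show('trayrim'")[0])
E
python3 - <<'E'
import sys; sys.path.insert(0,'.')
from plan import *
plan()
cap('side','side1.png');cap('top')
E
```

```text
t 2.0 meas [ 0.5003 -0.3157  0.3397] cmd-meas mm [   0.8    1.8 -151.6] deg 0.15 F [0.1 0.3 0.7] op 1.00 gf 0
```

View pics/side1.png

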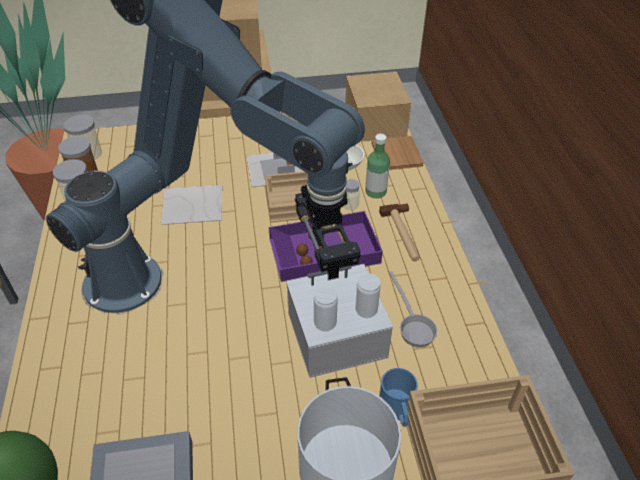

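The side view shows both cans where they were, at (325,310) and (367,296), with the gripper above can B. I descend and grip.

Call:
{"fn": "send_rows", "kwargs": {
  "moves": [
    [0,0,0.3,0,0,0],
    [0,0,0.608,0,0,0],
    [0,0,0.608,0,0,0],
    [0,0,0.608,0,0,0],
    [0,0,0.608,0,0,0]
  ]
}}

```text
time_s: 2.6
position: [0.5006, -0.3159, 0.1887]
tcp_rot: [[0.991, 0.137, -0.0], [0.137, -0.991, -0.001], [-0.001, 0.001, -1.0]]
force: [-0.3, -0.2, 1.0]
opening: 0.999
grasp_force: 0.0
```

Call:
{"fn": "send_rows", "kwargs": {
  "moves": [
    [0,0,0,0,0,0],
    [0,0,0,0,0,0],
    [0,0,0,0,0,0],
    [0,0,0,0,0,0],
    [0,0,0,0,0,0],
    [0,0,0,0,0,0]
  ],
  "grip": 0.3
}}

```text
time_s: 3.2
position: [0.5015, -0.3147, 0.1891]
tcp_rot: [[0.99, 0.139, 0.001], [0.139, -0.99, -0.002], [0.001, 0.002, -1.0]]
force: [0.4, 0.5, 3.7]
opening: 0.6
grasp_force: 30.0
```

```bash
python3 -c "
from plan import *
plan([(.501,-.314,.34,8)],[(.5,-.10,.34,6)],[(.49,.10,.34,3)],[(.48,.249,.24,0)],[(.48,.249,.069,0)])
plan([(.48,.249,.2,0)])"
```

```text
t 3.2 meas [ 0.5015 -0.3147  0.1891] cmd-meas mm [-0.4  0.7 -1. ] deg 0.15 F [0.4 0.5 3.7] op 0.60 gf 30
[-0.0, 0.0, -0.608, -0.0, -0.0, -0.0] rows>=3.0 from start 
--
[0.114, -0.848, 0.001, -0.0, -0.0, 0.022] rows>=4.3 from start 
--
[0.044, -0.8, 0.0, -0.0, -0.0, 0.033] rows>=4.0 from start 
--
[-0.008, -0.597, 0.4, -0.0, -0.0, 0.034] rows>=3.6 from start 
--
[-0.001, 0.0, 0.684, -0.0, -0.0, -0.0] rows>=3.4 from start 
--
t 3.2 meas [ 0.5015 -0.3147  0.1891] cmd-meas mm [ -21.6  563.7 -120. ] deg 8.02 F [0.4 0.5 3.7] op 0.60 gf 30
[0.001, -0.0, -0.524, -0.0, -0.0, -0.0] rows>=2.6 from start 
--
```

Call:
{"fn": "send_rows", "kwargs": {
  "moves": [
    [0,0,-0.2,0,0,0],
    [0,0,-0.4,0,0,0],
    [0,0,-0.608,0,0,0],
    [0,0,-0.608,0,0,0]
  ]
}}

```text
time_s: 3.6
position: [0.5044, -0.317, 0.3487]
tcp_rot: [[0.99, 0.139, 0.013], [0.139, -0.99, -0.013], [0.011, 0.014, -1.0]]
force: [-0.1, -0.1, -0.3]
opening: 0.601
grasp_force: 30.0
```

Call:
{"fn": "send_rows", "kwargs": {
  "moves": [
    [0.114,-0.848,0.001,0,0,0.022],
    [0.114,-0.848,0.001,0,0,0.022],
    [0.114,-0.848,0.001,0,0,0.022],
    [0.114,-0.848,0.001,0,0,0.022],
    [0.114,-0.848,0.001,0,0,0.022],
    [0.114,-0.848,0.001,0,0,0.022]
  ]
}}

```text
time_s: 4.2
position: [0.4994, -0.0984, 0.3395]
tcp_rot: [[0.994, 0.108, -0.001], [0.108, -0.994, -0.001], [-0.001, 0.001, -1.0]]
force: [-0.1, 0.0, 0.6]
opening: 0.602
grasp_force: 30.0
```

Call:
{"fn": "send_rows", "kwargs": {
  "moves": [
    [0.044,-0.8,0,0,0,0.033],
    [0.044,-0.8,0,0,0,0.033],
    [0.044,-0.8,0,0,0,0.033],
    [0.044,-0.8,0,0,0,0.033],
    [0.044,-0.8,0,0,0,0.033],
    [0.044,-0.8,0,0,0,0.033]
  ]
}}

```text
time_s: 4.8
position: [0.4907, 0.099, 0.3392]
tcp_rot: [[0.999, 0.054, 0.0], [0.054, -0.999, -0.003], [0.0, 0.003, -1.0]]
force: [0.8, -0.9, -0.3]
opening: 0.6
grasp_force: 30.0
```

Call:
{"fn": "send_rows", "kwargs": {
  "moves": [
    [-0.008,-0.597,0.4,0,0,0.034],
    [-0.008,-0.597,0.4,0,0,0.034],
    [-0.008,-0.597,0.4,0,0,0.034],
    [-0.008,-0.597,0.4,0,0,0.034],
    [-0.008,-0.597,0.4,0,0,0.034],
    [-0.008,-0.597,0.4,0,0,0.034],
    [-0.008,-0.597,0.4,0,0,0.034]
  ]
}}

```text
time_s: 5.5
position: [0.4819, 0.2463, 0.2401]
tcp_rot: [[1.0, -0.003, 0.002], [-0.003, -1.0, -0.002], [0.002, 0.002, -1.0]]
force: [-0.4, 0.2, 0.4]
opening: 0.601
grasp_force: 30.0
```

Call:
{"fn": "send_rows", "kwargs": {
  "moves": [
    [0,0,0.2,0,0,0],
    [0,0,0.4,0,0,0],
    [0,0,0.55,0,0,0],
    [0,0,0.63,0,0,0],
    [-0.001,0,0.684,0,0,0],
    [-0.001,0,0.684,0,0,0],
    [-0.001,0,0.684,0,0,0]
  ]
}}

```text
time_s: 6.2
position: [0.4815, 0.2471, 0.0694]
tcp_rot: [[1.0, -0.002, 0.002], [-0.002, -1.0, -0.001], [0.002, 0.001, -1.0]]
force: [0.3, 0.8, 0.0]
opening: 0.596
grasp_force: 30.0
```

Call:
{"fn": "send_rows", "kwargs": {
  "moves": [
    [0,0,0,0,0,0],
    [0,0,0,0,0,0],
    [0,0,0,0,0,0],
    [0,0,0,0,0,0],
    [0,0,-0.2,0,0,0],
    [0,0,-0.524,0,0,0],
    [0,0,-0.524,0,0,0],
    [0.001,0,-0.524,0,0,0],
    [0.001,0,-0.524,0,0,0]
  ],
  "grip": 0.95
}}

```text
time_s: 7.1
position: [0.4802, 0.2484, 0.2]
tcp_rot: [[1.0, -0.0, 0.002], [-0.0, -1.0, -0.001], [0.002, 0.001, -1.0]]
force: [0.1, 0.4, -0.3]
opening: 0.947
grasp_force: 0.0
```

```bash
python3 - <<'E'
from plan import *
plan()
cap('top','top2.png')
E
```

```text
t 7.1 meas [0.4802 0.2484 0.2   ] cmd-meas mm [-0.1  0.6  0.1] deg 0.13 F [ 0.1  0.4 -0.3] op 0.95 gf 0
```

View pics/top2.png

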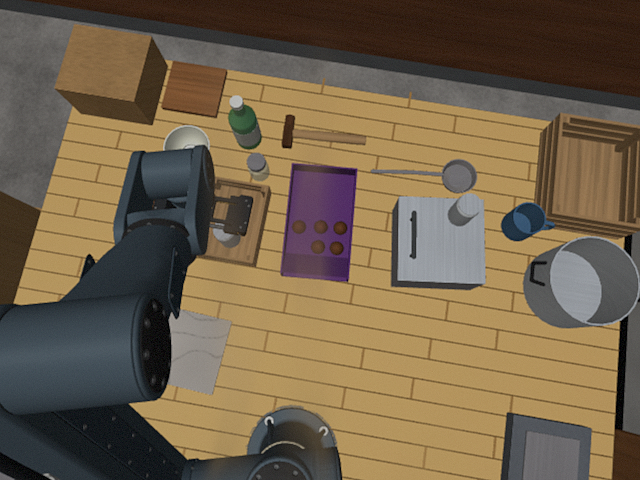

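Can B stands in the crate at (228,235), and can A is unmoved at (467,208). Next is can A.

```bash
python3 -c "
from plan import *
plan([(.49,.15,.34,2)],[(.53,-.08,.34,5)],[(.601,-.292,.34,8)],[(.601,-.292,.188,8)])"
```

```text
t 7.2 meas [0.4793 0.2481 0.1988] cmd-meas mm [0.8 0.9 1.3] deg 0.15 F [ 0.  -0.2 -1. ] op 0.95 gf 0
[0.04, 0.396, -0.56, -0.0, -0.0, -0.023] rows>=3.4 from start 
--
[0.127, 0.925, -0.0, -0.0, -0.0, -0.033] rows>=4.7 from start 
--
[0.209, 0.869, -0.001, -0.0, -0.0, -0.033] rows>=4.5 from start 
--
[-0.0, 0.001, 0.608, -0.0, -0.0, -0.0] rows>=3.0 from start 
--
```

Call:
{"fn": "send_rows", "kwargs": {
  "moves": [
    [0,0,-0.3,0,0,0],
    [0.04,0.396,-0.56,0,0,-0.023],
    [0.04,0.396,-0.56,0,0,-0.023],
    [0.04,0.396,-0.56,0,0,-0.023],
    [0.04,0.396,-0.56,0,0,-0.023]
  ],
  "grip": 1
}}

```text
time_s: 7.65
position: [0.4918, 0.1471, 0.341]
tcp_rot: [[0.999, 0.032, 0.004], [0.032, -0.999, -0.002], [0.004, 0.002, -1.0]]
force: [-0.1, 0.5, -1.2]
opening: 0.996
grasp_force: 0.0
```

Call:
{"fn": "send_rows", "kwargs": {
  "moves": [
    [0.127,0.925,0,0,0,-0.033],
    [0.127,0.925,0,0,0,-0.033],
    [0.127,0.925,0,0,0,-0.033],
    [0.127,0.925,0,0,0,-0.033],
    [0.127,0.925,0,0,0,-0.033],
    [0.127,0.925,0,0,0,-0.033]
  ]
}}

```text
time_s: 8.25
position: [0.5301, -0.0836, 0.3365]
tcp_rot: [[0.997, 0.082, -0.004], [0.082, -0.997, -0.001], [-0.004, 0.0, -1.0]]
force: [-0.5, 0.8, -0.6]
opening: 1.002
grasp_force: 0.0
```

Call:
{"fn": "send_rows", "kwargs": {
  "moves": [
    [0.209,0.869,-0.001,0,0,-0.033],
    [0.209,0.869,-0.001,0,0,-0.033],
    [0.209,0.869,-0.001,0,0,-0.033],
    [0.209,0.869,-0.001,0,0,-0.033],
    [0.209,0.869,-0.001,0,0,-0.033],
    [0.209,0.869,-0.001,0,0,-0.033],
    [0.209,0.869,-0.001,0,0,-0.033],
    [0.209,0.869,-0.001,0,0,-0.033]
  ]
}}

```text
time_s: 9.05
position: [0.6007, -0.2897, 0.3392]
tcp_rot: [[0.99, 0.141, -0.002], [0.141, -0.99, 0.001], [-0.002, -0.001, -1.0]]
force: [0.3, -0.1, 1.6]
opening: 0.999
grasp_force: 0.0
```

```bash
python3 - <<'E'
from plan import *
p,d=cap('side');Q=cloud('side',d);k=(np.abs(Q[...,2]-.228)<.006)&(Q[...,0]>.4)&(Q[...,0]<.7)&(Q[...,1]<-.2)&(Q[...,1]>-.4)
print(k.sum(),np.median(Q[k],0))
E
```

```text
310 [ 0.60057848 -0.29550829  0.22781705]
```

Can A is still in place. I grip it and carry it to the crate.

Call:
{"fn": "send_rows", "kwargs": {
  "moves": [
    [0,0,0.3,0,0,0],
    [0,0.001,0.608,0,0,0],
    [0,0.001,0.608,0,0,0],
    [0,0.001,0.608,0,0,0],
    [0,0.001,0.608,0,0,0]
  ]
}}

```text
time_s: 9.6
position: [0.6011, -0.2916, 0.1886]
tcp_rot: [[0.99, 0.14, -0.001], [0.14, -0.99, -0.0], [-0.001, 0.0, -1.0]]
force: [-0.1, -0.3, 0.6]
opening: 1.008
grasp_force: 0.0
```

Call:
{"fn": "send_rows", "kwargs": {
  "moves": [
    [0,0,0,0,0,0],
    [0,0,0,0,0,0],
    [0,0,0,0,0,0],
    [0,0,0,0,0,0],
    [0,0,0,0,0,0],
    [0,0,0,0,0,0]
  ],
  "grip": 0.3
}}

```text
time_s: 10.2
position: [0.6013, -0.293, 0.1891]
tcp_rot: [[0.99, 0.139, 0.001], [0.139, -0.99, -0.002], [0.001, 0.002, -1.0]]
force: [-0.8, 0.9, 2.0]
opening: 0.605
grasp_force: 30.0
```

```bash
python3 -c "
from plan import *
plan([(.601,-.292,.34,8)],[(.58,-.07,.34,6)],[(.57,.13,.34,3)],[(.57,.249,.24,0)],[(.57,.249,.069,0)])
plan([(.57,.249,.3,0)])"
```

```text
t 10.2 meas [ 0.6013 -0.293   0.1891] cmd-meas mm [-0.3  0.8 -1. ] deg 0.15 F [-0.8  0.9  2. ] op 0.61 gf 30
[0.0, -0.001, -0.608, -0.0, -0.0, -0.0] rows>=3.0 from start 
--
[0.04, -0.891, 0.001, -0.0, -0.0, 0.022] rows>=4.5 from start 
--
[0.044, -0.8, 0.0, -0.0, -0.0, 0.033] rows>=4.0 from start 
--
[0.025, -0.475, 0.4, -0.0, -0.0, 0.034] rows>=3.1 from start 
--
[-0.0, 0.001, 0.684, -0.0, -0.0, -0.0] rows>=3.4 from start 
--
t 10.2 meas [ 0.6013 -0.293   0.1891] cmd-meas mm [ -31.3  541.8 -120.1] deg 8.00 F [-0.8  0.9  2. ] op 0.61 gf 30
[-0.0, -0.001, -0.924, -0.0, -0.0, -0.0] rows>=4.6 from start 
--
```

Call:
{"fn": "send_rows", "kwargs": {
  "moves": [
    [0,0,-0.2,0,0,0],
    [0,0,-0.4,0,0,0],
    [0,0,-0.608,0,0,0],
    [0,-0.001,-0.608,0,0,0]
  ]
}}

```text
time_s: 10.6
position: [0.6044, -0.2946, 0.3497]
tcp_rot: [[0.99, 0.139, 0.015], [0.139, -0.99, -0.011], [0.013, 0.013, -1.0]]
force: [0.0, -1.2, 0.3]
opening: 0.599
grasp_force: 30.0
```

Call:
{"fn": "send_rows", "kwargs": {
  "moves": [
    [0.04,-0.891,0.001,0,0,0.022],
    [0.04,-0.891,0.001,0,0,0.022],
    [0.04,-0.891,0.001,0,0,0.022],
    [0.04,-0.891,0.001,0,0,0.022],
    [0.04,-0.891,0.001,0,0,0.022],
    [0.04,-0.891,0.001,0,0,0.022]
  ]
}}

```text
time_s: 11.2
position: [0.579, -0.0667, 0.3396]
tcp_rot: [[0.994, 0.109, -0.001], [0.109, -0.994, -0.0], [-0.001, -0.0, -1.0]]
force: [-0.5, -0.2, 0.5]
opening: 0.602
grasp_force: 30.0
```

Call:
{"fn": "send_rows", "kwargs": {
  "moves": [
    [0.044,-0.8,0,0,0,0.033],
    [0.044,-0.8,0,0,0,0.033],
    [0.044,-0.8,0,0,0,0.033],
    [0.044,-0.8,0,0,0,0.033],
    [0.044,-0.8,0,0,0,0.033],
    [0.044,-0.8,0,0,0,0.033]
  ]
}}

```text
time_s: 11.8
position: [0.5703, 0.1298, 0.3391]
tcp_rot: [[0.999, 0.055, 0.0], [0.055, -0.999, -0.003], [-0.0, 0.003, -1.0]]
force: [-1.3, -0.0, -0.6]
opening: 0.605
grasp_force: 30.0
```

Call:
{"fn": "send_rows", "kwargs": {
  "moves": [
    [0.025,-0.475,0.4,0,0,0.034],
    [0.025,-0.475,0.4,0,0,0.034],
    [0.025,-0.475,0.4,0,0,0.034],
    [0.025,-0.475,0.4,0,0,0.034],
    [0.025,-0.475,0.4,0,0,0.034],
    [0.025,-0.475,0.4,0,0,0.034],
    [0.025,-0.475,0.4,0,0,0.034]
  ]
}}

```text
time_s: 12.5
position: [0.5717, 0.2466, 0.241]
tcp_rot: [[1.0, -0.003, 0.003], [-0.003, -1.0, -0.001], [0.003, 0.001, -1.0]]
force: [-0.6, 0.2, -0.5]
opening: 0.598
grasp_force: 30.0
```

Call:
{"fn": "send_rows", "kwargs": {
  "moves": [
    [0,0,0.2,0,0,0],
    [0,0,0.4,0,0,0],
    [0,0,0.55,0,0,0],
    [0,0,0.63,0,0,0],
    [0,0.001,0.684,0,0,0],
    [0,0.001,0.684,0,0,0],
    [0,0.001,0.684,0,0,0]
  ]
}}

```text
time_s: 13.2
position: [0.5716, 0.2476, 0.0699]
tcp_rot: [[1.0, -0.001, 0.003], [-0.001, -1.0, -0.001], [0.003, 0.001, -1.0]]
force: [-0.2, -0.6, 0.7]
opening: 0.601
grasp_force: 30.0
```

Call:
{"fn": "send_rows", "kwargs": {
  "moves": [
    [0,0,0,0,0,0],
    [0,0,0,0,0,0],
    [0,0,0,0,0,0],
    [0,0,0,0,0,0],
    [0,0,-0.2,0,0,0],
    [0,0,-0.5,0,0,0],
    [0,0,-0.924,0,0,0],
    [0,-0.001,-0.924,0,0,0],
    [0,-0.001,-0.924,0,0,0],
    [0,-0.001,-0.924,0,0,0],
    [0,-0.001,-0.924,0,0,0]
  ],
  "grip": 0.95
}}

```text
time_s: 14.3
position: [0.5699, 0.2486, 0.3002]
tcp_rot: [[1.0, -0.0, 0.002], [-0.0, -1.0, -0.001], [0.002, 0.001, -1.0]]
force: [-1.1, 0.4, -0.1]
opening: 0.949
grasp_force: 0.0
```

```bash
python3 -c "
from plan import *
plan([(.56,.02,.3,5)],[(.535,-.189,.25,7.2)],[(.535,-.189,.146,7.2)])"
```

```text
t 14.3 meas [0.5699 0.2486 0.3002] cmd-meas mm [ 0.1  0.5 -0.1] deg 0.13 F [-1.1  0.4 -0.1] op 0.95 gf 0
[-0.039, 0.916, -0.0, -0.0, -0.0, -0.056] rows>=4.6 from start 
--
[-0.173, 0.824, 0.2, -0.0, -0.0, -0.024] rows>=4.3 from start 
--
[-0.0, 0.0, 0.416, -0.0, -0.0, -0.0] rows>=2.1 from start 
--
```

Call:
{"fn": "send_rows", "kwargs": {
  "moves": [
    [-0.039,0.916,0,0,0,-0.056],
    [-0.039,0.916,0,0,0,-0.056],
    [-0.039,0.916,0,0,0,-0.056],
    [-0.039,0.916,0,0,0,-0.056],
    [-0.039,0.916,0,0,0,-0.056],
    [-0.039,0.916,0,0,0,-0.056],
    [-0.039,0.916,0,0,0,-0.056]
  ]
}}

```text
time_s: 15.0
position: [0.5591, 0.0193, 0.2978]
tcp_rot: [[0.996, 0.085, -0.004], [0.085, -0.996, -0.0], [-0.004, -0.0, -1.0]]
force: [-0.1, 0.8, 0.8]
opening: 0.954
grasp_force: 0.0
```

Call:
{"fn": "send_rows", "kwargs": {
  "moves": [
    [-0.173,0.824,0.2,0,0,-0.024],
    [-0.173,0.824,0.2,0,0,-0.024],
    [-0.173,0.824,0.2,0,0,-0.024],
    [-0.173,0.824,0.2,0,0,-0.024],
    [-0.173,0.824,0.2,0,0,-0.024],
    [-0.173,0.824,0.2,0,0,-0.024],
    [-0.173,0.824,0.2,0,0,-0.024],
    [-0.173,0.824,0.2,0,0,-0.024]
  ],
  "grip": 0.6
}}

```text
time_s: 15.8
position: [0.5355, -0.1872, 0.2503]
tcp_rot: [[0.992, 0.127, 0.001], [0.127, -0.992, -0.001], [0.0, 0.001, -1.0]]
force: [0.1, 0.6, 0.0]
opening: 0.599
grasp_force: 0.0
```

```bash
python3 - <<'E'
from m import *
for n in('top','side'):
    p,d=cap(n);Q=cloud(n,d)
    k=(np.abs(Q[...,0]-.525)<.1)&(np.abs(Q[...,1]-.249)<.075)&(Q[...,2]>.08)&(Q[...,2]<.13)
    N,l,s,c=cv2.connectedComponentsWithStats(k.astype(np.uint8))
    for i in range(1,N):
        if s[i,4]>40: print(n,s[i,4],np.median(Q[l==i],0).round(3))
    k=(np.abs(Q[...,0]-.535)<.07)&(np.abs(Q[...,1]+.189)<.03)&(Q[...,2]>.15)&(Q[...,2]<.18);print('bar',k.sum(),np.median(Q[k],0).round(4))
E
```

```text
top 196 [0.583 0.243 0.106]
bar 0 [nan nan nan]
side 42 [0.556 0.247 0.105]
side 257 [0.478 0.234 0.102]
bar 220 [ 0.5304 -0.195   0.1664]
  return _methods._mean(a, axis=axis, dtype=dtype,
  ret = um.true_divide(
```

Call:
{"fn": "send_rows", "kwargs": {
  "moves": [
    [0,0,0.2,0,0,0],
    [0,0,0.416,0,0,0],
    [0,0,0.416,0,0,0],
    [0,0,0.416,0,0,0]
  ]
}}

```text
time_s: 16.3
position: [0.5349, -0.1886, 0.1457]
tcp_rot: [[0.992, 0.126, -0.002], [0.126, -0.992, -0.0], [-0.002, -0.0, -1.0]]
force: [-0.2, 0.2, 0.6]
opening: 0.599
grasp_force: 0.0
```

Call:
{"fn": "send_rows", "kwargs": {
  "moves": [
    [0,0,0,0,0,0],
    [0,0,0,0,0,0],
    [0,0,0,0,0,0],
    [0,0,0,0,0,0],
    [0,0,0,0,0,0],
    [0,0,0,0,0,0]
  ],
  "grip": 0.0
}}

```text
time_s: 16.9
position: [0.5352, -0.1898, 0.1464]
tcp_rot: [[0.992, 0.125, 0.001], [0.125, -0.992, -0.002], [0.001, 0.002, -1.0]]
force: [0.5, 0.3, -0.1]
opening: 0.139
grasp_force: 0.0
```

```bash
cat > arc.py <<'E'
from plan import *
def bar(th,z0=.103):
    t=np.radians(th);x=-.170*np.cos(t)+.043*np.sin(t);z=.170*np.sin(t)+.043*np.cos(t)
    return (.5563+.1253*x,-.3577-.992*x,z0+z,7.2)
E
python3 -c "
from arc import *
plan([bar(t) for t in range(5,46,5)],[bar(t) for t in range(50,91,5)])"
```

```text
t 16.9 meas [ 0.5352 -0.1898  0.1464] cmd-meas mm [-0.2  0.9 -0.5] deg 0.13 F [ 0.5  0.3 -0.1] op 0.14 gf 0
[-0.0, 0.018, -0.059, -0.0, -0.0, -0.0] rows>=0.3 from start 
[-0.0, 0.041, -0.116, -0.0, -0.0, -0.0] rows>=0.6 from start 
[-0.0, 0.068, -0.171, -0.0, -0.0, -0.0] rows>=0.9 from start 
[-0.0, 0.1, -0.223, -0.0, -0.0, -0.0] rows>=1.2 from start 
[-0.0, 0.137, -0.272, -0.0, -0.0, -0.0] rows>=1.5 from start 
[0.0, 0.178, -0.317, -0.0, -0.0, -0.0] rows>=1.8 from start 
[0.0, 0.222, -0.359, -0.0, -0.0, -0.0] rows>=2.1 from start 
[0.0, 0.27, -0.397, -0.0, -0.0, -0.0] rows>=2.4 from start 
[0.0, 0.321, -0.431, -0.0, -0.0, -0.0] rows>=2.7 from start 
--
[0.0, 0.054, -0.029, -0.0, -0.0, -0.0] rows>=0.3 from start 
[0.0, 0.11, -0.053, -0.0, -0.0, -0.0] rows>=0.6 from start 
[0.0, 0.168, -0.073, -0.0, -0.0, -0.0] rows>=0.9 from start 
[0.0, 0.228, -0.087, -0.0, -0.0, -0.0] rows>=1.2 from start 
[0.0, 0.288, -0.095, -0.0, -0.0, -0.0] rows>=1.5 from start 
[0.0, 0.35, -0.099, -0.0, -0.0, -0.0] rows>=1.8 from start 
[0.0, 0.411, -0.097, -0.0, -0.0, -0.0] rows>=2.1 from start 
[0.0, 0.472, -0.09, -0.0, -0.0, -0.0] rows>=2.4 from start 
[0.0, 0.531, -0.078, -0.0, -0.0, -0.0] rows>=2.7 from start 
--
```

Call:
{"fn": "send_rows", "kwargs": {
  "moves": [
    [0,0,0,0,0,0],
    [0,0,0,0,0,0],
    [0,0.018,-0.059,0,0,0],
    [0,0.041,-0.116,0,0,0],
    [0,0.068,-0.171,0,0,0],
    [0,0.1,-0.223,0,0,0],
    [0,0.137,-0.272,0,0,0],
    [0,0.178,-0.317,0,0,0],
    [0,0.222,-0.359,0,0,0],
    [0,0.27,-0.397,0,0,0],
    [0,0.321,-0.431,0,0,0],
    [0,0.321,-0.431,0,0,0]
  ]
}}

```text
time_s: 18.1
position: [0.5451, -0.2673, 0.256]
tcp_rot: [[0.992, 0.124, 0.001], [0.124, -0.992, 0.003], [0.001, -0.003, -1.0]]
force: [-2.1, 6.2, 10.7]
opening: 0.114
grasp_force: 30.0
```

Call:
{"fn": "send_rows", "kwargs": {
  "moves": [
    [0,0.054,-0.029,0,0,0],
    [0,0.11,-0.053,0,0,0],
    [0,0.168,-0.073,0,0,0],
    [0,0.228,-0.087,0,0,0],
    [0,0.288,-0.095,0,0,0],
    [0,0.35,-0.099,0,0,0],
    [0,0.411,-0.097,0,0,0],
    [0,0.472,-0.09,0,0,0],
    [0,0.531,-0.078,0,0,0],
    [0,0.531,-0.078,0,0,0],
    [0,0.531,-0.078,0,0,0]
  ]
}}

```text
time_s: 19.2
position: [0.5621, -0.4024, 0.273]
tcp_rot: [[0.992, 0.124, 0.001], [0.124, -0.992, -0.004], [0.001, 0.004, -1.0]]
force: [2.9, -0.2, 0.6]
opening: 0.115
grasp_force: 30.0
```

```bash
python3 - <<'E'
from plan import *
plan(); cap('side','side3.png')
E
```

```text
t 19.2 meas [ 0.5621 -0.4024  0.273 ] cmd-meas mm [-0.5  2.1  0. ] deg 0.24 F [ 2.9 -0.2  0.6] op 0.12 gf 30
```

View pics/side3.png

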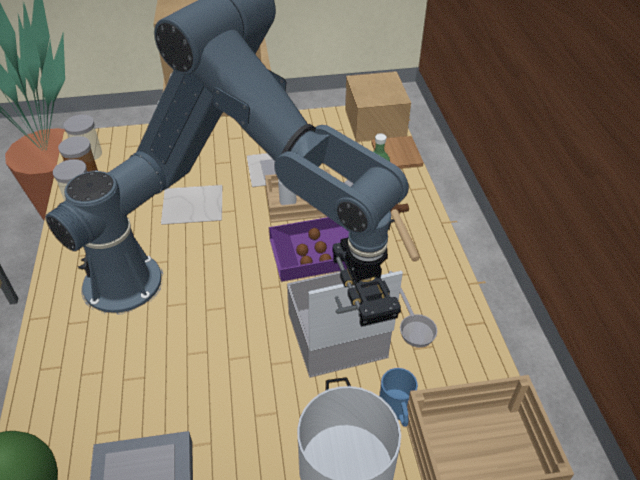

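Flap stands upright at (355,290). I release it slightly open, rise, and go to the scoop.

```bash
python3 -c "
from plan import *
plan([(.5621,-.4004,.40,7.2)],[(.54,-.17,.40,6)],[(.5,.06,.36,4)],[(.505,.28,.34,3)],[(.50,.30,.34,3)])"
```

```text
t 19.2 meas [ 0.562  -0.4018  0.2732] cmd-meas mm [-0.4  1.5 -0.1] deg 0.21 F [ 2.7 -1.6  0.3] op 0.11 gf 30
[0.002, 0.001, -0.508, -0.0, -0.0, -0.0] rows>=2.5 from start 
--
[0.027, -0.926, 0.001, -0.0, -0.0, 0.013] rows>=4.6 from start 
--
[-0.063, -0.931, 0.16, -0.0, -0.0, 0.022] rows>=4.7 from start 
--
[0.082, -0.877, 0.08, -0.0, -0.0, 0.011] rows>=4.4 from start 
--
[-0.016, -0.081, 0.0, -0.0, -0.0, 0.0] rows>=0.4 from start 
--
```

Call:
{"fn": "send_rows", "kwargs": {
  "moves": [
    [0,0,0,0,0,0],
    [0,0,0,0,0,0],
    [0,0,0,0,0,0],
    [0,0,-0.15,0,0,0],
    [0,0,-0.35,0,0,0],
    [0.002,0.001,-0.508,0,0,0],
    [0.002,0.001,-0.508,0,0,0]
  ],
  "grip": 0.27
}}

```text
time_s: 19.95
position: [0.5639, -0.4024, 0.4091]
tcp_rot: [[0.992, 0.125, 0.011], [0.125, -0.992, -0.012], [0.009, 0.013, -1.0]]
force: [0.7, -0.3, 1.1]
opening: 0.268
grasp_force: 0.0
```

Call:
{"fn": "send_rows", "kwargs": {
  "moves": [
    [0.027,-0.926,0.001,0,0,0.013],
    [0.027,-0.926,0.001,0,0,0.013],
    [0.027,-0.926,0.001,0,0,0.013],
    [0.027,-0.926,0.001,0,0,0.013],
    [0.027,-0.926,0.001,0,0,0.013],
    [0.027,-0.926,0.001,0,0,0.013],
    [0.027,-0.926,0.001,0,0,0.013]
  ]
}}

```text
time_s: 20.65
position: [0.5396, -0.1697, 0.3999]
tcp_rot: [[0.994, 0.106, -0.0], [0.106, -0.994, -0.002], [-0.0, 0.002, -1.0]]
force: [-0.4, -0.4, -0.8]
opening: 0.269
grasp_force: 0.0
```

Call:
{"fn": "send_rows", "kwargs": {
  "moves": [
    [-0.063,-0.931,0.16,0,0,0.022],
    [-0.063,-0.931,0.16,0,0,0.022],
    [-0.063,-0.931,0.16,0,0,0.022],
    [-0.063,-0.931,0.16,0,0,0.022],
    [-0.063,-0.931,0.16,0,0,0.022],
    [-0.063,-0.931,0.16,0,0,0.022],
    [-0.063,-0.931,0.16,0,0,0.022]
  ],
  "grip": 0.6
}}

```text
time_s: 21.35
position: [0.5005, 0.0588, 0.3593]
tcp_rot: [[0.998, 0.07, 0.0], [0.07, -0.998, -0.003], [-0.0, 0.003, -1.0]]
force: [-0.3, 0.1, -0.0]
opening: 0.599
grasp_force: 0.0
```

```bash
python3 - <<'E'
from plan import *
from m import rect
plan();p,d=cap('top','top4.png');P=cloud('top',d);Z=P[...,2]
h=cv2.cvtColor(p,cv2.COLOR_RGB2HSV)
A=(np.hypot(P[...,0]-.49,P[...,1]-.42)<.13)
for n,m in(('cap',A&(Z>.145)&(Z<.17)),('pan',A&(Z<.0125)&(h[...,1]<45)&(h[...,2]<130)),('flaptop',(Z>.29)&(Z<.34)&(abs(P[...,0]-.55)<.12)&(P[...,1]<-.3)&(P[...,1]>-.45))):
    print(n,m.sum(),rect(P[m]),np.median(Z[m]))
p,d=cap('side','side4.png');P=cloud('side',d);Z=P[...,2];A=(np.hypot(P[...,0]-.49,P[...,1]-.42)<.13);m=A&(Z>.145)&(Z<.17);print('side cap',m.sum(),np.median(P[m],0).round(4))
E
```

```text
t 21.4 meas [0.5005 0.0588 0.3593] cmd-meas mm [ -0.6 241.3 -19.2] deg 1.02 F [-0.3  0.1 -0. ] op 0.60 gf 0
cap 178 ('c', array([0.5102, 0.419 ]), 'L1 0.032@-87.4 L2 0.031@2.6') 0.1583252706029537
pan 1185 ('c', array([0.4723, 0.4046]), 'L1 0.123@-87.9 L2 0.166@2.1') 0.00832450360492316
flaptop 1305 ('c', array([ 0.5593, -0.3813]), 'L1 0.051@-82.6 L2 0.201@7.4') 0.304949122658294
side cap 24 [0.496  0.4083 0.1563]
```

Scoop hasn't moved (cap at 0.510, 0.419, yaw about 2.5). I approach it.

```bash
python3 -c "
from plan import *
plan([(.505,.24,.33,3)],[(.510,.418,.24,2.5)],[(.510,.418,.104,2.5)],sync=True)
plan([(.510,.418,.134,2.5)],[(.510,.418,.20,2.5)])"
```

```text
t 21.4 meas [0.501  0.0578 0.3596] cmd-meas mm [0. 0. 0.] deg 0.00 F [-0.4 -0.1  0.2] op 0.60 gf 0
[0.066, -0.726, 0.117, 0.002, -0.0, 0.01] rows>=3.7 from start 
--
[0.056, -0.71, 0.36, -0.0, -0.0, 0.006] rows>=4.0 from start 
--
[0.0, 0.0, 0.544, -0.0, -0.0, -0.0] rows>=2.7 from start 
--
t 21.4 meas [0.501  0.0578 0.3596] cmd-meas mm [   9.   360.3 -255.6] deg 1.45 F [-0.4 -0.1  0.2] op 0.60 gf 0
[0.0, 0.0, -0.12, -0.0, -0.0, -0.0] rows>=0.6 from start 
--
[0.0, 0.0, -0.264, -0.0, -0.0, -0.0] rows>=1.3 from start 
--
```

Call:
{"fn": "send_rows", "kwargs": {
  "moves": [
    [0.066,-0.726,0.117,0.002,0,0.01],
    [0.066,-0.726,0.117,0.002,0,0.01],
    [0.066,-0.726,0.117,0.002,0,0.01],
    [0.066,-0.726,0.117,0.002,0,0.01],
    [0.066,-0.726,0.117,0.002,0,0.01],
    [0.066,-0.726,0.117,0.002,0,0.01]
  ],
  "grip": 0.9
}}

```text
time_s: 22.05
position: [0.5047, 0.2406, 0.3299]
tcp_rot: [[0.999, 0.054, 0.0], [0.054, -0.999, 0.0], [0.0, -0.0, -1.0]]
force: [0.7, -0.0, 0.4]
opening: 0.891
grasp_force: 0.0
```

Call:
{"fn": "send_rows", "kwargs": {
  "moves": [
    [0.056,-0.71,0.36,0,0,0.006],
    [0.056,-0.71,0.36,0,0,0.006],
    [0.056,-0.71,0.36,0,0,0.006],
    [0.056,-0.71,0.36,0,0,0.006],
    [0.056,-0.71,0.36,0,0,0.006],
    [0.056,-0.71,0.36,0,0,0.006],
    [0.056,-0.71,0.36,0,0,0.006],
    [0.056,-0.71,0.36,0,0,0.006]
  ]
}}

```text
time_s: 22.85
position: [0.5095, 0.418, 0.242]
tcp_rot: [[0.999, 0.042, 0.002], [0.042, -0.999, 0.002], [0.002, -0.002, -1.0]]
force: [0.2, 0.2, -0.0]
opening: 0.898
grasp_force: 0.0
```

Call:
{"fn": "send_rows", "kwargs": {
  "moves": [
    [0,0,0.15,0,0,0],
    [0,0,0.3,0,0,0],
    [0,0,0.45,0,0,0],
    [0,0,0.544,0,0,0],
    [0,0,0.544,0,0,0],
    [0,0,0.544,0,0,0]
  ]
}}

```text
time_s: 23.45
position: [0.5093, 0.4195, 0.1057]
tcp_rot: [[0.999, 0.044, 0.002], [0.044, -0.999, 0.002], [0.002, -0.002, -1.0]]
force: [-0.5, 1.1, 0.4]
opening: 0.903
grasp_force: 0.0
```

Call:
{"fn": "send_rows", "kwargs": {
  "moves": [
    [0,0,0,0,0,0],
    [0,0,0,0,0,0],
    [0,0,0,0,0,0],
    [0,0,0,0,0,0],
    [0,0,0,0,0,0],
    [0,0,0,0,0,0],
    [0,0,0,0,0,0],
    [0,0,0,0,0,0],
    [0,0,0,0,0,0],
    [0,0,0,0,0,0]
  ],
  "grip": 0
}}

```text
time_s: 24.45
position: [0.5081, 0.4199, 0.1044]
tcp_rot: [[0.999, 0.045, -0.0], [0.045, -0.999, 0.001], [0.0, -0.001, -1.0]]
force: [0.2, -2.0, 0.6]
opening: 0.335
grasp_force: 30.0
```

Call:
{"fn": "send_rows", "kwargs": {
  "moves": [
    [0,0,-0.03,0,0,0],
    [0,0,-0.06,0,0,0],
    [0,0,-0.09,0,0,0],
    [0,0,-0.12,0,0,0],
    [0,0,-0.12,0,0,0],
    [0,0,-0.12,0,0,0]
  ]
}}

```text
time_s: 25.05
position: [0.5083, 0.42, 0.1349]
tcp_rot: [[0.999, 0.045, 0.001], [0.045, -0.999, 0.002], [0.001, -0.002, -1.0]]
force: [0.5, -0.3, -2.4]
opening: 0.331
grasp_force: 30.0
```

Call:
{"fn": "send_rows", "kwargs": {
  "moves": [
    [0,0,-0.1,0,0,0],
    [0,0,-0.2,0,0,0],
    [0,0,-0.264,0,0,0],
    [0,0,-0.264,0,0,0]
  ]
}}

```text
time_s: 25.45
position: [0.5095, 0.4208, 0.203]
tcp_rot: [[0.999, 0.045, 0.005], [0.045, -0.999, 0.004], [0.005, -0.004, -1.0]]
force: [1.1, 0.2, -1.8]
opening: 0.329
grasp_force: 30.0
```

```bash
python3 - <<'E'
from plan import *
plan(); p,d=cap('side','s5.png'); cv2.imwrite('pics/s5c.png',cv2.resize(p[60:220,200:400,::-1],None,fx=3,fy=3))
E
```

```text
t 25.4 meas [0.5095 0.4208 0.203 ] cmd-meas mm [ 0.4 -2.8 -2.9] deg 0.34 F [ 1.1  0.2 -1.8] op 0.33 gf 30
```

View pics/s5c.png

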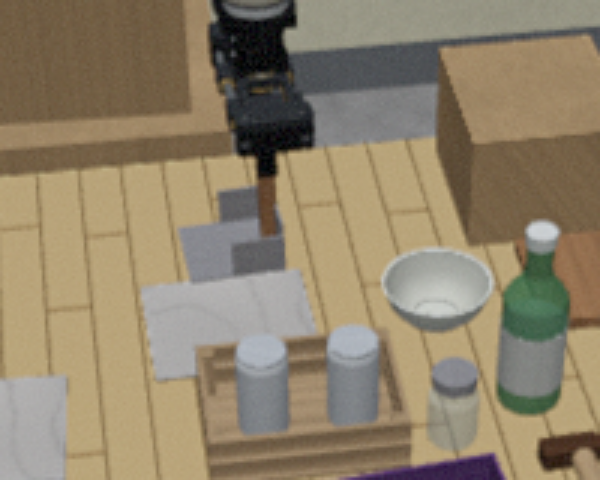

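The crop shows the scoop held upright, both cans standing in the crate, and the tile beneath. But the 29 mm opening means the fingers hold the 30 mm cap, not the 18 mm handle, so I'll set the scoop down and grip lower.

Call:
{"fn": "send_rows", "kwargs": {
  "moves": [
    [0,0,0.1,0,0,0],
    [0,0,0.2,0,0,0],
    [0,0,0.28,0,0,0],
    [0,0,0.34,0,0,0],
    [0,0,0.37,0,0,0],
    [0,0,0.382,0,0,0],
    [0,0,0.384,0,0,0],
    [0,0,0.384,0,0,0]
  ]
}}

```text
time_s: 26.3
position: [0.5084, 0.4204, 0.1051]
tcp_rot: [[0.999, 0.045, 0.001], [0.045, -0.999, 0.003], [0.001, -0.003, -1.0]]
force: [0.2, 0.4, -2.7]
opening: 0.334
grasp_force: 30.0
```

Call:
{"fn": "send_rows", "kwargs": {
  "moves": [
    [0,0,0,0,0,0],
    [0,0,0,0,0,0],
    [0,0,0,0,0,0],
    [0,0,0,0,0,0],
    [0,0,0.02,0,0,0],
    [0,0,0.04,0,0,0],
    [0,0,0.04,0,0,0],
    [0,0,0.04,0,0,0]
  ],
  "grip": 0.6
}}

```text
time_s: 27.1
position: [0.5079, 0.4199, 0.0939]
tcp_rot: [[0.999, 0.045, -0.001], [0.045, -0.999, 0.001], [-0.001, -0.001, -1.0]]
force: [0.2, 0.6, -0.6]
opening: 0.602
grasp_force: 0.0
```

Call:
{"fn": "send_rows", "kwargs": {
  "moves": [
    [0,0,0,0,0,0],
    [0,0,0,0,0,0],
    [0,0,0,0,0,0],
    [0,0,0,0,0,0],
    [0,0,0,0,0,0],
    [0,0,0,0,0,0],
    [0,0,0,0,0,0],
    [0,0,0,0,0,0]
  ],
  "grip": 0
}}

```text
time_s: 27.9
position: [0.5082, 0.4199, 0.0945]
tcp_rot: [[0.999, 0.045, 0.0], [0.045, -0.999, 0.001], [0.0, -0.001, -1.0]]
force: [-0.4, -1.2, 0.5]
opening: 0.231
grasp_force: 30.0
```

```bash
python3 - <<'E'
from plan import *
from m import rect,big
plan();p,d=cap('top');P=cloud('top',d);Z=P[...,2];h=cv2.cvtColor(p,cv2.COLOR_RGB2HSV)
A=(np.hypot(P[...,0]-.46,P[...,1]-.42)<.1);m=A&(Z<.0125)&(h[...,1]<45)&(h[...,2]<130);print(m.sum(),rect(P[big(m)]))
cv2.imwrite('pics/t5c.png',cv2.resize(p[150:300,90:290,::-1],None,fx=4,fy=4))
E
```

```text
t 27.9 meas [0.5082 0.4199 0.0945] cmd-meas mm [  1.7  -1.9 105.6] deg 0.12 F [-0.4 -1.2  0.5] op 0.23 gf 30
1267 ('c', array([0.4667, 0.4164]), 'L1 0.138@-61.9 L2 0.118@28.1')
```

View pics/t5c.png

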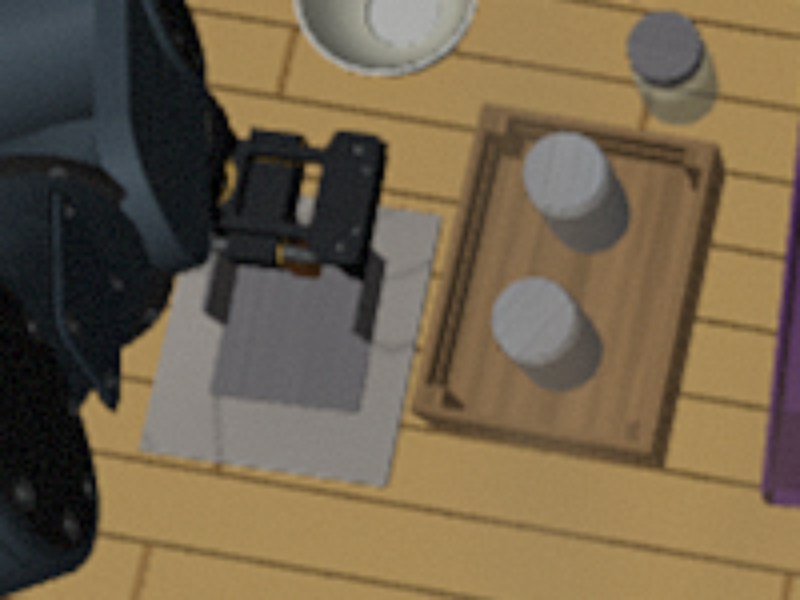

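Now the opening is 20 mm, so the fingers hold the handle. The crop shows the scoop square on the tile at crop (295,320) and the cans in the crate at (565,180) and (540,320). I carry it to the tray: lane 1 at y = -28 mm, lip towards the ramp.

```bash
sed -i 's/\[.041,0,.096\]/[.039,0,.0885]/' plan.py; cat >> plan.py <<'E'
LIP=(-.05,0,0); HEEL=(.05,0,0)
def T(x,y,z,tilt=0,piv=LIP,yaw=5.1):
    c,s=np.cos(np.radians(5.1)),np.sin(np.radians(5.1))
    return (.545+c*x-s*y,.0316+s*x+c*y,z,yaw,tilt,piv)
E
python3 -c "
from plan import *
plan([(.508,.420,.15,2.6),(.508,.42,.27,2.6)],[(.53,.22,.28,4)],[T(.045,-.028,.11)],[T(.045,-.028,.02)],[T(.045,-.028,.008,-1.5)],sync=True)"
```

```text
t 27.9 meas [0.5082 0.4199 0.0945] cmd-meas mm [0. 0. 0.] deg 0.00 F [-0.8 -0.7  0.3] op 0.23 gf 30
[-0.001, -0.001, -0.222, -0.001, -0.0, -0.0] rows>=1.1 from start 
[-0.0, -0.001, -0.702, -0.001, -0.0, -0.0] rows>=3.5 from start 
--
[0.052, 0.803, -0.04, 0.0, -0.0, -0.016] rows>=4.0 from start 
--
[0.545, 0.858, 0.326, 0.0, -0.0, -0.012] rows>=5.3 from start 
--
[-0.0, -0.0, 0.36, 0.0, -0.0, -0.0] rows>=1.8 from start 
--
[-0.01, -0.0, 0.039, 0.0, 0.017, -0.0] rows>=0.2 from start 
--
```

Call:
{"fn": "send_rows", "kwargs": {
  "moves": [
    [0,0,-0.1,0,0,0],
    [0,0,-0.222,0,0,0],
    [0,0,-0.35,0,0,0],
    [0,0,-0.5,0,0,0],
    [0,0,-0.6,0,0,0],
    [0,-0.001,-0.702,-0.001,0,0],
    [0,-0.001,-0.702,-0.001,0,0]
  ]
}}

```text
time_s: 28.65
position: [0.5101, 0.4214, 0.2738]
tcp_rot: [[0.999, 0.045, 0.008], [0.045, -0.999, 0.005], [0.008, -0.004, -1.0]]
force: [2.1, 0.2, -2.3]
opening: 0.233
grasp_force: 30.0
```

Call:
{"fn": "send_rows", "kwargs": {
  "moves": [
    [0.01,0.15,0,0,0,0],
    [0.02,0.3,-0.01,0,0,-0.005],
    [0.03,0.45,-0.02,0,0,-0.01],
    [0.04,0.6,-0.03,0,0,-0.016],
    [0.05,0.73,-0.04,0,0,-0.016],
    [0.052,0.803,-0.04,0,0,-0.016],
    [0.052,0.803,-0.04,0,0,-0.016]
  ]
}}

```text
time_s: 29.35
position: [0.5294, 0.2173, 0.2779]
tcp_rot: [[0.998, 0.066, -0.003], [0.066, -0.998, -0.002], [-0.003, 0.001, -1.0]]
force: [0.2, 0.4, -2.5]
opening: 0.23
grasp_force: 30.0
```

Call:
{"fn": "send_rows", "kwargs": {
  "moves": [
    [0.08,0.13,0.02,0,0,0],
    [0.18,0.28,0.06,0,0,0],
    [0.28,0.43,0.12,0,0,0],
    [0.38,0.58,0.2,0,0,-0.006],
    [0.47,0.73,0.27,0,0,-0.012],
    [0.545,0.858,0.326,0,0,-0.012],
    [0.545,0.858,0.326,0,0,-0.012],
    [0.545,0.858,0.326,0,0,-0.012]
  ]
}}

```text
time_s: 30.15
position: [0.6803, 0.0158, 0.1956]
tcp_rot: [[0.996, 0.087, -0.004], [0.087, -0.996, 0.002], [-0.004, -0.002, -1.0]]
force: [0.0, -0.4, -2.8]
opening: 0.23
grasp_force: 30.0
```

```bash
python3 - <<'E'
from plan import *
from m import rect,big
plan();p,d=cap('top','top6.png');P=cloud('top',d);Z=P[...,2];h=cv2.cvtColor(p,cv2.COLOR_RGB2HSV)
st=(h[...,0]<20)&(h[...,1]>60)&(Z>.012)&(Z<.06)&(abs(P[...,0]-.55)<.13)&(abs(P[...,1]-.03)<.09)
n,l,s,c=cv2.connectedComponentsWithStats(st.astype(np.uint8))
for i in range(1,n):
    if s[i,4]>20: print('stone',c[i].round(1),ray('top',*c[i],.023).round(4),s[i,4])
q,_=cap('side'); cv2.imwrite('pics/s6c.png',cv2.resize(q[180:340,220:420,::-1],None,fx=3,fy=3))
E
```

```text
t 30.1 meas [0.6803 0.0158 0.1956] cmd-meas mm [ -1.7  -0.6 -96.8] deg 1.77 F [ 0.  -0.4 -2.8] op 0.23 gf 30
stone [321.5 226.8] [0.5497 0.0233 0.023 ] 97
stone [339.9 227.5] [ 0.5558 -0.023   0.023 ] 126
stone [317.9 246.9] [0.4971 0.0231 0.023 ] 122
stone [336.2 247.8] [ 0.5028 -0.0225  0.023 ] 131
```

View pics/top6.png

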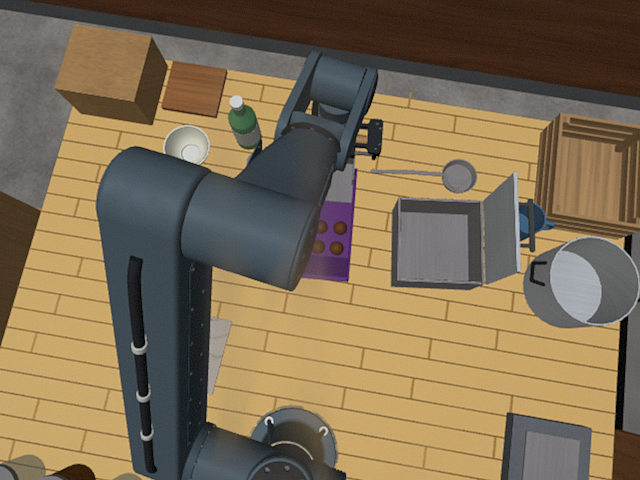

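Flap is open and the stones are unchanged (four visible at (321,227), (340,228), (318,247) and (336,248)). The scoop hangs over the tray's far half at (342,185). I check the pan's edge, then lower.

```bash
python3 - <<'E'
from plan import *
t=np.load('/tmp/top.npz');p,d=t['p'],t['d'];P=cloud('top',d);h=cv2.cvtColor(p,cv2.COLOR_RGB2HSV)
m=(abs(P[...,2]-.113)<.008)&(abs(P[...,0]-.62)<.07)&(abs(P[...,1]-.02)<.08)&(h[...,1]<80)
Q=P[m]-[.545,.0316,0];c,s=np.cos(np.radians(5.1)),np.sin(np.radians(5.1))
X=Q[:,0]*c+Q[:,1]*s;Y=-Q[:,0]*s+Q[:,1]*c
print(m.sum(),np.percentile(X,[1,5,50,95,99]).round(4),np.percentile(Y,[1,5,50,95,99]).round(4),np.median(P[m][:,2]),np.polyfit(X,Q[:,2],1).round(4),np.polyfit(Y,Q[:,2],1).round(4))
E
```

```text
711 [0.0483 0.0514 0.0853 0.1283 0.138 ] [-0.0743 -0.0716 -0.0496 -0.0225 -0.0161] 0.10963219058209149 [0.0057 0.1092] [-0.0161  0.109 ]
```

Call:
{"fn": "send_rows", "kwargs": {
  "moves": [
    [0,0,0.1,0,0,0],
    [0,0,0.2,0,0,0],
    [0,0,0.28,0,0,0],
    [0,0,0.33,0,0,0],
    [0,0,0.36,0,0,0],
    [0,0,0.36,0,0,0]
  ]
}}

```text
time_s: 30.85
position: [0.6806, 0.0165, 0.108]
tcp_rot: [[0.996, 0.09, -0.001], [0.09, -0.996, 0.0], [-0.001, -0.0, -1.0]]
force: [0.6, -0.2, -2.5]
opening: 0.231
grasp_force: 30.0
```

Call:
{"fn": "send_rows", "kwargs": {
  "moves": [
    [-0.005,0,0.01,0,0.008,0],
    [-0.01,0,0.02,0,0.017,0],
    [-0.01,0,0.03,0,0.017,0],
    [-0.01,0,0.039,0,0.017,0],
    [-0.01,0,0.039,0,0.017,0]
  ]
}}

```text
time_s: 31.35
position: [0.6785, 0.0153, 0.0986]
tcp_rot: [[0.996, 0.089, 0.027], [0.089, -0.996, 0.002], [0.027, -0.0, -1.0]]
force: [0.0, 0.1, -2.5]
opening: 0.233
grasp_force: 30.0
```

```bash
python3 - <<'E'
from plan import *
plan([T(.045,-.028,.0065,-1.5)],[T(.045,-.028,.005,-1.5)])
p,d=cap('side');print()
E
```

```text
t 31.4 meas [0.6785 0.0153 0.0986] cmd-meas mm [0.1 0.  0.3] deg 0.02 F [ 0.   0.1 -2.5] op 0.23 gf 30
[0.0, -0.0, 0.006, 0.0, -0.0, -0.0] rows>=0.0 from start 
--
[-0.0, -0.0, 0.006, 0.0, -0.0, -0.0] rows>=0.0 from start 
--
```

Call:
{"fn": "send_rows", "kwargs": {
  "moves": [
    [0,0,0.006,0,0,0],
    [0,0,0.006,0,0,0]
  ]
}}

```text
time_s: 31.6
position: [0.679, 0.0153, 0.0973]
tcp_rot: [[0.996, 0.089, 0.028], [0.089, -0.996, 0.002], [0.028, 0.0, -1.0]]
force: [-0.4, 0.1, -1.9]
opening: 0.235
grasp_force: 30.0
```

Call:
{"fn": "send_rows", "kwargs": {
  "moves": [
    [0,0,0.006,0,0,0],
    [0,0,0.006,0,0,0]
  ]
}}

```text
time_s: 31.8
position: [0.68, 0.0152, 0.0967]
tcp_rot: [[0.996, 0.089, 0.03], [0.089, -0.996, 0.002], [0.03, 0.0, -1.0]]
force: [0.7, 0.3, 1.9]
opening: 0.236
grasp_force: 30.0
```

Contact with the floor, about 4 N. Now I sweep towards the ramp.

```bash
python3 -c "
from plan import *
y=-.028;z=.0062
plan([T(x,y,z,-1.5) for x in (.04,.032,.024,.016,.008,0,-.008,-.016,-.022,-.028)],[T(x,y,z,-1.5) for x in (-.034,-.039,-.044,-.049,-.054,-.058,-.062,-.065,-.068)],
 [T(.030-.030*i/9,y,.007,25*i/9,HEEL) for i in range(1,10)],[T(0.002,y,.11,25,HEEL)])"
```

```text
t 31.8 meas [0.68   0.0152 0.0967] cmd-meas mm [-1.3  0.1 -0.8] deg 0.17 F [0.7 0.3 1.9] op 0.24 gf 30
[-0.02, -0.0, -0.005, 0.0, -0.0, -0.0] rows>=0.1 from start 
[-0.052, -0.0, -0.006, 0.0, -0.0, -0.0] rows>=0.3 from start 
[-0.084, -0.0, -0.007, 0.0, -0.0, -0.0] rows>=0.4 from start 
[-0.116, -0.0, -0.008, 0.0, -0.0, -0.0] rows>=0.6 from start 
[-0.148, -0.0, -0.009, 0.0, -0.0, -0.0] rows>=0.7 from start 
[-0.18, -0.0, -0.009, 0.0, -0.0, -0.0] rows>=0.9 from start 
[-0.212, -0.0, -0.01, 0.0, -0.0, -0.0] rows>=1.1 from start 
[-0.244, -0.0, -0.011, 0.0, -0.0, -0.0] rows>=1.2 from start 
[-0.268, -0.0, -0.012, 0.0, -0.0, -0.0] rows>=1.3 from start 
[-0.292, -0.0, -0.012, 0.0, -0.0, -0.0] rows>=1.5 from start 
--
[-0.024, -0.0, -0.001, 0.0, -0.0, -0.0] rows>=0.1 from start 
[-0.044, -0.0, -0.002, 0.0, -0.0, -0.0] rows>=0.2 from start 
[-0.064, -0.0, -0.002, 0.0, -0.0, -0.0] rows>=0.3 from start 
[-0.084, -0.0, -0.003, 0.0, -0.0, -0.0] rows>=0.4 from start 
[-0.104, -0.0, -0.003, 0.0, -0.0, -0.0] rows>=0.5 from start 
[-0.12, -0.0, -0.004, 0.0, -0.0, -0.0] rows>=0.6 from start 
[-0.136, -0.0, -0.004, 0.0, -0.0, -0.0] rows>=0.7 from start 
[-0.148, -0.0, -0.004, 0.0, -0.0, -0.0] rows>=0.7 from start 
[-0.16, -0.0, -0.005, 0.0, -0.0, -0.0] rows>=0.8 from start 
--
[0.005, -0.0, 0.005, 0.0, -0.048, -0.0] rows>=0.5 from start 
[0.009, -0.0, 0.004, 0.0, -0.079, -0.0] rows>=0.8 from start 
[0.013, -0.0, 0.004, 0.0, -0.11, -0.0] rows>=1.1 from start 
[0.017, -0.0, 0.005, 0.0, -0.141, -0.0] rows>=1.5 from start 
[0.021, -0.0, 0.007, 0.0, -0.171, -0.0] rows>=1.8 from start 
[0.025, -0.0, 0.009, 0.0, -0.202, -0.0] rows>=2.1 from start 
[0.028, -0.0, 0.013, 0.0, -0.233, -0.0] rows>=2.4 from start 
[0.032, -0.0, 0.017, 0.0, -0.264, -0.0] rows>=2.8 from start 
[0.035, -0.0, 0.022, 0.0, -0.295, -0.0] rows>=3.1 from start 
--
[-0.167, -0.0, -0.377, 0.0, 0.0, -0.0] rows>=2.1 from start 
--
```

Call:
{"fn": "send_rows", "kwargs": {
  "moves": [
    [-0.02,0,-0.005,0,0,0],
    [-0.052,0,-0.006,0,0,0],
    [-0.084,0,-0.007,0,0,0],
    [-0.116,0,-0.008,0,0,0],
    [-0.148,0,-0.009,0,0,0],
    [-0.18,0,-0.009,0,0,0],
    [-0.212,0,-0.01,0,0,0],
    [-0.244,0,-0.011,0,0,0],
    [-0.268,0,-0.012,0,0,0],
    [-0.292,0,-0.012,0,0,0]
  ]
}}

```text
time_s: 32.8
position: [0.6083, 0.0087, 0.0982]
tcp_rot: [[0.996, 0.088, 0.034], [0.088, -0.996, 0.002], [0.034, 0.001, -0.999]]
force: [7.6, 1.6, 10.0]
opening: 0.231
grasp_force: 30.0
```

Call:
{"fn": "send_rows", "kwargs": {
  "moves": [
    [-0.024,0,-0.001,0,0,0],
    [-0.044,0,-0.002,0,0,0],
    [-0.064,0,-0.002,0,0,0],
    [-0.084,0,-0.003,0,0,0],
    [-0.104,0,-0.003,0,0,0],
    [-0.12,0,-0.004,0,0,0],
    [-0.136,0,-0.004,0,0,0],
    [-0.148,0,-0.004,0,0,0],
    [-0.16,0,-0.005,0,0,0],
    [-0.16,0,-0.005,0,0,0]
  ]
}}

```text
time_s: 33.8
position: [0.5657, 0.0052, 0.0971]
tcp_rot: [[0.996, 0.089, 0.027], [0.089, -0.996, 0.002], [0.027, 0.0, -1.0]]
force: [4.8, -1.3, 5.2]
opening: 0.233
grasp_force: 30.0
```

```bash
python3 - <<'E'
from plan import *
plan()
q,_=cap('side'); t,_=cap('top')
a=cv2.resize(q[200:300,250:400,::-1],(600,400),interpolation=cv2.INTER_CUBIC);b=cv2.resize(t[180:290,270:370,::-1],(364,400),interpolation=cv2.INTER_CUBIC)
cv2.imwrite('pics/c7.png',cv2.resize(np.hstack([a,b]),(790,328)))
E
```

```text
t 33.8 meas [0.5657 0.0052 0.0971] cmd-meas mm [11.2  1.  97.7] deg 26.55 F [ 4.8 -1.3  5.2] op 0.23 gf 30
```

View pics/c7.png

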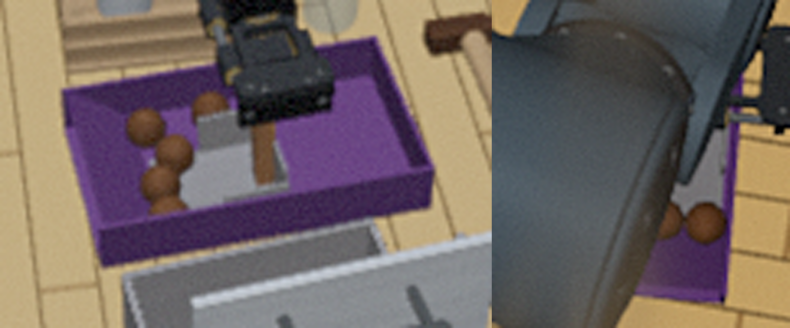

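Side crop: three stones sit on the lip at (168,155), (160,185) and (165,210). Two others, at (145,125) and (210,105), are left for lane 2. I tilt back and lift.

Call:
{"fn": "send_rows", "kwargs": {
  "moves": [
    [0.005,0,0.005,0,-0.048,0],
    [0.009,0,0.004,0,-0.079,0],
    [0.013,0,0.004,0,-0.11,0],
    [0.017,0,0.005,0,-0.141,0],
    [0.021,0,0.007,0,-0.171,0],
    [0.025,0,0.009,0,-0.202,0],
    [0.028,0,0.013,0,-0.233,0],
    [0.032,0,0.017,0,-0.264,0],
    [0.035,0,0.022,0,-0.295,0],
    [0.035,0,0.022,0,-0.295,0],
    [0.035,0,0.022,0,-0.295,0]
  ]
}}

```text
time_s: 35.0
position: [0.5762, 0.0063, 0.0956]
tcp_rot: [[0.903, 0.09, -0.42], [0.081, -0.996, -0.039], [-0.421, 0.001, -0.907]]
force: [5.0, 2.0, 22.7]
opening: 0.231
grasp_force: 30.0
```

Call:
{"fn": "send_rows", "kwargs": {
  "moves": [
    [-0.017,0,-0.038,0,0,0],
    [-0.045,0,-0.1,0,0,0],
    [-0.078,0,-0.175,0,0,0],
    [-0.111,0,-0.25,0,0,0],
    [-0.144,0,-0.325,0,0,0],
    [-0.167,0,-0.377,0,0,0],
    [-0.167,0,-0.377,0,0,0]
  ]
}}

```text
time_s: 35.7
position: [0.5769, 0.0063, 0.196]
tcp_rot: [[0.903, 0.089, -0.42], [0.08, -0.996, -0.038], [-0.422, 0.0, -0.907]]
force: [1.3, 0.2, -3.0]
opening: 0.235
grasp_force: 30.0
```

```bash
cat > look.py <<'E'
from plan import *
import sys
plan()
q,_=cap('side'); t,_=cap('top')
a=cv2.resize(q[180:300,250:400,::-1],(550,440),interpolation=cv2.INTER_CUBIC);b=cv2.resize(t[150:290,270:370,::-1],(314,440),interpolation=cv2.INTER_CUBIC)
cv2.imwrite('pics/'+sys.argv[1],cv2.resize(np.hstack([a,b]),(790,402)))
E
python3 look.py c8.png
```

```text
t 35.7 meas [0.5769 0.0063 0.196 ] cmd-meas mm [-0.  -0.1 -1.2] deg 0.07 F [ 1.3  0.2 -3. ] op 0.23 gf 30
```

View pics/c8.png

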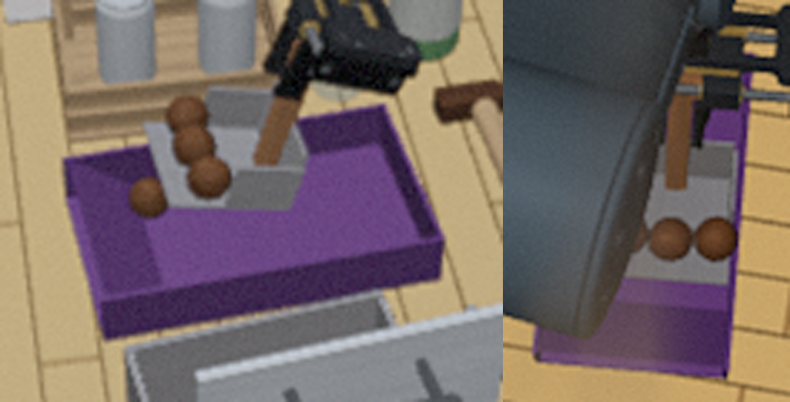

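Three stones lie across the pan in a wedged row, at (187,112), (193,145) and (210,177). One is left at (148,197) by the ramp and one is hidden. I'll settle the load deeper with more tilt over the tray, and track the stones numerically.

```bash
cat > st.py <<'E'
from plan import *
def stones(n,maxr=.03,new=True):
    p,d=cap(n) if new else [np.load('/tmp/'+n+'.npz')[k] for k in 'pd']
    P=cloud(n,d);c=viewer.camera_info(n);o=-np.array(c['R']).T@np.array(c['t'])
    h=cv2.cvtColor(p,cv2.COLOR_RGB2HSV)
    m=(h[...,0]<16)&(h[...,1]>90)&(h[...,2]<150)&(P[...,0]>.38)&(P[...,0]<.75)&(P[...,1]>-.42)&(P[...,1]<.14)&(P[...,2]<.4)
    D=cv2.distanceTransform(m.astype(np.uint8),cv2.DIST_L2,5);pk=(D==cv2.dilate(D,np.ones((7,7))))&(D>3.5)
    N,l,s,cc=cv2.connectedComponentsWithStats(pk.astype(np.uint8));out=[]
    for i in range(1,N):
        u,v=cc[i].round().astype(int); q=np.median(P[v-1:v+2,u-1:u+2].reshape(-1,3),0); q=q+(q-o)/np.linalg.norm(q-o)*.018
        if all(np.linalg.norm(q-r[0])>.02 for r in out): out.append((q,D[v,u],(u,v)))
    return out
def frames(q):
    c,s=np.cos(np.radians(5.1)),np.sin(np.radians(5.1));e=q-[.545,.0316,0]
    t=readout.read_state();R=np.array(t['tcp_rot'])@np.diag([1,-1,-1]);sc=R.T@(q-t['position'])+[.039,0,.0885]
    g=q-[.5434,-.2584,0];c2,s2=np.cos(np.radians(7.2)),np.sin(np.radians(7.2))
    return 'tray',(np.array([c*e[0]+s*e[1],-s*e[0]+c*e[1],e[2]])*1e3).round().tolist(),'scoop',(sc*1e3).round().tolist(),'chute',(np.array([s2*g[0]-c2*g[1],c2*g[0]+s2*g[1],g[2]])*1e3).round().tolist()
def rep():
    for n in('side','top'):
        for q,r,u in stones(n): print(n,u,'r%.1f'%r,*frames(q))
if __name__=='__main__':
    plan(); rep()
E
python3 st.py; python3 -c "
from plan import *
y=-.028
plan([T(0.002,y,.11,40,HEEL)],[T(0.002,y,.11,28,HEEL)])"
```

```text
t 35.8 meas [0.576  0.0064 0.194 ] cmd-meas mm [ 0.9 -0.2  0.8] deg 0.11 F [-0.3  0.  -4.9] op 0.23 gf 30
side (np.int64(305), np.int64(215)) r5.8 tray [-39.0, 8.0, 140.0] scoop [0.0, 35.0, 12.0] chute [-297.0, -1.0, 140.0]
side (np.int64(330), np.int64(223)) r3.6 tray [21.0, -24.0, 126.0] scoop [61.0, 3.0, 24.0] chute [-262.0, 58.0, 126.0]
side (np.int64(307), np.int64(224)) r5.8 tray [-43.0, -29.0, 140.0] scoop [-3.0, -2.0, 10.0] chute [-260.0, -6.0, 140.0]
side (np.int64(311), np.int64(233)) r6.0 tray [-41.0, -66.0, 142.0] scoop [-2.0, -38.0, 12.0] chute [-223.0, -5.0, 142.0]
side (np.int64(293), np.int64(238)) r4.0 tray [-67.0, 45.0, 23.0] scoop [25.0, 72.0, -106.0] chute [-335.0, -28.0, 23.0]
top (np.int64(331), np.int64(194)) r4.0 tray [42.0, -28.0, 188.0] scoop [53.0, -0.0, 89.0] chute [-258.0, 79.0, 188.0]
top (np.int64(330), np.int64(207)) r4.0 tray [26.0, -27.0, 136.0] scoop [61.0, 0.0, 36.0] chute [-259.0, 63.0, 136.0]
top (np.int64(329), np.int64(232)) r5.6 tray [-36.0, -30.0, 142.0] scoop [3.0, -2.0, 15.0] chute [-259.0, 1.0, 142.0]
top (np.int64(343), np.int64(232)) r6.4 tray [-32.0, -62.0, 143.0] scoop [6.0, -34.0, 17.0] chute [-227.0, 4.0, 143.0]
t 35.9 meas [0.5758 0.0065 0.1934] cmd-meas mm [ 1.1 -0.2  1.5] deg 0.19 F [-0.4  0.3 -3.4] op 0.23 gf 30
[0.093, -0.0, 0.001, 0.0, -0.167, -0.0] rows>=1.7 from start 
--
[-0.073, -0.0, 0.017, 0.0, 0.134, -0.0] rows>=1.4 from start 
--
```

```bash
cat >> plan.py <<'E'
def C(x,y,z,tilt=0,piv=LIP):
    c,s=np.cos(np.radians(7.2)),np.sin(np.radians(7.2))
    return (.5434+s*x+c*y,-.2584-c*x+s*y,z,7.2,tilt,piv)
E
cat > pour.py <<'E'
from plan import *
import sys
def pour(y,sync,cy=.03):
    plan([T(.002,y,.19,25,HEEL)],[C(-.10,cy,.235,25)],[C(-.02,cy,.215,25)],[C(-.02,cy,.14,19-7*i) for i in range(0,6)]+[C(-.02,cy,.135,-25)],[C(-.02,cy,.135,-32),C(-.02,cy,.135,-39),C(-.02,cy,.135,-46),C(-.02,cy,.135,-55)],[C(-.02,cy,.21,-10)],sync=sync)
pour(float(sys.argv[1]),True)
E
python3 pour.py -.028
```

```text
t 35.9 meas [0.5758 0.0065 0.1934] cmd-meas mm [0. 0. 0.] deg 0.00 F [-0.4  0.3 -3.4] op 0.23 gf 30
[-0.135, 0.001, -0.297, -0.001, 0.002, 0.0] rows>=1.6 from start 
--
[0.312, 0.621, -0.157, -0.009, 0.0, -0.021] rows>=3.6 from start 
--
[0.034, 0.32, 0.072, -0.0, 0.0, -0.0] rows>=1.7 from start 
--
[0.088, 0.0, 0.237, -0.0, 0.067, -0.0] rows>=1.3 from start 
[0.038, 0.0, 0.201, -0.0, 0.145, -0.0] rows>=1.5 from start 
[-0.016, 0.0, 0.172, -0.0, 0.222, -0.0] rows>=2.3 from start 
[-0.073, 0.0, 0.149, -0.0, 0.3, -0.0] rows>=3.1 from start 
[-0.132, 0.0, 0.134, -0.0, 0.378, -0.0] rows>=4.0 from start 
[-0.193, 0.0, 0.125, -0.0, 0.456, -0.0] rows>=4.8 from start 
[-0.263, 0.0, 0.144, -0.0, 0.556, -0.0] rows>=5.8 from start 
--
[-0.046, 0.0, -0.041, -0.0, 0.077, -0.0] rows>=0.8 from start 
[-0.096, 0.0, -0.076, -0.0, 0.155, -0.0] rows>=1.6 from start 
[-0.15, 0.0, -0.104, -0.0, 0.233, -0.0] rows>=2.4 from start 
[-0.225, 0.0, -0.131, -0.0, 0.333, -0.0] rows>=3.5 from start 
--
[0.392, 0.0, 0.184, -0.0, -0.5, -0.0] rows>=5.2 from start 
--
```

```bash
sed -i 's/\[C(-.02,cy,.14,19-7\*i).*-25)\]/[C(-.02,cy,z,t) for z,t in ((.21,18),(.20,11),(.19,4),(.18,-3),(.165,-10),(.15,-17),(.14,-25))]/' pour.py; python3 - <<'E'
exec(open('pour.py').read().replace('float(sys.argv[1])','-.028').replace(',True)',',True)'))
E
```

```text
t 35.9 meas [0.5758 0.0065 0.1934] cmd-meas mm [0. 0. 0.] deg 0.00 F [-0.4  0.3 -3.4] op 0.23 gf 30
[-0.135, 0.001, -0.297, -0.001, 0.002, 0.0] rows>=1.6 from start 
--
[0.312, 0.621, -0.157, -0.009, 0.0, -0.021] rows>=3.6 from start 
--
[0.034, 0.32, 0.072, -0.0, 0.0, -0.0] rows>=1.7 from start 
--
[-0.037, 0.0, -0.022, -0.0, 0.078, -0.0] rows>=0.8 from start 
[-0.071, 0.0, -0.021, -0.0, 0.156, -0.0] rows>=1.6 from start 
[-0.108, 0.0, -0.013, -0.0, 0.233, -0.0] rows>=2.4 from start 
[-0.149, 0.0, 0.001, -0.0, 0.311, -0.0] rows>=3.3 from start 
[-0.183, 0.0, 0.041, -0.0, 0.389, -0.0] rows>=4.1 from start 
[-0.218, 0.0, 0.089, -0.0, 0.467, -0.0] rows>=4.9 from start 
[-0.271, 0.0, 0.126, -0.0, 0.556, -0.0] rows>=5.8 from start 
--
[-0.054, 0.0, -0.023, -0.0, 0.077, -0.0] rows>=0.8 from start 
[-0.105, 0.0, -0.058, -0.0, 0.155, -0.0] rows>=1.6 from start 
[-0.159, 0.0, -0.086, -0.0, 0.233, -0.0] rows>=2.4 from start 
[-0.233, 0.0, -0.113, -0.0, 0.333, -0.0] rows>=3.5 from start 
--
[0.392, 0.0, 0.183, -0.0, -0.5, -0.0] rows>=5.2 from start 
--
```

First carry: lift and travel smoothly.

Call:
{"fn": "send_rows", "kwargs": {
  "moves": [
    [-0.015,0,-0.035,0,0,0],
    [-0.04,0,-0.09,0,0,0],
    [-0.07,0,-0.155,0,0,0],
    [-0.1,0,-0.22,0,0,0],
    [-0.125,0.001,-0.275,0,0,0],
    [-0.135,0.001,-0.297,-0.001,0.002,0],
    [-0.135,0.001,-0.297,-0.001,0.002,0]
  ]
}}

```text
time_s: 36.6
position: [0.5783, 0.0061, 0.2779]
tcp_rot: [[0.905, 0.089, -0.415], [0.08, -0.996, -0.039], [-0.417, 0.002, -0.909]]
force: [-0.0, -0.2, -3.0]
opening: 0.231
grasp_force: 30.0
```

Call:
{"fn": "send_rows", "kwargs": {
  "moves": [
    [0.01,0.02,-0.005,0,0,0],
    [0.03,0.06,-0.015,-0.001,0,-0.002],
    [0.065,0.13,-0.033,-0.002,0,-0.004],
    [0.105,0.21,-0.053,-0.003,0,-0.007],
    [0.145,0.29,-0.073,-0.004,0,-0.01],
    [0.185,0.37,-0.093,-0.005,0,-0.012],
    [0.225,0.45,-0.113,-0.006,0,-0.015],
    [0.262,0.52,-0.132,-0.007,0,-0.018],
    [0.292,0.58,-0.147,-0.008,0,-0.02],
    [0.307,0.611,-0.154,-0.009,0,-0.021],
    [0.312,0.621,-0.157,-0.009,0,-0.021]
  ]
}}

```text
time_s: 37.7
position: [0.6786, -0.1421, 0.2779]
tcp_rot: [[0.9, 0.124, -0.418], [0.112, -0.992, -0.052], [-0.421, -0.0, -0.907]]
force: [-1.0, 0.6, -3.3]
opening: 0.228
grasp_force: 30.0
```

Call:
{"fn": "send_rows", "kwargs": {
  "moves": [
    [0.002,0.02,0.004,0,0,0],
    [0.006,0.06,0.013,0,0,0],
    [0.012,0.12,0.027,0,0,0],
    [0.019,0.18,0.04,0,0,0],
    [0.025,0.24,0.054,0,0,0],
    [0.031,0.29,0.065,0,0,0],
    [0.034,0.32,0.072,0,0,0],
    [0.034,0.32,0.072,0,0,0]
  ]
}}

```text
time_s: 38.5
position: [0.6884, -0.2218, 0.2586]
tcp_rot: [[0.9, 0.123, -0.417], [0.112, -0.992, -0.052], [-0.421, 0.0, -0.907]]
force: [-0.9, 0.1, -3.6]
opening: 0.233
grasp_force: 30.0
```

```bash
python3 st.py
```

```text
t 38.5 meas [ 0.6884 -0.2218  0.2586] cmd-meas mm [-46.   -3.9  54.1] deg 34.88 F [-0.9  0.1 -3.6] op 0.23 gf 30
side (np.int64(316), np.int64(233)) r3.6 tray [1.0, 48.0, 23.0] scoop [40.0, 316.0, -171.0] chute [-335.0, 40.0, 23.0]
side (np.int64(294), np.int64(238)) r5.0 tray [-64.0, 45.0, 23.0] scoop [-19.0, 315.0, -198.0] chute [-334.0, -24.0, 23.0]
side (np.int64(398), np.int64(255)) r4.2 tray [120.0, -263.0, 222.0] scoop [54.0, 1.0, 55.0] chute [-21.0, 148.0, 222.0]
side (np.int64(366), np.int64(256)) r6.4 tray [53.0, -232.0, 206.0] scoop [1.0, 34.0, 12.0] chute [-54.0, 82.0, 206.0]
side (np.int64(395), np.int64(263)) r4.4 tray [114.0, -264.0, 198.0] scoop [59.0, 0.0, 31.0] chute [-19.0, 143.0, 198.0]
side (np.int64(368), np.int64(266)) r5.8 tray [46.0, -266.0, 207.0] scoop [-6.0, 0.0, 10.0] chute [-20.0, 75.0, 207.0]
top (np.int64(448), np.int64(150)) r3.6 tray [138.0, -269.0, 260.0] scoop [54.0, -6.0, 96.0] chute [-14.0, 166.0, 260.0]
top (np.int64(444), np.int64(159)) r3.6 tray [129.0, -267.0, 230.0] scoop [58.0, -4.0, 65.0] chute [-16.0, 157.0, 230.0]
top (np.int64(440), np.int64(166)) r5.0 tray [121.0, -265.0, 206.0] scoop [62.0, -1.0, 40.0] chute [-19.0, 149.0, 206.0]
top (np.int64(457), np.int64(190)) r4.2 tray [68.0, -304.0, 207.0] scoop [12.0, -38.0, 18.0] chute [18.0, 95.0, 207.0]
top (np.int64(440), np.int64(194)) r7.0 tray [55.0, -266.0, 207.0] scoop [1.0, 0.0, 13.0] chute [-20.0, 83.0, 207.0]
```

All three are still aboard. I pour.

Call:
{"fn": "send_rows", "kwargs": {
  "moves": [
    [-0.037,0,-0.022,0,0.078,0],
    [-0.071,0,-0.021,0,0.156,0],
    [-0.108,0,-0.013,0,0.233,0],
    [-0.149,0,0.001,0,0.311,0],
    [-0.183,0,0.041,0,0.389,0],
    [-0.218,0,0.089,0,0.467,0],
    [-0.271,0,0.126,0,0.556,0],
    [-0.271,0,0.126,0,0.556,0]
  ]
}}

```text
time_s: 39.4
position: [0.6046, -0.2237, 0.2542]
tcp_rot: [[0.903, 0.126, 0.41], [0.109, -0.992, 0.063], [0.415, -0.012, -0.91]]
force: [-1.3, 0.9, -4.2]
opening: 0.233
grasp_force: 30.0
```

Call:
{"fn": "send_rows", "kwargs": {
  "moves": [
    [-0.054,0,-0.023,0,0.077,0],
    [-0.105,0,-0.058,0,0.155,0],
    [-0.159,0,-0.086,0,0.233,0],
    [-0.233,0,-0.113,0,0.333,0],
    [-0.233,0,-0.113,0,0.333,0],
    [-0.233,0,-0.113,0,0.333,0],
    [-0.233,0,-0.113,0,0.333,0],
    [-0.233,0,-0.113,0,0.333,0]
  ]
}}

```text
time_s: 40.2
position: [0.5509, -0.2375, 0.2606]
tcp_rot: [[0.567, 0.127, 0.814], [0.073, -0.992, 0.103], [0.821, 0.001, -0.572]]
force: [0.4, -0.9, -2.6]
opening: 0.231
grasp_force: 30.0
```

Call:
{"fn": "send_rows", "kwargs": {
  "moves": [
    [0.08,0,0.04,0,-0.1,0],
    [0.16,0,0.08,0,-0.2,0],
    [0.24,0,0.11,0,-0.3,0],
    [0.32,0,0.15,0,-0.4,0],
    [0.392,0,0.183,0,-0.5,0],
    [0.392,0,0.183,0,-0.5,0],
    [0.392,0,0.183,0,-0.5,0]
  ]
}}

```text
time_s: 40.9
position: [0.6455, -0.2258, 0.319]
tcp_rot: [[0.949, 0.135, 0.285], [0.128, -0.991, 0.045], [0.289, -0.007, -0.957]]
force: [0.5, 0.8, -3.3]
opening: 0.235
grasp_force: 30.0
```

```bash
python3 st.py
```

```text
t 40.9 meas [ 0.6455 -0.2258  0.319 ] cmd-meas mm [-3.1  0.1 -6.3] deg 6.81 F [ 0.5  0.8 -3.3] op 0.24 gf 30
side (np.int64(313), np.int64(233)) r5.0 tray [-7.0, 50.0, 25.0] scoop [-116.0, 319.0, -175.0] chute [-338.0, 33.0, 25.0]
side (np.int64(293), np.int64(238)) r5.0 tray [-67.0, 46.0, 22.0] scoop [-174.0, 318.0, -160.0] chute [-336.0, -27.0, 22.0]
```

```bash
python3 -c "
from plan import *
y=.030
plan([C(-.10,.06,.23,0)],[T(.045,y,.14)],[T(.045,y,.03)],[T(.045,y,.007,-1.5)],sync=True)"; python3 -c "
from st import *
rep()"
```

```text
t 41.0 meas [ 0.6485 -0.2244  0.3191] cmd-meas mm [0. 0. 0.] deg 0.00 F [ 1.7  0.3 -2.5] op 0.23 gf 30
[0.158, -0.315, 0.054, -0.006, -0.191, 0.01] rows>=2.0 from start 
--
[0.096, -0.85, 0.359, 0.0, -0.0, 0.023] rows>=4.6 from start 
--
[-0.0, -0.001, 0.44, 0.0, -0.0, 0.0] rows>=2.2 from start 
--
[-0.01, 0.0, 0.083, 0.0, 0.016, 0.0] rows>=0.4 from start 
--
side (np.int64(313), np.int64(233)) r5.0 tray [-7.0, 50.0, 24.0] scoop [-114.0, 314.0, -175.0] chute [-338.0, 32.0, 24.0]
side (np.int64(294), np.int64(238)) r5.0 tray [-65.0, 44.0, 25.0] scoop [-168.0, 311.0, -156.0] chute [-334.0, -25.0, 25.0]
```

Call:
{"fn": "send_rows", "kwargs": {
  "moves": [
    [0.05,-0.1,0.02,-0.002,-0.06,0.003],
    [0.1,-0.2,0.035,-0.004,-0.12,0.006],
    [0.158,-0.315,0.054,-0.006,-0.191,0.01],
    [0.158,-0.315,0.054,-0.006,-0.191,0.01],
    [0.158,-0.315,0.054,-0.006,-0.191,0.01]
  ]
}}

```text
time_s: 41.6
position: [0.6727, -0.1409, 0.3123]
tcp_rot: [[0.992, 0.122, -0.009], [0.122, -0.992, 0.008], [-0.008, -0.009, -1.0]]
force: [0.3, -0.5, -2.4]
opening: 0.23
grasp_force: 30.0
```

Call:
{"fn": "send_rows", "kwargs": {
  "moves": [
    [0.02,-0.15,0.06,0,0,0.005],
    [0.04,-0.32,0.13,0,0,0.01],
    [0.06,-0.5,0.21,0,0,0.015],
    [0.08,-0.68,0.29,0,0,0.02],
    [0.096,-0.85,0.359,0,0,0.023],
    [0.096,-0.85,0.359,0,0,0.023],
    [0.096,-0.85,0.359,0,0,0.023]
  ]
}}

```text
time_s: 42.3
position: [0.6697, 0.0716, 0.2248]
tcp_rot: [[0.996, 0.084, -0.009], [0.084, -0.996, 0.006], [-0.008, -0.007, -1.0]]
force: [0.7, -0.4, -3.3]
opening: 0.225
grasp_force: 30.0
```

Call:
{"fn": "send_rows", "kwargs": {
  "moves": [
    [0,0,0.1,0,0,0],
    [0,0,0.2,0,0,0],
    [0,0,0.3,0,0,0],
    [0,0,0.38,0,0,0],
    [0,-0.001,0.44,0,0,0],
    [0,-0.001,0.44,0,0,0]
  ]
}}

```text
time_s: 42.9
position: [0.6698, 0.07, 0.114]
tcp_rot: [[0.997, 0.082, -0.009], [0.082, -0.997, 0.004], [-0.009, -0.005, -1.0]]
force: [-0.0, -2.3, -3.5]
opening: 0.232
grasp_force: 30.0
```

```bash
python3 st.py; python3 - <<'E'
from st import *
# pan vs handle slip check: points of the pan (grey) in the scoop frame, side view
t=np.load('/tmp/side.npz');P=cloud('side',t['d']);h=cv2.cvtColor(t['p'],cv2.COLOR_RGB2HSV)
s=readout.read_state();R=np.array(s['tcp_rot'])@np.diag([1,-1,-1]);S=(P-s['position'])@R+[.039,0,.0885]
m=(abs(S[...,0]+.01)<.03)&(abs(S[...,1])<.035)&(abs(S[...,2])<.02)&(h[...,1]<80);print(m.sum(),np.polyfit(S[m][:,0],S[m][:,2],1).round(4))
E
```

```text
t 42.9 meas [0.6698 0.07   0.114 ] cmd-meas mm [  3.6   3.3 -16.3] deg 2.03 F [-0.  -2.3 -3.5] op 0.23 gf 30
side (np.int64(294), np.int64(237)) r4.2 tray [-63.0, 48.0, 22.0] scoop [-152.0, 19.0, -6.0] chute [-338.0, -24.0, 22.0]
top (np.int64(299), np.int64(228)) r3.6 tray [-4.0, 48.0, 21.0] scoop [-93.0, 19.0, -7.0] chute [-335.0, 36.0, 21.0]
top (np.int64(298), np.int64(250)) r5.8 tray [-61.0, 45.0, 23.0] scoop [-150.0, 15.0, -6.0] chute [-335.0, -21.0, 23.0]
top (np.int64(409), np.int64(274)) r4.0 tray [-98.0, -235.0, 22.0] scoop [-186.0, -265.0, -5.0] chute [-56.0, -69.0, 22.0]
top (np.int64(425), np.int64(275)) r4.0 tray [-97.0, -276.0, 22.0] scoop [-185.0, -306.0, -5.0] chute [-15.0, -69.0, 22.0]
top (np.int64(447), np.int64(276)) r4.0 tray [-95.0, -330.0, 23.0] scoop [-182.0, -359.0, -4.0] chute [38.0, -69.0, 23.0]
308 [0.0067 0.0009]
```

Three stones lie in the chute. The left tray wall is being brushed (Fy -2.3 N), so I shift the lane to y = 24 mm and sweep.

```bash
python3 -c "
from plan import *
y=.024;z=.0060
plan([T(.045,y,.03)],[T(.045,y,z,-1.5)],[T(x,y,z,-1.5) for x in (.037,.029,.021,.013,.005,-.003,-.011,-.018,-.024,-.03)],[T(x,y,z,-1.5) for x in (-.036,-.041,-.046,-.051,-.055,-.059,-.063,-.066,-.069)],
 [T(.029-.027*i/9,y,.007,25*i/9,HEEL) for i in range(1,10)],[T(0.002,y,.11,25,HEEL)],sync=True)"
```

```text
t 43.0 meas [0.6708 0.0709 0.1159] cmd-meas mm [0. 0. 0.] deg 0.00 F [-0.4 -3.8 -4.3] op 0.23 gf 30
[0.021, 0.016, -0.011, -0.003, 0.004, -0.004] rows>=0.1 from start 
--
[-0.01, -0.0, 0.087, -0.0, 0.017, 0.0] rows>=0.4 from start 
--
[-0.032, -0.0, -0.001, -0.0, -0.0, 0.0] rows>=0.2 from start 
[-0.064, -0.0, -0.002, -0.0, -0.0, 0.0] rows>=0.3 from start 
[-0.096, -0.0, -0.002, -0.0, -0.0, 0.0] rows>=0.5 from start 
[-0.128, -0.0, -0.003, -0.0, -0.0, 0.0] rows>=0.6 from start 
[-0.16, -0.0, -0.004, -0.0, -0.0, 0.0] rows>=0.8 from start 
[-0.191, -0.0, -0.005, -0.0, -0.0, 0.0] rows>=1.0 from start 
[-0.223, -0.0, -0.006, -0.0, -0.0, 0.0] rows>=1.1 from start 
[-0.251, -0.0, -0.007, -0.0, -0.0, 0.0] rows>=1.3 from start 
[-0.275, -0.0, -0.007, -0.0, -0.0, 0.0] rows>=1.4 from start 
[-0.299, -0.0, -0.008, -0.0, -0.0, 0.0] rows>=1.5 from start 
--
[-0.024, -0.0, -0.001, -0.0, -0.0, 0.0] rows>=0.1 from start 
[-0.044, -0.0, -0.001, -0.0, -0.0, 0.0] rows>=0.2 from start 
[-0.064, -0.0, -0.002, -0.0, -0.0, 0.0] rows>=0.3 from start 
[-0.084, -0.0, -0.002, -0.0, -0.0, 0.0] rows>=0.4 from st
[... 232 characters left out ...]
s>=0.7 from start 
[-0.156, -0.0, -0.004, -0.0, -0.0, 0.0] rows>=0.8 from start 
--
[0.006, -0.0, 0.004, -0.0, -0.048, 0.0] rows>=0.5 from start 
[0.011, -0.0, 0.003, -0.0, -0.079, 0.0] rows>=0.8 from start 
[0.017, -0.0, 0.003, -0.0, -0.11, 0.0] rows>=1.1 from start 
[0.022, -0.0, 0.004, 0.0, -0.141, 0.0] rows>=1.5 from start 
[0.027, -0.0, 0.006, 0.0, -0.171, 0.0] rows>=1.8 from start 
[0.032, -0.0, 0.008, 0.0, -0.202, 0.0] rows>=2.1 from start 
[0.037, -0.0, 0.012, 0.0, -0.233, 0.0] rows>=2.4 from start 
[0.042, -0.0, 0.016, 0.0, -0.264, 0.0] rows>=2.8 from start 
[0.046, -0.0, 0.021, 0.0, -0.295, 0.0] rows>=3.1 from start 
--
[-0.174, -0.0, -0.374, 0.0, 0.0, 0.0] rows>=2.1 from start 
--
```

Call:
{"fn": "send_rows", "kwargs": {
  "moves": [
    [0.021,0.018,-0.011,-0.003,0.004,-0.004],
    [0.021,0.018,-0.011,-0.003,0.004,-0.004],
    [0.021,0.018,-0.011,-0.003,0.004,-0.004]
  ]
}}

```text
time_s: 43.3
position: [0.6772, 0.0699, 0.1196]
tcp_rot: [[0.996, 0.09, 0.003], [0.09, -0.996, 0.003], [0.003, -0.003, -1.0]]
force: [0.2, -1.1, -2.6]
opening: 0.229
grasp_force: 30.0
```

Call:
{"fn": "send_rows", "kwargs": {
  "moves": [
    [-0.003,0,0.025,0,0.006,0],
    [-0.007,0,0.05,0,0.012,0],
    [-0.01,0,0.07,0,0.017,0],
    [-0.01,0,0.087,0,0.017,0],
    [-0.01,0,0.087,0,0.017,0],
    [-0.01,0,0.087,0,0.017,0]
  ]
}}

```text
time_s: 43.9
position: [0.6738, 0.069, 0.0963]
tcp_rot: [[0.996, 0.09, 0.026], [0.09, -0.996, 0.004], [0.027, -0.002, -1.0]]
force: [-0.4, -0.1, -2.3]
opening: 0.23
grasp_force: 30.0
```

```bash
python3 st.py | grep -v handle
```

```text
t 43.9 meas [0.6738 0.069  0.0963] cmd-meas mm [-101.6  -10.9   98.7] deg 26.54 F [-0.4 -0.1 -2.3] op 0.23 gf 30
side (np.int64(314), np.int64(232)) r4.4 tray [-4.0, 53.0, 24.0] scoop [-98.0, 28.0, 20.0] chute [-341.0, 36.0, 24.0]
top (np.int64(298), np.int64(249)) r5.4 tray [-59.0, 45.0, 23.0] scoop [-153.0, 19.0, 20.0] chute [-335.0, -19.0, 23.0]
top (np.int64(411), np.int64(274)) r4.2 tray [-98.0, -240.0, 26.0] scoop [-193.0, -266.0, 24.0] chute [-51.0, -69.0, 26.0]
top (np.int64(425), np.int64(275)) r4.0 tray [-98.0, -275.0, 23.0] scoop [-193.0, -301.0, 22.0] chute [-16.0, -70.0, 23.0]
top (np.int64(445), np.int64(276)) r4.0 tray [-96.0, -325.0, 22.0] scoop [-191.0, -351.0, 21.0] chute [34.0, -70.0, 22.0]
```

Call:
{"fn": "send_rows", "kwargs": {
  "moves": [
    [-0.032,0,0.003,0,0,0],
    [-0.064,0,0.002,0,0,0],
    [-0.096,0,0.002,0,0,0],
    [-0.128,0,0.001,0,0,0],
    [-0.16,0,0,0,0,0],
    [-0.191,0,-0.001,0,0,0],
    [-0.223,0,-0.002,0,0,0],
    [-0.251,0,-0.003,0,0,0],
    [-0.275,0,-0.003,0,0,0],
    [-0.299,0,-0.004,0,0,0]
  ]
}}

```text
time_s: 45.0
position: [0.5991, 0.0622, 0.0956]
tcp_rot: [[0.996, 0.091, 0.027], [0.09, -0.996, 0.004], [0.028, -0.002, -1.0]]
force: [0.4, -1.3, -2.8]
opening: 0.232
grasp_force: 30.0
```

Call:
{"fn": "send_rows", "kwargs": {
  "moves": [
    [-0.024,0,-0.001,0,0,0],
    [-0.044,0,-0.001,0,0,0],
    [-0.064,0,-0.002,0,0,0],
    [-0.084,0,-0.002,0,0,0],
    [-0.1,0,-0.003,0,0,0],
    [-0.116,0,-0.003,0,0,0],
    [-0.132,0,-0.003,0,0,0],
    [-0.144,0,-0.004,0,0,0],
    [-0.156,0,-0.004,0,0,0],
    [-0.156,0,-0.004,0,0,0]
  ]
}}

```text
time_s: 46.0
position: [0.5607, 0.0587, 0.0958]
tcp_rot: [[0.996, 0.09, 0.028], [0.09, -0.996, 0.004], [0.028, -0.002, -1.0]]
force: [1.4, 0.8, -1.3]
opening: 0.231
grasp_force: 30.0
```

```bash
python3 st.py | grep -v 'chute \[.*-[67]..0, 2'
```

```text
t 46.0 meas [0.5607 0.0587 0.0958] cmd-meas mm [11.5 -0.7 99.2] deg 26.62 F [ 1.4  0.8 -1.3] op 0.23 gf 30
side (np.int64(293), np.int64(237)) r4.4 tray [-67.0, 44.0, 30.0] scoop [-48.0, 18.0, 25.0] chute [-334.0, -28.0, 30.0]
side (np.int64(298), np.int64(253)) r5.0 tray [-67.0, -19.0, 27.0] scoop [-48.0, -45.0, 23.0] chute [-271.0, -30.0, 27.0]
top (np.int64(301), np.int64(251)) r5.0 tray [-63.0, 37.0, 26.0] scoop [-44.0, 11.0, 21.0] chute [-327.0, -24.0, 26.0]
top (np.int64(324), np.int64(252)) r6.0 tray [-60.0, -20.0, 24.0] scoop [-42.0, -46.0, 19.0] chute [-269.0, -23.0, 24.0]
```

One stone is near the pan's right edge. I back off 40 mm, recentre between the two (lane y = 10 mm), and push in again.

```bash
python3 -c "
from plan import *
z=.0062
plan([T(-.05,.024,z,-1.5),T(-.03,.024,z,-1.5),T(-.018,.018,z,-1.5),T(-.018,.010,z,-1.5)],sync=True)
import st;"
```

```text
t 46.1 meas [0.5609 0.0587 0.0957] cmd-meas mm [0. 0. 0.] deg 0.00 F [ 1.4  0.3 -1.1] op 0.23 gf 30
[0.074, 0.007, -0.003, -0.001, -0.001, 0.001] rows>=0.4 from start 
[0.154, 0.007, -0.001, -0.001, -0.001, 0.001] rows>=0.8 from start 
[0.202, 0.031, 0.0, -0.001, -0.001, 0.001] rows>=1.0 from start 
[0.202, 0.063, 0.0, -0.001, -0.001, 0.001] rows>=1.1 from start 
--
```

Call:
{"fn": "send_rows", "kwargs": {
  "moves": [
    [0.04,0.003,-0.003,0,0,0],
    [0.074,0.007,-0.003,-0.001,-0.001,0.001],
    [0.11,0.007,-0.002,-0.001,-0.001,0.001],
    [0.154,0.007,-0.001,-0.001,-0.001,0.001],
    [0.18,0.007,-0.001,-0.001,-0.001,0.001],
    [0.202,0.031,0,-0.001,-0.001,0.001],
    [0.202,0.05,0,-0.001,-0.001,0.001],
    [0.202,0.063,0,-0.001,-0.001,0.001],
    [0.202,0.063,0,-0.001,-0.001,0.001],
    [0.202,0.063,0,-0.001,-0.001,0.001]
  ]
}}

```text
time_s: 47.1
position: [0.6116, 0.0474, 0.0968]
tcp_rot: [[0.996, 0.088, 0.025], [0.088, -0.996, 0.003], [0.025, -0.001, -1.0]]
force: [-0.2, -0.9, -2.1]
opening: 0.23
grasp_force: 30.0
```

```bash
python3 st.py; python3 -c "
from plan import *
y=.010;z=.0062
plan([T(x,y,z,-1.5) for x in (-.024,-.03,-.036,-.042,-.047,-.052,-.057,-.061,-.065,-.069)], [T(.029-.027*i/9,y,.007,25*i/9,HEEL) for i in range(1,10)],[T(0.002,y,.11,25,HEEL)])"
```

```text
t 47.1 meas [0.6116 0.0474 0.0968] cmd-meas mm [1.  0.2 0.3] deg 0.10 F [-0.2 -0.9 -2.1] op 0.23 gf 30
side (np.int64(301), np.int64(239)) r4.4 tray [-46.0, 34.0, 25.0] scoop [-77.0, 24.0, 19.0] chute [-323.0, -7.0, 25.0]
top (np.int64(342), np.int64(243)) r5.6 tray [-33.0, -64.0, 23.0] scoop [-64.0, -74.0, 17.0] chute [-225.0, 2.0, 23.0]
top (np.int64(410), np.int64(274)) r4.2 tray [-98.0, -238.0, 22.0] scoop [-128.0, -248.0, 18.0] chute [-53.0, -68.0, 22.0]
top (np.int64(425), np.int64(275)) r4.0 tray [-98.0, -275.0, 23.0] scoop [-128.0, -285.0, 19.0] chute [-16.0, -70.0, 23.0]
top (np.int64(446), np.int64(276)) r4.0 tray [-96.0, -327.0, 23.0] scoop [-127.0, -337.0, 19.0] chute [36.0, -70.0, 23.0]
t 47.2 meas [0.6118 0.0477 0.0968] cmd-meas mm [ 0.8 -0.   0.3] deg 0.08 F [ 0.4 -0.2 -3.7] op 0.23 gf 30
[-0.024, -0.0, -0.0, -0.0, -0.0, -0.0] rows>=0.1 from start 
[-0.048, -0.0, -0.001, -0.0, -0.0, -0.0] rows>=0.2 from start 
[-0.072, -0.0, -0.002, -0.0, -0.0, -0.0] rows>=0.4 from start 
[-0.096, -0.0, -0.002, -0.0, -0.0, -0.0] rows>=0.5 from start 
[-0.116, -0.0, -0.003, -0.0, -0.0, 
[... 279 characters left out ...]

[-0.204, -0.0, -0.005, -0.0, -0.0, -0.0] rows>=1.0 from start 
--
[0.006, -0.0, 0.004, -0.0, -0.048, -0.0] rows>=0.5 from start 
[0.011, -0.0, 0.004, -0.0, -0.079, -0.0] rows>=0.8 from start 
[0.017, -0.0, 0.004, -0.0, -0.109, -0.0] rows>=1.1 from start 
[0.022, -0.0, 0.005, -0.0, -0.14, -0.0] rows>=1.5 from start 
[0.027, -0.0, 0.006, -0.0, -0.171, -0.0] rows>=1.8 from start 
[0.032, -0.0, 0.009, -0.0, -0.202, -0.0] rows>=2.1 from start 
[0.037, -0.0, 0.012, -0.0, -0.233, -0.0] rows>=2.4 from start 
[0.042, -0.0, 0.017, -0.0, -0.264, -0.0] rows>=2.8 from start 
[0.046, -0.0, 0.022, -0.0, -0.295, -0.0] rows>=3.1 from start 
--
[-0.174, -0.0, -0.374, -0.0, 0.0, -0.0] rows>=2.1 from start 
--
```

```bash
python3 -c "
from plan import *
y=.026;z=.0062
plan([T(-.016,y,z,-1.5)],[T(x,y,z,-1.5) for x in (-.022,-.028,-.034,-.040,-.046,-.052,-.057,-.061,-.065,-.069)], [T(.029-.027*i/9,y,.007,25*i/9,HEEL) for i in range(1,10)],[T(0.002,y,.11,25,HEEL)],sync=True)
from st import *
rep()"
```

```text
t 47.2 meas [0.6118 0.0477 0.0968] cmd-meas mm [0. 0. 0.] deg 0.00 F [ 0.4 -0.2 -3.7] op 0.23 gf 30
[0.011, -0.064, -0.0, -0.0, 0.001, -0.0] rows>=0.3 from start 
--
[-0.024, 0.0, -0.001, -0.0, -0.0, -0.0] rows>=0.1 from start 
[-0.048, 0.0, -0.002, -0.0, -0.0, -0.0] rows>=0.2 from start 
[-0.072, 0.0, -0.002, -0.0, -0.0, -0.0] rows>=0.4 from start 
[-0.096, 0.0, -0.003, -0.0, -0.0, -0.0] rows>=0.5 from start 
[-0.12, 0.0, -0.004, -0.0, -0.0, -0.0] rows>=0.6 from start 
[-0.144, 0.0, -0.004, -0.0, -0.0, -0.0] rows>=0.7 from start 
[-0.164, 0.0, -0.005, -0.0, -0.0, -0.0] rows>=0.8 from start 
[-0.18, 0.0, -0.005, -0.0, -0.0, -0.0] rows>=0.9 from start 
[-0.196, 0.0, -0.006, -0.0, -0.0, -0.0] rows>=1.0 from start 
[-0.212, 0.0, -0.006, -0.0, -0.0, -0.0] rows>=1.1 from start 
--
[0.006, 0.0, 0.004, -0.0, -0.048, -0.0] rows>=0.5 from start 
[0.012, 0.0, 0.004, -0.0, -0.079, -0.0] rows>=0.8 from start 
[0.017, 0.0, 0.004, -0.0, -0.11, -0.0] rows>=1.1 from start 
[0.022, 0.0, 0.005, -0.0, -0.14, -0.0] rows>=1.5 from start 
[0.027, 0.0, 0.007, -0.0, -0.171, -0.0] rows>=1.8 from start 
[0.03
[... 215 characters left out ...]
-0.0] rows>=3.1 from start 
--
[-0.174, 0.0, -0.374, -0.0, 0.0, 0.0] rows>=2.1 from start 
--
side (np.int64(300), np.int64(238)) r4.0 tray [-49.0, 37.0, 27.0] scoop [-80.0, 27.0, 21.0] chute [-326.0, -10.0, 27.0]
top (np.int64(342), np.int64(243)) r5.6 tray [-33.0, -64.0, 23.0] scoop [-64.0, -74.0, 17.0] chute [-225.0, 2.0, 23.0]
top (np.int64(410), np.int64(274)) r4.0 tray [-98.0, -238.0, 22.0] scoop [-129.0, -248.0, 18.0] chute [-53.0, -69.0, 22.0]
top (np.int64(425), np.int64(275)) r4.0 tray [-97.0, -276.0, 23.0] scoop [-128.0, -286.0, 19.0] chute [-15.0, -69.0, 23.0]
top (np.int64(446), np.int64(276)) r4.0 tray [-95.0, -327.0, 23.0] scoop [-126.0, -337.0, 19.0] chute [36.0, -69.0, 23.0]
```

Call:
{"fn": "send_rows", "kwargs": {
  "moves": [
    [0.005,-0.03,0,0,0,0],
    [0.011,-0.064,0,0,0.001,0],
    [0.011,-0.064,0,0,0.001,0]
  ]
}}

```text
time_s: 47.6
position: [0.6135, 0.0651, 0.0969]
tcp_rot: [[0.996, 0.091, 0.027], [0.091, -0.996, 0.003], [0.027, -0.0, -1.0]]
force: [-0.6, -0.6, -1.2]
opening: 0.236
grasp_force: 30.0
```

Call:
{"fn": "send_rows", "kwargs": {
  "moves": [
    [-0.024,0,0.001,0,0,0],
    [-0.048,0,0,0,0,0],
    [-0.072,0,0,0,0,0],
    [-0.096,0,-0.001,0,0,0],
    [-0.12,0,-0.002,0,0,0],
    [-0.144,0,-0.002,0,0,0],
    [-0.164,0,-0.003,0,0,0],
    [-0.18,0,-0.003,0,0,0],
    [-0.196,0,-0.004,0,0,0],
    [-0.212,0,-0.005,0,0,0],
    [-0.212,0,-0.005,0,0,0]
  ]
}}

```text
time_s: 48.7
position: [0.5601, 0.0591, 0.0967]
tcp_rot: [[0.996, 0.089, 0.026], [0.089, -0.996, 0.003], [0.027, -0.0, -1.0]]
force: [-0.2, -0.1, -3.5]
opening: 0.229
grasp_force: 30.0
```

Call:
{"fn": "send_rows", "kwargs": {
  "moves": [
    [0.006,0,0.004,0,-0.048,0],
    [0.012,0,0.004,0,-0.079,0],
    [0.017,0,0.004,0,-0.11,0],
    [0.022,0,0.005,0,-0.14,0],
    [0.027,0,0.007,0,-0.171,0],
    [0.032,0,0.009,0,-0.202,0],
    [0.037,0,0.013,0,-0.233,0],
    [0.042,0,0.017,0,-0.264,0],
    [0.046,0,0.02,0,-0.295,0],
    [0.046,0,0.02,0,-0.295,0]
  ]
}}

```text
time_s: 49.7
position: [0.5737, 0.0601, 0.0908]
tcp_rot: [[0.903, 0.089, -0.42], [0.081, -0.996, -0.037], [-0.421, -0.0, -0.907]]
force: [-1.2, 0.3, -2.4]
opening: 0.227
grasp_force: 30.0
```

Call:
{"fn": "send_rows", "kwargs": {
  "moves": [
    [-0.017,0,-0.038,0,0,0],
    [-0.045,0,-0.1,0,0,0],
    [-0.08,0,-0.175,0,0,0],
    [-0.115,0,-0.25,0,0,0],
    [-0.15,0,-0.325,0,0,0],
    [-0.174,0,-0.374,0,0,0],
    [-0.174,0,-0.374,0,0,0]
  ]
}}

```text
time_s: 50.4
position: [0.5736, 0.06, 0.1985]
tcp_rot: [[0.905, 0.089, -0.415], [0.081, -0.996, -0.038], [-0.417, 0.001, -0.909]]
force: [0.5, 0.1, -3.6]
opening: 0.228
grasp_force: 30.0
```

```bash
python3 st.py | grep -v 'r4.*scoop \[[56]'; python3 pour.py .026
```

```text
t 50.4 meas [0.5736 0.06   0.1985] cmd-meas mm [-1.5  0.1 -3.6] deg 0.40 F [ 0.5  0.1 -3.6] op 0.23 gf 30
side (np.int64(325), np.int64(199)) r4.2 tray [22.0, 29.0, 164.0] scoop [45.0, 3.0, 55.0] chute [-316.0, 61.0, 164.0]
side (np.int64(321), np.int64(205)) r3.6 tray [11.0, 29.0, 145.0] scoop [43.0, 3.0, 33.0] chute [-316.0, 50.0, 145.0]
side (np.int64(310), np.int64(208)) r4.2 tray [-22.0, 22.0, 148.0] scoop [12.0, -4.0, 22.0] chute [-310.0, 17.0, 148.0]
top (np.int64(306), np.int64(186)) r4.2 tray [47.0, 28.0, 215.0] scoop [46.0, 2.0, 113.0] chute [-314.0, 86.0, 215.0]
top (np.int64(306), np.int64(205)) r4.0 tray [20.0, 27.0, 158.0] scoop [46.0, 1.0, 50.0] chute [-314.0, 59.0, 158.0]
top (np.int64(307), np.int64(221)) r5.2 tray [-15.0, 22.0, 145.0] scoop [20.0, -4.0, 24.0] chute [-310.0, 24.0, 145.0]
top (np.int64(342), np.int64(243)) r5.6 tray [-33.0, -64.0, 22.0] scoop [55.0, -90.0, -95.0] chute [-225.0, 3.0, 22.0]
top (np.int64(411), np.int64(274)) r4.0 tray [-98.0, -241.0, 23.0] scoop [-4.0, -267.0, -122.0] chute [-51.0, -68.0, 23.0]
top (np.int64(425), np.int64(275)) r4.0 tr
[... 545 characters left out ...]
=0.8 from start 
[-0.071, 0.0, -0.021, 0.0, 0.156, -0.0] rows>=1.6 from start 
[-0.108, 0.0, -0.013, 0.0, 0.234, -0.0] rows>=2.4 from start 
[-0.149, 0.0, 0.002, 0.0, 0.311, -0.0] rows>=3.3 from start 
[-0.183, 0.0, 0.041, 0.0, 0.389, -0.0] rows>=4.1 from start 
[-0.218, 0.0, 0.089, 0.0, 0.467, -0.0] rows>=4.9 from start 
[-0.271, 0.0, 0.126, 0.0, 0.556, -0.0] rows>=5.8 from start 
--
[-0.055, 0.0, -0.023, 0.0, 0.078, -0.0] rows>=0.8 from start 
[-0.105, 0.0, -0.058, 0.0, 0.155, -0.0] rows>=1.6 from start 
[-0.159, 0.0, -0.086, 0.0, 0.233, -0.0] rows>=2.4 from start 
[-0.233, 0.0, -0.113, 0.0, 0.333, -0.0] rows>=3.5 from start 
--
[0.391, 0.0, 0.183, 0.0, -0.5, -0.0] rows>=5.2 from start 
--
```

One stone is secure against the handle. I carry it over and pour.

Call:
{"fn": "send_rows", "kwargs": {
  "moves": [
    [-0.02,0,-0.045,0,0,0],
    [-0.05,0,-0.11,0,0,0],
    [-0.085,0,-0.18,0,0,0],
    [-0.115,0,-0.245,0,0,0],
    [-0.134,0,-0.287,0,-0.001,0],
    [-0.134,0,-0.287,0,-0.001,0]
  ]
}}

```text
time_s: 51.1
position: [0.5731, 0.06, 0.2757]
tcp_rot: [[0.903, 0.089, -0.42], [0.081, -0.996, -0.038], [-0.422, 0.0, -0.907]]
force: [-0.1, 0.6, -2.7]
opening: 0.231
grasp_force: 30.0
```

Call:
{"fn": "send_rows", "kwargs": {
  "moves": [
    [0.015,0.04,-0.007,0,0,0],
    [0.045,0.12,-0.02,-0.001,0,-0.002],
    [0.085,0.22,-0.04,-0.002,0,-0.005],
    [0.125,0.33,-0.06,-0.004,0,-0.008],
    [0.165,0.44,-0.08,-0.005,0,-0.011],
    [0.205,0.55,-0.1,-0.006,0,-0.014],
    [0.245,0.65,-0.12,-0.008,0,-0.016],
    [0.28,0.75,-0.14,-0.009,0,-0.019],
    [0.3,0.81,-0.152,-0.01,0,-0.021],
    [0.312,0.837,-0.158,-0.01,0,-0.021],
    [0.312,0.837,-0.158,-0.01,0,-0.021]
  ]
}}

```text
time_s: 52.2
position: [0.678, -0.1428, 0.2752]
tcp_rot: [[0.898, 0.123, -0.423], [0.111, -0.992, -0.052], [-0.426, -0.001, -0.905]]
force: [-0.4, 0.9, -2.4]
opening: 0.233
grasp_force: 30.0
```

Call:
{"fn": "send_rows", "kwargs": {
  "moves": [
    [0.004,0.03,0.007,0,0,0],
    [0.01,0.09,0.02,0,0,0],
    [0.018,0.17,0.038,0,0,0],
    [0.025,0.24,0.054,0,0,0],
    [0.031,0.29,0.065,0,0,0],
    [0.034,0.32,0.072,0,0,0],
    [0.034,0.32,0.072,0,0,0]
  ]
}}

```text
time_s: 52.9
position: [0.6877, -0.2217, 0.2562]
tcp_rot: [[0.898, 0.123, -0.422], [0.112, -0.992, -0.052], [-0.425, -0.0, -0.905]]
force: [-0.4, -1.2, -2.5]
opening: 0.231
grasp_force: 30.0
```

Call:
{"fn": "send_rows", "kwargs": {
  "moves": [
    [-0.037,0,-0.022,0,0.078,0],
    [-0.071,0,-0.021,0,0.156,0],
    [-0.108,0,-0.013,0,0.234,0],
    [-0.149,0,0.002,0,0.311,0],
    [-0.183,0,0.041,0,0.389,0],
    [-0.218,0,0.089,0,0.467,0],
    [-0.271,0,0.126,0,0.556,0],
    [-0.271,0,0.126,0,0.556,0]
  ]
}}

```text
time_s: 53.7
position: [0.6037, -0.2236, 0.2518]
tcp_rot: [[0.906, 0.125, 0.405], [0.109, -0.992, 0.064], [0.41, -0.013, -0.912]]
force: [-1.7, 0.6, -3.7]
opening: 0.229
grasp_force: 30.0
```

Call:
{"fn": "send_rows", "kwargs": {
  "moves": [
    [-0.055,0,-0.023,0,0.078,0],
    [-0.105,0,-0.058,0,0.155,0],
    [-0.159,0,-0.086,0,0.233,0],
    [-0.233,0,-0.113,0,0.333,0],
    [-0.233,0,-0.113,0,0.333,0],
    [-0.233,0,-0.113,0,0.333,0],
    [-0.233,0,-0.113,0,0.333,0]
  ]
}}

```text
time_s: 54.4
position: [0.5485, -0.2371, 0.2572]
tcp_rot: [[0.572, 0.125, 0.811], [0.07, -0.992, 0.103], [0.817, -0.003, -0.577]]
force: [-1.0, -0.9, -2.7]
opening: 0.23
grasp_force: 30.0
```

Call:
{"fn": "send_rows", "kwargs": {
  "moves": [
    [0.08,0,0.04,0,-0.1,0],
    [0.16,0,0.08,0,-0.2,0],
    [0.24,0,0.11,0,-0.3,0],
    [0.32,0,0.15,0,-0.4,0],
    [0.391,0,0.183,0,-0.5,0],
    [0.391,0,0.183,0,-0.5,0],
    [0.391,0,0.183,0,-0.5,0],
    [0.391,0,0.183,0,-0.5,0]
  ]
}}

```text
time_s: 55.2
position: [0.6449, -0.2255, 0.3162]
tcp_rot: [[0.978, 0.124, 0.17], [0.123, -0.992, 0.013], [0.17, 0.008, -0.985]]
force: [0.7, 0.1, -3.2]
opening: 0.232
grasp_force: 30.0
```

```bash
python3 st.py; python3 -c "
from plan import *
y=-.029
plan([C(-.10,.06,.23,0)],[T(.03,y,.14)],[T(.03,y,.03)],[T(.03,y,.0062,-1.5)],sync=True)"
```

```text
t 55.2 meas [ 0.6449 -0.2255  0.3162] cmd-meas mm [-2.6 -0.2 -3.6] deg 0.48 F [ 0.7  0.1 -3.2] op 0.23 gf 30
side (np.int64(385), np.int64(245)) r3.6 tray [85.0, -262.0, 263.0] scoop [36.0, 3.0, 36.0] chute [-23.0, 113.0, 263.0]
side (np.int64(385), np.int64(253)) r3.6 tray [87.0, -263.0, 238.0] scoop [34.0, 2.0, 10.0] chute [-22.0, 115.0, 238.0]
top (np.int64(449), np.int64(276)) r4.0 tray [-95.0, -335.0, 23.0] scoop [-186.0, -63.0, -168.0] chute [44.0, -70.0, 23.0]
t 55.3 meas [ 0.6468 -0.224   0.3147] cmd-meas mm [0. 0. 0.] deg 0.00 F [ 1.6 -0.8 -2.3] op 0.23 gf 30
[0.17, -0.315, 0.013, 0.003, -0.112, 0.002] rows>=1.8 from start 
--
[0.027, -0.616, 0.36, -0.0, -0.0, 0.024] rows>=3.6 from start 
--
[-0.0, -0.0, 0.44, -0.0, -0.0, -0.0] rows>=2.2 from start 
--
[-0.01, -0.0, 0.086, -0.0, 0.016, -0.0] rows>=0.4 from start 
--
```

Call:
{"fn": "send_rows", "kwargs": {
  "moves": [
    [0.05,-0.1,0.005,0.001,-0.04,0],
    [0.11,-0.2,0.01,0.002,-0.08,0.001],
    [0.17,-0.315,0.013,0.003,-0.112,0.002],
    [0.17,-0.315,0.013,0.003,-0.112,0.002],
    [0.17,-0.315,0.013,0.003,-0.112,0.002]
  ]
}}

```text
time_s: 55.8
position: [0.6746, -0.1413, 0.3159]
tcp_rot: [[0.992, 0.124, -0.003], [0.124, -0.992, 0.004], [-0.003, -0.005, -1.0]]
force: [0.8, -0.1, -2.0]
opening: 0.228
grasp_force: 30.0
```

Call:
{"fn": "send_rows", "kwargs": {
  "moves": [
    [0.005,-0.12,0.06,0,0,0.005],
    [0.011,-0.25,0.14,0,0,0.01],
    [0.017,-0.39,0.22,0,0,0.015],
    [0.023,-0.52,0.3,0,0,0.02],
    [0.027,-0.616,0.36,0,0,0.024],
    [0.027,-0.616,0.36,0,0,0.024],
    [0.027,-0.616,0.36,0,0,0.024],
    [0.027,-0.616,0.36,0,0,0.024]
  ]
}}

```text
time_s: 56.6
position: [0.663, 0.0098, 0.228]
tcp_rot: [[0.997, 0.083, -0.001], [0.083, -0.997, 0.003], [-0.001, -0.004, -1.0]]
force: [0.7, 0.5, -2.7]
opening: 0.232
grasp_force: 30.0
```

```bash
python3 st.py; python3 -c "
from plan import *
y=-.027;z=.0062
plan([T(.03,y,.03)],[T(.03,y,z,-1.5)],[T(x,y,z,-1.5) for x in (.022,.014,.006,0,-.006,-.012,-.018,-.023,-.028,-.033)],[T(x,y,z,-1.5) for x in (-.038,-.043,-.048,-.053,-.057,-.061,-.065,-.069)], [T(.029-.027*i/9,y,.007,25*i/9,HEEL) for i in range(1,10)],[T(0.002,y,.11,25,HEEL)],sync=True)"
```

```text
t 56.6 meas [0.663  0.0098 0.228 ] cmd-meas mm [   0.7    3.2 -131. ] deg 1.56 F [ 0.7  0.5 -2.7] op 0.23 gf 30
side (np.int64(365), np.int64(200)) r4.0 tray [114.0, -27.0, 190.0] scoop [37.0, 5.0, 51.0] chute [-256.0, 151.0, 190.0]
top (np.int64(436), np.int64(228)) r6.2 tray [25.0, -298.0, 24.0] scoop [-49.0, -268.0, -114.0] chute [12.0, 52.0, 24.0]
top (np.int64(341), np.int64(243)) r5.8 tray [-33.0, -61.0, 22.0] scoop [-109.0, -31.0, -117.0] chute [-228.0, 3.0, 22.0]
top (np.int64(412), np.int64(274)) r3.6 tray [-98.0, -243.0, 23.0] scoop [-173.0, -213.0, -116.0] chute [-48.0, -68.0, 23.0]
top (np.int64(424), np.int64(275)) r4.0 tray [-98.0, -272.0, 24.0] scoop [-173.0, -242.0, -115.0] chute [-19.0, -70.0, 24.0]
top (np.int64(449), np.int64(275)) r4.2 tray [-92.0, -335.0, 23.0] scoop [-167.0, -305.0, -115.0] chute [44.0, -67.0, 23.0]
t 56.7 meas [0.663  0.0099 0.228 ] cmd-meas mm [0. 0. 0.] deg 0.00 F [ 1.   0.8 -3.3] op 0.23 gf 30
[0.014, -0.019, 0.438, -0.003, 0.0, -0.004] rows>=2.2 from start 
--
[-0.01, 0.0, 0.086, 0.0, 0.017, 0.0] rows>=0.4 from start 
--
[-0.032, 0.0, -0.00
[... 962 characters left out ...]
ws>=0.6 from start 
[-0.144, 0.0, -0.004, 0.0, 0.0, 0.0] rows>=0.7 from start 
--
[0.007, 0.0, 0.004, 0.0, -0.047, 0.0] rows>=0.5 from start 
[0.012, 0.0, 0.004, 0.0, -0.078, 0.0] rows>=0.8 from start 
[0.017, 0.0, 0.004, 0.0, -0.109, 0.0] rows>=1.1 from start 
[0.023, 0.0, 0.005, 0.001, -0.14, 0.0] rows>=1.5 from start 
[0.028, 0.0, 0.006, 0.001, -0.171, 0.0] rows>=1.8 from start 
[0.033, 0.0, 0.009, 0.001, -0.202, 0.0] rows>=2.1 from start 
[0.038, 0.0, 0.012, 0.001, -0.233, 0.0] rows>=2.4 from start 
[0.042, 0.0, 0.017, 0.001, -0.263, 0.0] rows>=2.8 from start 
[0.047, 0.0, 0.022, 0.001, -0.294, 0.0] rows>=3.1 from start 
--
[-0.174, -0.0, -0.374, -0.0, -0.0, 0.0] rows>=2.1 from start 
--
```

Four stones are in the chute. Now I take the last one, along the right wall.

Call:
{"fn": "send_rows", "kwargs": {
  "moves": [
    [0.005,-0.005,0.1,0,0,-0.001],
    [0.01,-0.01,0.2,-0.001,0,-0.002],
    [0.014,-0.019,0.3,-0.003,0,-0.004],
    [0.014,-0.019,0.38,-0.003,0,-0.004],
    [0.014,-0.019,0.438,-0.003,0,-0.004],
    [0.014,-0.019,0.438,-0.003,0,-0.004]
  ]
}}

```text
time_s: 57.3
position: [0.6638, 0.0167, 0.1154]
tcp_rot: [[0.996, 0.09, -0.007], [0.09, -0.996, 0.0], [-0.007, -0.001, -1.0]]
force: [-1.1, 0.7, -2.6]
opening: 0.232
grasp_force: 30.0
```

Call:
{"fn": "send_rows", "kwargs": {
  "moves": [
    [-0.003,0,0.025,0,0.006,0],
    [-0.007,0,0.05,0,0.012,0],
    [-0.01,0,0.07,0,0.017,0],
    [-0.01,0,0.086,0,0.017,0],
    [-0.01,0,0.088,0,0.017,0],
    [-0.01,0,0.088,0,0.017,0]
  ]
}}

```text
time_s: 57.9
position: [0.6627, 0.0171, 0.0955]
tcp_rot: [[0.996, 0.091, 0.024], [0.091, -0.996, 0.002], [0.024, -0.0, -1.0]]
force: [-0.0, -0.2, -3.0]
opening: 0.231
grasp_force: 30.0
```

Call:
{"fn": "send_rows", "kwargs": {
  "moves": [
    [-0.032,0,-0.001,0,0,0],
    [-0.064,0,-0.002,0,0,0],
    [-0.096,0,-0.002,0,0,0],
    [-0.12,0,-0.003,0,0,0],
    [-0.144,0,-0.004,0,0,0],
    [-0.168,0,-0.004,0,0,0],
    [-0.192,0,-0.005,0,0,0],
    [-0.212,0,-0.005,0,0,0],
    [-0.232,0,-0.006,0,0,0],
    [-0.252,0,-0.006,0,0,0]
  ]
}}

```text
time_s: 58.9
position: [0.5995, 0.0113, 0.0955]
tcp_rot: [[0.996, 0.091, 0.024], [0.091, -0.996, 0.002], [0.024, -0.0, -1.0]]
force: [0.4, 0.0, -2.6]
opening: 0.229
grasp_force: 30.0
```

Call:
{"fn": "send_rows", "kwargs": {
  "moves": [
    [-0.02,0,-0.001,0,0,0],
    [-0.04,0,-0.001,0,0,0],
    [-0.06,0,-0.002,0,0,0],
    [-0.08,0,-0.003,0,0,0],
    [-0.096,0,-0.003,0,0,0],
    [-0.112,0,-0.003,0,0,0],
    [-0.128,0,-0.004,0,0,0],
    [-0.144,0,-0.004,0,0,0],
    [-0.144,0,-0.004,0,0,0]
  ]
}}

```text
time_s: 59.8
position: [0.5648, 0.008, 0.0963]
tcp_rot: [[0.996, 0.091, 0.026], [0.091, -0.996, 0.002], [0.027, 0.0, -1.0]]
force: [2.3, 1.4, 0.5]
opening: 0.233
grasp_force: 30.0
```

```bash
python3 st.py
```

```text
t 59.8 meas [0.5648 0.008  0.0963] cmd-meas mm [11.9 -0.8 98.6] deg 26.49 F [2.3 1.4 0.5] op 0.23 gf 30
top (np.int64(436), np.int64(228)) r6.2 tray [24.0, -297.0, 24.0] scoop [43.0, -272.0, 16.0] chute [11.0, 51.0, 24.0]
top (np.int64(341), np.int64(254)) r6.2 tray [-63.0, -63.0, 27.0] scoop [-43.0, -38.0, 22.0] chute [-227.0, -27.0, 27.0]
top (np.int64(411), np.int64(274)) r4.0 tray [-97.0, -241.0, 22.0] scoop [-78.0, -215.0, 17.0] chute [-51.0, -68.0, 22.0]
top (np.int64(424), np.int64(275)) r4.0 tray [-98.0, -273.0, 22.0] scoop [-79.0, -247.0, 18.0] chute [-18.0, -70.0, 22.0]
top (np.int64(448), np.int64(275)) r4.2 tray [-93.0, -333.0, 21.0] scoop [-74.0, -307.0, 17.0] chute [41.0, -67.0, 21.0]
```

Call:
{"fn": "send_rows", "kwargs": {
  "moves": [
    [0.007,0,0.004,0,-0.047,0],
    [0.012,0,0.004,0,-0.078,0],
    [0.017,0,0.004,0,-0.109,0],
    [0.023,0,0.005,0.001,-0.14,0],
    [0.028,0,0.006,0.001,-0.171,0],
    [0.033,0,0.009,0.001,-0.202,0],
    [0.038,0,0.012,0.001,-0.233,0],
    [0.042,0,0.017,0.001,-0.263,0],
    [0.047,0,0.02,0.001,-0.294,0],
    [0.047,0,0.02,0.001,-0.294,0]
  ]
}}

```text
time_s: 60.9
position: [0.5808, 0.0103, 0.0945]
tcp_rot: [[0.905, 0.091, -0.415], [0.083, -0.996, -0.036], [-0.416, -0.002, -0.909]]
force: [4.0, 4.9, 17.9]
opening: 0.229
grasp_force: 30.0
```

Call:
{"fn": "send_rows", "kwargs": {
  "moves": [
    [-0.017,0,-0.038,0,0,0],
    [-0.045,0,-0.1,0,0,0],
    [-0.08,0,-0.175,0,0,0],
    [-0.115,0,-0.25,0,0,0],
    [-0.15,0,-0.325,0,0,0],
    [-0.174,0,-0.374,0,0,0],
    [-0.174,0,-0.374,0,0,0]
  ]
}}

```text
time_s: 61.6
position: [0.5767, 0.0087, 0.196]
tcp_rot: [[0.903, 0.091, -0.419], [0.083, -0.996, -0.038], [-0.421, -0.001, -0.907]]
force: [0.5, -0.6, -3.0]
opening: 0.233
grasp_force: 30.0
```

```bash
python3 st.py;  python3 pour.py -.027
```

```text
t 61.6 meas [0.5767 0.0087 0.196 ] cmd-meas mm [ 0.1 -1.4 -1.1] deg 0.13 F [ 0.5 -0.6 -3. ] op 0.23 gf 30
side (np.int64(332), np.int64(213)) r4.2 tray [27.0, -22.0, 157.0] scoop [53.0, 3.0, 54.0] chute [-264.0, 64.0, 157.0]
side (np.int64(328), np.int64(222)) r3.6 tray [17.0, -23.0, 130.0] scoop [56.0, 3.0, 24.0] chute [-264.0, 54.0, 130.0]
top (np.int64(329), np.int64(196)) r4.0 tray [37.0, -24.0, 185.0] scoop [51.0, 2.0, 84.0] chute [-263.0, 74.0, 185.0]
top (np.int64(328), np.int64(212)) r4.0 tray [17.0, -23.0, 125.0] scoop [58.0, 2.0, 22.0] chute [-263.0, 54.0, 125.0]
top (np.int64(340), np.int64(216)) r6.6 tray [8.0, -52.0, 128.0] scoop [48.0, -27.0, 21.0] chute [-235.0, 44.0, 128.0]
top (np.int64(436), np.int64(228)) r6.2 tray [25.0, -298.0, 23.0] scoop [108.0, -273.0, -67.0] chute [12.0, 52.0, 23.0]
top (np.int64(424), np.int64(275)) r4.0 tray [-97.0, -273.0, 24.0] scoop [-3.0, -248.0, -119.0] chute [-18.0, -69.0, 24.0]
top (np.int64(449), np.int64(276)) r4.0 tray [-95.0, -335.0, 24.0] scoop [-1.0, -310.0, -117.0] chute [44.0, -69.0, 24.0]
t 61.7 meas [0.5755 0.009  0.1936] c
[... 324 characters left out ...]
start 
[-0.071, -0.0, -0.021, -0.0, 0.155, 0.0] rows>=1.6 from start 
[-0.109, -0.0, -0.013, -0.0, 0.233, 0.0] rows>=2.4 from start 
[-0.149, -0.0, 0.001, -0.0, 0.311, 0.0] rows>=3.3 from start 
[-0.183, -0.0, 0.041, -0.0, 0.388, 0.0] rows>=4.1 from start 
[-0.219, -0.0, 0.088, -0.001, 0.466, 0.0] rows>=4.9 from start 
[-0.272, -0.0, 0.126, -0.001, 0.555, 0.0] rows>=5.8 from start 
--
[-0.054, -0.0, -0.023, 0.0, 0.078, 0.0] rows>=0.8 from start 
[-0.105, -0.0, -0.058, 0.0, 0.156, 0.0] rows>=1.6 from start 
[-0.159, -0.0, -0.086, 0.0, 0.233, 0.0] rows>=2.4 from start 
[-0.233, -0.0, -0.113, 0.0, 0.333, 0.0] rows>=3.5 from start 
--
[0.392, -0.0, 0.183, 0.0, -0.5, 0.0] rows>=5.2 from start 
--
```

The last stone sits beside the handle. I carry it over and pour.

Call:
{"fn": "send_rows", "kwargs": {
  "moves": [
    [-0.015,0,-0.035,0,0,0],
    [-0.04,0.002,-0.09,0,0,0],
    [-0.07,0.003,-0.155,0,0,0],
    [-0.1,0.005,-0.22,0,0,0.001],
    [-0.134,0.006,-0.296,-0.001,0.002,0.002],
    [-0.134,0.006,-0.296,-0.001,0.002,0.002],
    [-0.134,0.006,-0.296,-0.001,0.002,0.002]
  ]
}}

```text
time_s: 62.4
position: [0.5773, 0.0075, 0.2755]
tcp_rot: [[0.904, 0.089, -0.419], [0.08, -0.996, -0.038], [-0.42, 0.001, -0.907]]
force: [-0.2, 0.3, -3.2]
opening: 0.235
grasp_force: 30.0
```

Call:
{"fn": "send_rows", "kwargs": {
  "moves": [
    [0.01,0.02,-0.005,0,0,0],
    [0.03,0.06,-0.015,-0.001,0,-0.002],
    [0.065,0.13,-0.033,-0.002,0,-0.004],
    [0.105,0.21,-0.053,-0.003,0,-0.007],
    [0.145,0.29,-0.073,-0.004,0,-0.01],
    [0.185,0.37,-0.093,-0.005,0,-0.012],
    [0.225,0.45,-0.113,-0.006,0,-0.015],
    [0.262,0.52,-0.132,-0.007,0,-0.018],
    [0.292,0.58,-0.147,-0.008,0,-0.02],
    [0.313,0.626,-0.157,-0.009,0,-0.022],
    [0.313,0.626,-0.157,-0.009,0,-0.022]
  ]
}}

```text
time_s: 63.5
position: [0.6787, -0.1434, 0.2758]
tcp_rot: [[0.899, 0.123, -0.42], [0.112, -0.992, -0.052], [-0.423, -0.0, -0.906]]
force: [-0.1, -0.6, -3.2]
opening: 0.232
grasp_force: 30.0
```

Call:
{"fn": "send_rows", "kwargs": {
  "moves": [
    [0.004,0.03,0.007,0,0,0],
    [0.01,0.09,0.02,0,0,0],
    [0.018,0.17,0.038,0,0,0],
    [0.025,0.24,0.054,0,0,0],
    [0.031,0.29,0.065,0,0,0],
    [0.034,0.32,0.072,0,0,0],
    [0.034,0.32,0.072,0,0,0]
  ]
}}

```text
time_s: 64.2
position: [0.6881, -0.2216, 0.2572]
tcp_rot: [[0.899, 0.124, -0.419], [0.113, -0.992, -0.051], [-0.422, -0.001, -0.907]]
force: [0.2, 0.5, -2.3]
opening: 0.23
grasp_force: 30.0
```

Call:
{"fn": "send_rows", "kwargs": {
  "moves": [
    [-0.038,0,-0.022,0,0.077,0],
    [-0.071,0,-0.021,0,0.155,0],
    [-0.109,0,-0.013,0,0.233,0],
    [-0.149,0,0.001,0,0.311,0],
    [-0.183,0,0.041,0,0.388,0],
    [-0.219,0,0.088,-0.001,0.466,0],
    [-0.272,0,0.126,-0.001,0.555,0],
    [-0.272,0,0.126,-0.001,0.555,0]
  ]
}}

```text
time_s: 65.0
position: [0.604, -0.2237, 0.2527]
tcp_rot: [[0.905, 0.126, 0.407], [0.11, -0.992, 0.063], [0.411, -0.012, -0.911]]
force: [-2.3, 0.2, -4.1]
opening: 0.232
grasp_force: 30.0
```

Call:
{"fn": "send_rows", "kwargs": {
  "moves": [
    [-0.054,0,-0.023,0,0.078,0],
    [-0.105,0,-0.058,0,0.156,0],
    [-0.159,0,-0.086,0,0.233,0],
    [-0.233,0,-0.113,0,0.333,0],
    [-0.233,0,-0.113,0,0.333,0],
    [-0.233,0,-0.113,0,0.333,0],
    [-0.233,0,-0.113,0,0.333,0],
    [-0.233,0,-0.113,0,0.333,0]
  ]
}}

```text
time_s: 65.8
position: [0.5503, -0.2376, 0.2594]
tcp_rot: [[0.57, 0.127, 0.812], [0.074, -0.992, 0.103], [0.819, 0.001, -0.574]]
force: [-0.0, 0.0, -2.3]
opening: 0.233
grasp_force: 30.0
```

Call:
{"fn": "send_rows", "kwargs": {
  "moves": [
    [0.08,0,0.04,0,-0.1,0],
    [0.16,0,0.08,0,-0.2,0],
    [0.24,0,0.11,0,-0.3,0],
    [0.32,0,0.15,0,-0.4,0],
    [0.392,0,0.183,0,-0.5,0],
    [0.392,0,0.183,0,-0.5,0],
    [0.392,0,0.183,0,-0.5,0],
    [0.392,0,0.183,0,-0.5,0]
  ]
}}

```text
time_s: 66.6
position: [0.6453, -0.2251, 0.3173]
tcp_rot: [[0.977, 0.125, 0.172], [0.125, -0.992, 0.014], [0.172, 0.008, -0.985]]
force: [0.7, 1.3, -2.3]
opening: 0.235
grasp_force: 30.0
```

```bash
python3 st.py; python3 -c "
from plan import *
plan([C(-.10,.06,.24,0)],[(.60,.08,.30,4)],[(.535,.28,.28,3)],[(.509,.420,.20,2.6)],sync=True)"
```

```text
t 66.6 meas [ 0.6453 -0.2251  0.3173] cmd-meas mm [-2.9 -0.7 -4.6] deg 0.41 F [ 0.7  1.3 -2.3] op 0.24 gf 30
side (np.int64(386), np.int64(243)) r4.0 tray [86.0, -262.0, 270.0] scoop [38.0, 2.0, 41.0] chute [-22.0, 115.0, 270.0]
top (np.int64(449), np.int64(276)) r4.0 tray [-95.0, -335.0, 22.0] scoop [-187.0, -63.0, -170.0] chute [44.0, -69.0, 22.0]
t 66.7 meas [ 0.6471 -0.2236  0.3157] cmd-meas mm [0. 0. 0.] deg 0.00 F [ 1.6  0.2 -2.8] op 0.23 gf 30
[0.175, -0.313, -0.022, 0.003, -0.114, 0.003] rows>=1.8 from start 
--
[-0.201, -0.915, 0.114, -0.0, 0.0, 0.036] rows>=4.7 from start 
--
[-0.203, -0.816, 0.08, -0.0, 0.0, 0.011] rows>=4.2 from start 
--
[-0.075, -0.565, 0.32, -0.0, 0.0, 0.005] rows>=3.3 from start 
--
```

Call:
{"fn": "send_rows", "kwargs": {
  "moves": [
    [0.06,-0.1,-0.007,0.001,-0.04,0.001],
    [0.12,-0.2,-0.015,0.002,-0.08,0.002],
    [0.175,-0.313,-0.022,0.003,-0.114,0.003],
    [0.175,-0.313,-0.022,0.003,-0.114,0.003],
    [0.175,-0.313,-0.022,0.003,-0.114,0.003]
  ]
}}

```text
time_s: 67.2
position: [0.6745, -0.1416, 0.3258]
tcp_rot: [[0.992, 0.124, -0.005], [0.124, -0.992, 0.004], [-0.004, -0.004, -1.0]]
force: [0.9, 0.2, -2.7]
opening: 0.231
grasp_force: 30.0
```

Call:
{"fn": "send_rows", "kwargs": {
  "moves": [
    [-0.04,-0.18,0.022,0,0,0.007],
    [-0.08,-0.36,0.045,0,0,0.014],
    [-0.12,-0.54,0.067,0,0,0.021],
    [-0.16,-0.72,0.09,0,0,0.028],
    [-0.201,-0.915,0.114,0,0,0.036],
    [-0.201,-0.915,0.114,0,0,0.036],
    [-0.201,-0.915,0.114,0,0,0.036]
  ]
}}

```text
time_s: 67.9
position: [0.5958, 0.0783, 0.2989]
tcp_rot: [[0.998, 0.066, -0.005], [0.067, -0.998, 0.003], [-0.005, -0.003, -1.0]]
force: [0.6, -0.8, -3.3]
opening: 0.227
grasp_force: 30.0
```

Call:
{"fn": "send_rows", "kwargs": {
  "moves": [
    [-0.04,-0.16,0.016,0,0,0.002],
    [-0.08,-0.32,0.032,0,0,0.004],
    [-0.12,-0.48,0.048,0,0,0.006],
    [-0.16,-0.64,0.064,0,0,0.009],
    [-0.203,-0.816,0.08,0,0,0.011],
    [-0.203,-0.816,0.08,0,0,0.011],
    [-0.203,-0.816,0.08,0,0,0.011]
  ]
}}

```text
time_s: 68.6
position: [0.5335, 0.2776, 0.2798]
tcp_rot: [[0.999, 0.048, -0.004], [0.048, -0.999, 0.003], [-0.004, -0.003, -1.0]]
force: [0.3, 0.1, -2.4]
opening: 0.233
grasp_force: 30.0
```

```bash
python3 st.py; python3 -c "
from plan import *
plan([(.509,.421,.20,2.6)],[(.509,.421,.105,2.6)],[(.509,.421,.097,2.6)],[(.509,.421,.30,2.6)],sync=True)"
```

```text
t 68.6 meas [0.5335 0.2776 0.2798] cmd-meas mm [-24.6 142.5 -79.7] deg 0.32 F [ 0.3  0.1 -2.4] op 0.23 gf 30
top (np.int64(436), np.int64(228)) r6.0 tray [25.0, -298.0, 25.0] scoop [77.0, -542.0, -164.0] chute [11.0, 52.0, 25.0]
top (np.int64(437), np.int64(270)) r6.2 tray [-82.0, -304.0, 23.0] scoop [-29.0, -554.0, -167.0] chute [13.0, -56.0, 23.0]
top (np.int64(410), np.int64(274)) r4.2 tray [-98.0, -238.0, 23.0] scoop [-48.0, -489.0, -168.0] chute [-53.0, -69.0, 23.0]
top (np.int64(424), np.int64(275)) r4.0 tray [-98.0, -273.0, 23.0] scoop [-46.0, -523.0, -167.0] chute [-18.0, -70.0, 23.0]
top (np.int64(450), np.int64(276)) r4.0 tray [-95.0, -337.0, 22.0] scoop [-41.0, -587.0, -168.0] chute [46.0, -69.0, 22.0]
t 68.7 meas [0.5341 0.2766 0.28  ] cmd-meas mm [0. 0. 0.] deg 0.00 F [ 0.9  0.1 -3.1] op 0.23 gf 30
[-0.073, -0.58, 0.322, -0.002, 0.002, 0.0] rows>=3.3 from start 
--
[0.0, -0.0, 0.38, -0.0, 0.0, 0.0] rows>=1.9 from start 
--
[0.0, -0.0, 0.032, -0.0, 0.0, 0.0] rows>=0.2 from start 
--
[-0.0, -0.0, -0.812, -0.0, 0.0, 0.0] rows>=4.1 from start 
--
```

All five stones are in the chute. Now I set the scoop down on its tile.

Call:
{"fn": "send_rows", "kwargs": {
  "moves": [
    [-0.015,-0.12,0.05,0,0,0],
    [-0.03,-0.25,0.11,-0.001,0.001,0],
    [-0.045,-0.38,0.19,-0.001,0.001,0],
    [-0.06,-0.5,0.27,-0.002,0.002,0],
    [-0.073,-0.58,0.322,-0.002,0.002,0],
    [-0.073,-0.58,0.322,-0.002,0.002,0],
    [-0.073,-0.58,0.322,-0.002,0.002,0],
    [-0.073,-0.58,0.322,-0.002,0.002,0]
  ]
}}

```text
time_s: 69.5
position: [0.5089, 0.4213, 0.2008]
tcp_rot: [[0.999, 0.046, -0.0], [0.046, -0.999, 0.001], [-0.0, -0.001, -1.0]]
force: [0.7, 0.2, -2.4]
opening: 0.234
grasp_force: 30.0
```

Call:
{"fn": "send_rows", "kwargs": {
  "moves": [
    [0,0,0.1,0,0,0],
    [0,0,0.2,0,0,0],
    [0,0,0.28,0,0,0],
    [0,0,0.34,0,0,0],
    [0,0,0.37,0,0,0],
    [0,0,0.38,0,0,0],
    [0,0,0.38,0,0,0]
  ]
}}

```text
time_s: 70.2
position: [0.5077, 0.4229, 0.1055]
tcp_rot: [[0.999, 0.048, -0.001], [0.048, -0.999, 0.001], [-0.001, -0.001, -1.0]]
force: [-0.3, -0.3, -1.8]
opening: 0.234
grasp_force: 30.0
```

Call:
{"fn": "send_rows", "kwargs": {
  "moves": [
    [0,0,0.008,0,0,0],
    [0,0,0.016,0,0,0],
    [0,0,0.024,0,0,0],
    [0,0,0.032,0,0,0],
    [0,0,0.032,0,0,0],
    [0,0,0.032,0,0,0]
  ]
}}

```text
time_s: 70.8
position: [0.5073, 0.4231, 0.0971]
tcp_rot: [[0.999, 0.048, -0.001], [0.048, -0.999, 0.001], [-0.001, -0.001, -1.0]]
force: [-0.7, -0.4, -1.6]
opening: 0.233
grasp_force: 30.0
```

```bash
python3 -c "
from plan import *
plan()"
```

```text
t 70.8 meas [0.5073 0.4231 0.0971] cmd-meas mm [  1.7  -2.2 202.9] deg 0.15 F [-0.7 -0.4 -1.6] op 0.23 gf 30
```

Call:
{"fn": "send_rows", "kwargs": {
  "moves": [
    [0,0,0.003,0,0,0],
    [0,0,0.006,0,0,0],
    [0,0,0.009,0,0,0],
    [0,0,0.01,0,0,0],
    [0,0,0.01,0,0,0]
  ]
}}

```text
time_s: 71.3
position: [0.509, 0.4237, 0.0961]
tcp_rot: [[0.999, 0.048, 0.002], [0.048, -0.999, 0.003], [0.003, -0.003, -1.0]]
force: [2.7, 0.2, 6.4]
opening: 0.232
grasp_force: 30.0
```

Call:
{"fn": "send_rows", "kwargs": {
  "moves": [
    [0,0,0,0,0,0],
    [0,0,0,0,0,0],
    [0,0,0,0,0,0],
    [0,0,0,0,0,0],
    [0,0,0,0,0,0],
    [0,0,0,0,0,0]
  ],
  "grip": 0.85
}}

```text
time_s: 71.9
position: [0.5068, 0.4228, 0.0942]
tcp_rot: [[0.999, 0.048, -0.002], [0.048, -0.999, 0.0], [-0.002, -0.0, -1.0]]
force: [0.7, 0.7, 0.3]
opening: 0.689
grasp_force: 0.0
```

Call:
{"fn": "send_rows", "kwargs": {
  "moves": [
    [0,0,-0.1,0,0,0],
    [0,0,-0.25,0,0,0],
    [0,0,-0.42,0,0,0],
    [0,0,-0.6,0,0,0],
    [0,0,-0.8,0,0,0],
    [0,0,-0.8,0,0,0],
    [0,0,-0.8,0,0,0]
  ]
}}

```text
time_s: 72.6
position: [0.5079, 0.4231, 0.2964]
tcp_rot: [[0.999, 0.048, 0.001], [0.048, -0.999, 0.003], [0.002, -0.002, -1.0]]
force: [-0.6, -0.2, 0.3]
opening: 0.849
grasp_force: 0.0
```

```bash
python3 -c "
from plan import *
plan([(.53,.20,.38,4)],[(.56,-.03,.41,6)],[(.566,-.24,.41,7.2)],[(.5617,-.4007,.40,7.2)],sync=True)
from arc import bar;print(bar(90))"
```

```text
t 72.6 meas [0.5079 0.4231 0.2964] cmd-meas mm [0. 0. 0.] deg 0.00 F [-0.6 -0.2  0.3] op 0.85 gf 0
[0.046, 0.895, -0.337, -0.002, -0.001, -0.014] rows>=4.8 from start 
--
[0.055, 0.926, -0.119, 0.0, 0.0, -0.022] rows>=4.7 from start 
--
[-0.064, 0.838, 0.001, 0.0, 0.0, -0.013] rows>=4.2 from start 
--
[-0.097, 0.636, 0.04, 0.0, 0.0, -0.0] rows>=3.2 from start 
--
(np.float64(0.5616879), np.float64(-0.400356), np.float64(0.273), 7.2)
```

Call:
{"fn": "send_rows", "kwargs": {
  "moves": [
    [0,0.05,-0.3,0,0,0],
    [0.046,0.3,-0.337,-0.002,-0.001,-0.014],
    [0.046,0.895,-0.337,-0.002,-0.001,-0.014],
    [0.046,0.895,-0.337,-0.002,-0.001,-0.014],
    [0.046,0.895,-0.337,-0.002,-0.001,-0.014],
    [0.046,0.895,-0.337,-0.002,-0.001,-0.014],
    [0.046,0.895,-0.337,-0.002,-0.001,-0.014],
    [0.046,0.895,-0.337,-0.002,-0.001,-0.014]
  ]
}}

```text
time_s: 73.4
position: [0.5292, 0.1996, 0.3768]
tcp_rot: [[0.998, 0.069, -0.007], [0.069, -0.998, -0.002], [-0.007, 0.002, -1.0]]
force: [-0.7, -0.6, -0.4]
opening: 0.849
grasp_force: 0.0
```

Call:
{"fn": "send_rows", "kwargs": {
  "moves": [
    [0.055,0.926,-0.119,0,0,-0.022],
    [0.055,0.926,-0.119,0,0,-0.022],
    [0.055,0.926,-0.119,0,0,-0.022],
    [0.055,0.926,-0.119,0,0,-0.022],
    [0.055,0.926,-0.119,0,0,-0.022],
    [0.055,0.926,-0.119,0,0,-0.022],
    [0.055,0.926,-0.119,0,0,-0.022]
  ],
  "grip": 0.27
}}

```text
time_s: 74.1
position: [0.5599, -0.0292, 0.4075]
tcp_rot: [[0.994, 0.105, -0.005], [0.105, -0.995, -0.001], [-0.005, 0.0, -1.0]]
force: [-0.0, 0.8, -0.1]
opening: 0.317
grasp_force: 0.0
```

```bash
python3 - <<'E'
from st import *
from m import rect,big
plan()
for n in('top','side'):
    p,d=cap(n);P=cloud(n,d)
    m=(abs(P[...,0]-.562)<.07)&(P[...,1]<-.38)&(P[...,1]>-.43)&(abs(P[...,2]-.29)<.015)
    if m.sum()>10: m=big(m);print(n,'bar',m.sum(),rect(P[m]),np.percentile(P[m][:,2],[5,50,95]).round(3))
t=np.load('/tmp/top.npz');p,d=t['p'],t['d'];P=cloud('top',d);Z=P[...,2];h=cv2.cvtColor(p,cv2.COLOR_RGB2HSV)
A=(np.hypot(P[...,0]-.47,P[...,1]-.42)<.13)
for k,m in(('cap',A&(Z>.145)&(Z<.17)),('panlow',A&(Z<.0125)&(h[...,1]<45)&(h[...,2]<118))): m=big(m);print(k,m.sum(),rect(P[m]),np.median(Z[m]))
E
```

```text
t 74.1 meas [ 0.5599 -0.0292  0.4075] cmd-meas mm [   1.8 -371.6   -7.5] deg 1.20 F [-0.   0.8 -0.1] op 0.32 gf 0
top bar 365 ('c', array([ 0.5612, -0.3936]), 'L1 0.029@-86.9 L2 0.109@3.1') [0.29  0.295 0.298]
side bar 346 ('c', array([ 0.5574, -0.3948]), 'L1 0.037@-85.2 L2 0.110@4.8') [0.288 0.294 0.298]
cap 176 ('c', array([0.547 , 0.4346]), 'L1 0.031@-1.3 L2 0.031@88.7') 0.15837642437219196
panlow 25 ('c', array([0.5249, 0.4785]), 'L1 0.004@-89.2 L2 0.043@0.8') 0.008658172779720101
```

The scoop has been knocked aside: its cap is now at (0.547, 0.435), whereas I released it at 0.508. I'll close the flap first since the arm is near it, then put the scoop back.

Call:
{"fn": "send_rows", "kwargs": {
  "moves": [
    [-0.064,0.838,0.001,0,0,-0.013],
    [-0.064,0.838,0.001,0,0,-0.013],
    [-0.064,0.838,0.001,0,0,-0.013],
    [-0.064,0.838,0.001,0,0,-0.013],
    [-0.064,0.838,0.001,0,0,-0.013],
    [-0.064,0.838,0.001,0,0,-0.013]
  ]
}}

```text
time_s: 74.8
position: [0.566, -0.2401, 0.4079]
tcp_rot: [[0.992, 0.124, -0.004], [0.124, -0.992, -0.001], [-0.005, 0.001, -1.0]]
force: [-0.1, 0.1, 0.3]
opening: 0.266
grasp_force: 0.0
```

Call:
{"fn": "send_rows", "kwargs": {
  "moves": [
    [-0.097,0.636,0.04,0,0,0],
    [-0.097,0.636,0.04,0,0,0],
    [-0.097,0.636,0.04,0,0,0],
    [-0.097,0.636,0.04,0,0,0],
    [-0.097,0.636,0.04,0,0,0],
    [-0.097,0.636,0.04,0,0,0],
    [-0.097,0.636,0.04,0,0,0]
  ]
}}

```text
time_s: 75.5
position: [0.5625, -0.3979, 0.4002]
tcp_rot: [[0.992, 0.128, -0.003], [0.128, -0.992, -0.002], [-0.003, 0.002, -1.0]]
force: [-0.5, 0.5, -0.1]
opening: 0.27
grasp_force: 0.0
```

```bash
python3 -c "
from plan import *
plan([(.5618,-.4015,.36,7.2)],[(.5618,-.4015,.274,7.2)],sync=True)"
```

```text
t 75.5 meas [ 0.5625 -0.3979  0.4002] cmd-meas mm [0. 0. 0.] deg 0.00 F [-0.5  0.5 -0.1] op 0.27 gf 0
[-0.004, 0.014, 0.161, 0.001, 0.002, 0.002] rows>=0.8 from start 
--
[-0.0, -0.001, 0.344, 0.0, -0.0, -0.0] rows>=1.7 from start 
--
```

Call:
{"fn": "send_rows", "kwargs": {
  "moves": [
    [-0.002,0.003,0.08,0,0,0],
    [-0.002,0.003,0.161,0,0,0],
    [-0.002,0.003,0.161,0,0,0],
    [-0.002,0.003,0.161,0,0,0]
  ]
}}

```text
time_s: 75.9
position: [0.5615, -0.4004, 0.3599]
tcp_rot: [[0.992, 0.126, -0.003], [0.126, -0.992, -0.002], [-0.003, 0.002, -1.0]]
force: [-0.2, 0.0, 0.3]
opening: 0.27
grasp_force: 0.0
```

Call:
{"fn": "send_rows", "kwargs": {
  "moves": [
    [0,0,0.06,0,0,0],
    [0,0,0.12,0,0,0],
    [0,0,0.18,0,0,0],
    [0,0,0.24,0,0,0],
    [0,0,0.3,0,0,0],
    [0,0,0.344,0,0,0],
    [0,0,0.344,0,0,0]
  ]
}}

```text
time_s: 76.6
position: [0.5606, -0.4014, 0.2725]
tcp_rot: [[0.992, 0.125, -0.004], [0.125, -0.992, -0.001], [-0.005, 0.001, -1.0]]
force: [-0.7, -0.7, 0.1]
opening: 0.268
grasp_force: 0.0
```

Call:
{"fn": "send_rows", "kwargs": {
  "moves": [
    [0,0,0,0,0,0],
    [0,0,0,0,0,0],
    [0,0,0,0,0,0],
    [0,0,0,0,0,0],
    [0,0,0,0,0,0]
  ],
  "grip": 0
}}

```text
time_s: 77.1
position: [0.5613, -0.4023, 0.2744]
tcp_rot: [[0.992, 0.125, -0.001], [0.125, -0.992, -0.004], [-0.002, 0.004, -1.0]]
force: [1.0, 1.1, 4.0]
opening: 0.11
grasp_force: 30.0
```

```bash
python3 -c "
from arc import *
plan([bar(t,.104) for t in range(85,44,-5)],[bar(t,.1035) for t in range(40,-1,-5)]+[bar(-1,.1030)],sync=True)
plan([(.536,-.189,.30,7.2)])"
```

```text
t 77.1 meas [ 0.5613 -0.4023  0.2744] cmd-meas mm [0. 0. 0.] deg 0.00 F [1.  1.1 4. ] op 0.11 gf 30
[0.003, -0.067, -0.011, 0.002, 0.001, -0.0] rows>=0.3 from start 
[0.002, -0.128, -0.018, 0.002, 0.001, -0.0] rows>=0.6 from start 
[0.002, -0.189, -0.02, 0.002, 0.001, -0.0] rows>=1.0 from start 
[0.002, -0.25, -0.017, 0.002, 0.001, -0.0] rows>=1.3 from start 
[0.002, -0.311, -0.009, 0.002, 0.001, -0.0] rows>=1.6 from start 
[0.002, -0.37, 0.005, 0.002, 0.001, -0.0] rows>=1.9 from start 
[0.002, -0.429, 0.024, 0.002, 0.001, -0.0] rows>=2.1 from start 
[0.002, -0.485, 0.048, 0.002, 0.001, -0.0] rows>=2.4 from start 
[0.002, -0.539, 0.077, 0.002, 0.001, -0.0] rows>=2.7 from start 
--
[0.0, -0.051, 0.036, 0.0, 0.0, -0.0] rows>=0.3 from start 
[0.0, -0.099, 0.074, 0.0, 0.0, -0.0] rows>=0.6 from start 
[0.0, -0.144, 0.116, 0.0, 0.0, -0.0] rows>=0.9 from start 
[0.0, -0.184, 0.161, 0.0, 0.0, -0.0] rows>=1.2 from start 
[0.0, -0.221, 0.21, 0.0, 0.0, -0.0] rows>=1.5 from start 
[0.0, -0.253, 0.262, 0.0, 0.0, -0.0] rows>=1.8 from start 
[0.0, -0.281, 0.317, 0.0, 0.0, -0.0] rows>=2.1 from start 
[0.0, -0.303, 0.374, 0.0, 0.0, -0.0] rows>=2.4 from start 
[0.0, -0.321, 0.433, 0.0, 0.0, -0.0] rows>=2.7 from start 
[0.0, -0.324, 0.446, 0.0, 0.0, -0.0] rows>=2.8 from start 
--
t 77.1 meas [ 0.5613 -0.4023  0.2744] cmd-meas mm [ -26.5  214.  -131.3] deg 0.20 F [1.  1.1 4. ] op 0.11 gf 30
[0.004, 0.004, -0.627, 0.0, 0.0, -0.0] rows>=3.1 from start 
--
```

Call:
{"fn": "send_rows", "kwargs": {
  "moves": [
    [0.002,-0.067,-0.011,0.002,0.001,0],
    [0.002,-0.128,-0.018,0.002,0.001,0],
    [0.002,-0.189,-0.02,0.002,0.001,0],
    [0.002,-0.25,-0.017,0.002,0.001,0],
    [0.002,-0.311,-0.009,0.002,0.001,0],
    [0.002,-0.37,0.005,0.002,0.001,0],
    [0.002,-0.429,0.024,0.002,0.001,0],
    [0.002,-0.485,0.048,0.002,0.001,0],
    [0.002,-0.539,0.077,0.002,0.001,0],
    [0.002,-0.539,0.077,0.002,0.001,0]
  ]
}}

```text
time_s: 78.1
position: [0.544, -0.2645, 0.2518]
tcp_rot: [[0.992, 0.126, -0.003], [0.126, -0.992, 0.006], [-0.003, -0.007, -1.0]]
force: [3.3, 2.6, -1.7]
opening: 0.112
grasp_force: 30.0
```

Call:
{"fn": "send_rows", "kwargs": {
  "moves": [
    [0,-0.051,0.036,0,0,0],
    [0,-0.099,0.074,0,0,0],
    [0,-0.144,0.116,0,0,0],
    [0,-0.184,0.161,0,0,0],
    [0,-0.221,0.21,0,0,0],
    [0,-0.253,0.262,0,0,0],
    [0,-0.281,0.317,0,0,0],
    [0,-0.303,0.374,0,0,0],
    [0,-0.321,0.433,0,0,0],
    [0,-0.324,0.446,0,0,0],
    [0,-0.324,0.446,0,0,0],
    [0,-0.324,0.446,0,0,0]
  ]
}}

```text
time_s: 79.3
position: [0.5353, -0.1898, 0.1447]
tcp_rot: [[0.992, 0.125, 0.001], [0.125, -0.992, -0.003], [0.001, 0.004, -1.0]]
force: [-1.4, -3.4, 14.9]
opening: 0.115
grasp_force: 30.0
```

Call:
{"fn": "send_rows", "kwargs": {
  "moves": [
    [0,0,0,0,0,0],
    [0,0,0,0,0,0],
    [0,0,0,0,0,0],
    [0,0,0,0,0,0],
    [0,0,0,0,0,0]
  ],
  "grip": 0.5
}}

```text
time_s: 79.8
position: [0.5335, -0.1874, 0.1415]
tcp_rot: [[0.992, 0.125, -0.004], [0.125, -0.992, 0.002], [-0.003, -0.002, -1.0]]
force: [-0.2, 0.4, -0.6]
opening: 0.458
grasp_force: 0.0
```

Call:
{"fn": "send_rows", "kwargs": {
  "moves": [
    [0,0,-0.1,0,0,0],
    [0,0,-0.25,0,0,0],
    [0,0,-0.42,0,0,0],
    [0.004,0.004,-0.627,0,0,0],
    [0.004,0.004,-0.627,0,0,0],
    [0.004,0.004,-0.627,0,0,0]
  ]
}}

```text
time_s: 80.4
position: [0.5359, -0.1891, 0.3003]
tcp_rot: [[0.992, 0.125, 0.001], [0.125, -0.992, -0.001], [0.0, 0.001, -1.0]]
force: [-0.3, 0.6, -0.4]
opening: 0.5
grasp_force: 0.0
```

```bash
cat > sc.py <<'E'
from st import *
from m import rect,big
plan()
p,d=cap('side');P=cloud('side',d);x,y,Z=P[...,0],P[...,1],P[...,2]
c2,s2=np.cos(np.radians(7.2)),np.sin(np.radians(7.2));gx,gy=x-.5434,y+.2584;cx,cy=s2*gx-c2*gy,c2*gx+s2*gy
m=(abs(cx)<.09)&(abs(cy)<.09)&(Z>.1)&(Z<.145);print('flap slope rad',np.polyfit(cx[m],Z[m],1).round(4),m.sum())
p,d=cap('top');P=cloud('top',d);Z=P[...,2];h=cv2.cvtColor(p,cv2.COLOR_RGB2HSV)
A=(np.hypot(P[...,0]-.50,P[...,1]-.43)<.13)
m=A&(Z>.145)&(Z<.17);print('cap',m.sum(),rect(P[big(m)]))
m=A&(Z>.02)&(Z<.075)&(h[...,1]<60)&(P[...,1]>.33);print('walls',m.sum(),rect(P[m]))
cv2.imwrite('pics/scoop9.png',cv2.resize(p[170:280,90:220,::-1],None,fx=6,fy=5.4,interpolation=cv2.INTER_CUBIC)[:600])
E
python3 sc.py
```

```text
t 80.4 meas [ 0.5359 -0.1891  0.3003] cmd-meas mm [ 0.   0.  -0.4] deg 0.05 F [-0.3  0.6 -0.4] op 0.50 gf 0
flap slope rad [-0.     0.128] 4507
cap 175 ('c', array([0.5473, 0.4341]), 'L1 0.030@-0.1 L2 0.030@89.9')
walls 313 ('c', array([0.5302, 0.4337]), 'L1 0.099@-88.6 L2 0.056@1.4')
```

View pics/scoop9.png

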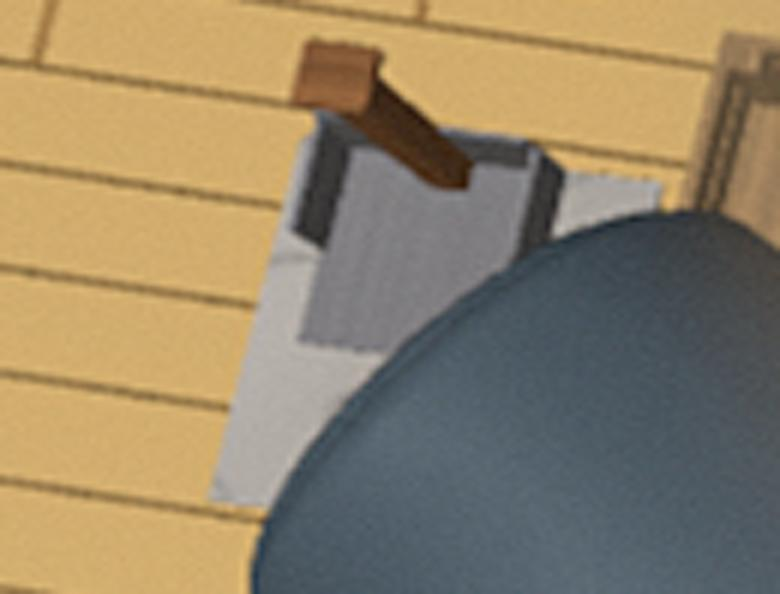

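The flap is closed (slope 0). The crop shows the scoop upright, but shifted towards the tile's far edge, at (420,200). I regrip it and recentre.

```bash
python3 -c "
from plan import *
plan([(.54,.03,.34,4)],[(.54,.26,.32,2)],[(.547,.434,.25,.7)],[(.547,.434,.095,.7)])
plan([(.547,.434,.12,.7),(.509,.423,.12,.7)])"
```

```text
t 80.5 meas [ 0.5344 -0.1882  0.2974] cmd-meas mm [ 1.6 -0.9  2.5] deg 0.32 F [-0.1  0.3 -0.1] op 0.50 gf 0
[0.125, -0.867, -0.161, 0.0, 0.0, 0.035] rows>=4.5 from start 
--
[0.065, -0.918, 0.08, 0.0, 0.0, 0.022] rows>=4.6 from start 
--
[0.053, -0.695, 0.279, 0.0, 0.0, 0.015] rows>=3.8 from start 
--
[-0.0, -0.0, 0.62, 0.0, 0.0, -0.0] rows>=3.1 from start 
--
t 80.5 meas [ 0.5344 -0.1882  0.2974] cmd-meas mm [  12.6  622.2 -202.3] deg 6.49 F [-0.1  0.3 -0.1] op 0.50 gf 0
[-0.0, -0.0, -0.1, 0.0, 0.0, -0.0] rows>=0.5 from start 
[-0.153, 0.042, -0.1, 0.0, 0.0, -0.0] rows>=0.9 from start 
--
```

Call:
{"fn": "send_rows", "kwargs": {
  "moves": [
    [0.125,-0.3,-0.161,0,0,0.035],
    [0.125,-0.867,-0.161,0,0,0.035],
    [0.125,-0.867,-0.161,0,0,0.035],
    [0.125,-0.867,-0.161,0,0,0.035],
    [0.125,-0.867,-0.161,0,0,0.035],
    [0.125,-0.867,-0.161,0,0,0.035],
    [0.125,-0.867,-0.161,0,0,0.035]
  ],
  "grip": 0.9
}}

```text
time_s: 81.2
position: [0.5387, 0.0304, 0.3375]
tcp_rot: [[0.997, 0.072, -0.006], [0.072, -0.997, 0.001], [-0.006, -0.001, -1.0]]
force: [-0.6, -0.3, -0.1]
opening: 0.896
grasp_force: 0.0
```

Call:
{"fn": "send_rows", "kwargs": {
  "moves": [
    [0.065,-0.918,0.08,0,0,0.022],
    [0.065,-0.918,0.08,0,0,0.022],
    [0.065,-0.918,0.08,0,0,0.022],
    [0.065,-0.918,0.08,0,0,0.022],
    [0.065,-0.918,0.08,0,0,0.022],
    [0.065,-0.918,0.08,0,0,0.022],
    [0.065,-0.918,0.08,0,0,0.022]
  ]
}}

```text
time_s: 81.9
position: [0.5397, 0.2589, 0.318]
tcp_rot: [[0.999, 0.035, -0.004], [0.035, -0.999, -0.001], [-0.005, 0.001, -1.0]]
force: [-0.0, -0.8, -0.3]
opening: 0.902
grasp_force: 0.0
```

Call:
{"fn": "send_rows", "kwargs": {
  "moves": [
    [0.053,-0.695,0.279,0,0,0.015],
    [0.053,-0.695,0.279,0,0,0.015],
    [0.053,-0.695,0.279,0,0,0.015],
    [0.053,-0.695,0.279,0,0,0.015],
    [0.053,-0.695,0.279,0,0,0.015],
    [0.053,-0.695,0.279,0,0,0.015],
    [0.053,-0.695,0.279,0,0,0.015],
    [0.053,-0.695,0.279,0,0,0.015]
  ]
}}

```text
time_s: 82.7
position: [0.5477, 0.4323, 0.251]
tcp_rot: [[1.0, 0.009, -0.001], [0.009, -1.0, 0.001], [-0.001, -0.001, -1.0]]
force: [-0.6, -0.9, 0.4]
opening: 0.899
grasp_force: 0.0
```

Call:
{"fn": "send_rows", "kwargs": {
  "moves": [
    [0,0,0.15,0,0,0],
    [0,0,0.3,0,0,0],
    [0,0,0.45,0,0,0],
    [0,0,0.55,0,0,0],
    [0,0,0.62,0,0,0],
    [0,0,0.62,0,0,0],
    [0,0,0.62,0,0,0]
  ]
}}

```text
time_s: 83.4
position: [0.5471, 0.4338, 0.0959]
tcp_rot: [[1.0, 0.011, -0.001], [0.011, -1.0, 0.001], [-0.001, -0.001, -1.0]]
force: [-0.3, 0.2, 0.7]
opening: 0.902
grasp_force: 0.0
```

Call:
{"fn": "send_rows", "kwargs": {
  "moves": [
    [0,0,0,0,0,0],
    [0,0,0,0,0,0],
    [0,0,0,0,0,0],
    [0,0,0,0,0,0],
    [0,0,0,0,0,0],
    [0,0,0,0,0,0],
    [0,0,0,0,0,0],
    [0,0,0,0,0,0],
    [0,0,0,0,0,0],
    [0,0,0,0,0,0]
  ],
  "grip": 0
}}

```text
time_s: 84.4
position: [0.5462, 0.4343, 0.0948]
tcp_rot: [[1.0, 0.012, -0.002], [0.012, -1.0, 0.0], [-0.002, -0.001, -1.0]]
force: [-0.4, 0.2, -0.6]
opening: 0.231
grasp_force: 30.0
```

Call:
{"fn": "send_rows", "kwargs": {
  "moves": [
    [0,0,-0.04,0,0,0],
    [0,0,-0.1,0,0,0],
    [-0.05,0.014,-0.1,0,0,0],
    [-0.1,0.028,-0.1,0,0,0],
    [-0.153,0.042,-0.1,0,0,0],
    [-0.153,0.042,-0.06,0,0,0],
    [-0.153,0.042,-0.03,0,0,0],
    [-0.153,0.042,-0.015,0,0,0],
    [-0.153,0.042,-0.005,0,0,0],
    [-0.153,0.042,0,0,0,0],
    [-0.153,0.042,0,0,0,0]
  ]
}}

```text
time_s: 85.5
position: [0.5087, 0.4235, 0.095]
tcp_rot: [[1.0, 0.012, -0.002], [0.012, -1.0, 0.001], [-0.002, -0.001, -1.0]]
force: [0.6, -0.8, -1.6]
opening: 0.231
grasp_force: 30.0
```

Set down. I release, retreat, and verify.

Call:
{"fn": "send_rows", "kwargs": {
  "moves": [
    [0,0,0.002,0,0,0],
    [0,0,0.002,0,0,0]
  ]
}}

```text
time_s: 85.7
position: [0.5088, 0.4235, 0.095]
tcp_rot: [[1.0, 0.012, -0.001], [0.012, -1.0, 0.001], [-0.001, -0.001, -1.0]]
force: [1.5, -1.0, -0.6]
opening: 0.235
grasp_force: 30.0
```

Call:
{"fn": "send_rows", "kwargs": {
  "moves": [
    [0,0,0,0,0,0],
    [0,0,0,0,0,0],
    [0,0,0,0,0,0],
    [0,0,0,0,0,0],
    [0,0,0,0,0,0],
    [0,0,0,0,0,0],
    [0,0,0,0,0,0]
  ],
  "grip": 0.9
}}

```text
time_s: 86.4
position: [0.5081, 0.4235, 0.0945]
tcp_rot: [[1.0, 0.012, -0.002], [0.012, -1.0, 0.001], [-0.002, -0.001, -1.0]]
force: [0.2, 0.4, 0.8]
opening: 0.782
grasp_force: 0.0
```

Call:
{"fn": "send_rows", "kwargs": {
  "moves": [
    [0,0,-0.1,0,0,0],
    [0,0,-0.25,0,0,0],
    [0,0,-0.42,0,0,0],
    [0,0,-0.6,0,0,0],
    [0,0,-0.8,0,0,0],
    [0,0,-0.85,0,0,0],
    [0,0,-0.85,0,0,0]
  ]
}}

```text
time_s: 87.1
position: [0.5098, 0.4241, 0.3104]
tcp_rot: [[1.0, 0.012, 0.004], [0.012, -1.0, 0.004], [0.004, -0.004, -1.0]]
force: [0.4, 1.0, 0.3]
opening: 0.901
grasp_force: 0.0
```

Call:
{"fn": "send_rows", "kwargs": {
  "moves": [
    [0,0.4,-0.1,0,0,0],
    [0,0.8,-0.1,0,0,0],
    [0,1,-0.1,0,0,0],
    [0,1,-0.1,0,0,0],
    [0,1,-0.1,0,0,0],
    [0,1,-0.1,0,0,0],
    [0,1,-0.1,0,0,0],
    [0,1,-0.1,0,0,0]
  ]
}}

```text
time_s: 87.9
position: [0.5108, 0.174, 0.3302]
tcp_rot: [[1.0, 0.012, -0.005], [0.012, -1.0, 0.001], [-0.005, -0.001, -1.0]]
force: [0.3, -1.1, 0.8]
opening: 0.898
grasp_force: 0.0
```

Call:
{"fn": "send_rows", "kwargs": {
  "moves": [
    [0,0.3,0,0,0,0],
    [0,0.6,0,0,0,0],
    [0,0.8,0,0,0,0],
    [0,0.8,0,0,0,0],
    [0,0.8,0,0,0,0],
    [0,0.8,0,0,0,0]
  ]
}}

```text
time_s: 88.5
position: [0.5141, -0.0261, 0.3308]
tcp_rot: [[1.0, 0.011, -0.003], [0.011, -1.0, 0.002], [-0.003, -0.002, -1.0]]
force: [1.0, 1.1, 0.1]
opening: 0.902
grasp_force: 0.0
```

```bash
python3 sc.py; python3 - <<'E'
from m import *
t=np.load('/tmp/top.npz');P=cloud('top',t['d']);p=t['p'];h=cv2.cvtColor(p,cv2.COLOR_RGB2HSV)
k=(np.abs(P[...,0]-.525)<.1)&(np.abs(P[...,1]-.249)<.075)&(P[...,2]>.09)&(P[...,2]<.13);print('cans',[(s[4],np.median(P[l==0+i],0).round(3)) for n,l,S,c in [cv2.connectedComponentsWithStats(k.astype(np.uint8))] for i,s in enumerate(S) if i and s[4]>40])
m=(np.hypot(P[...,0]-.46,P[...,1]-.42)<.15)&(P[...,2]<.0125)&(h[...,1]<45);print('tile+pan',rect(P[big(m)]))
cv2.imwrite('pics/final.png',p[:,:,::-1])
E
```

```text
t 88.5 meas [ 0.5141 -0.0261  0.3308] cmd-meas mm [  -5.1  449.1 -210.7] deg 0.24 F [1.  1.1 0.1] op 0.90 gf 0
flap slope rad [-0.0018  0.128 ] 4525
cap 176 ('c', array([0.5107, 0.423 ]), 'L1 0.030@-88.5 L2 0.030@1.5')
walls 305 ('c', array([0.4921, 0.4236]), 'L1 0.100@-88.0 L2 0.055@2.0')
cans [(np.int32(369), array([0.573, 0.248, 0.105])), (np.int32(387), array([0.482, 0.247, 0.105]))]
tile+pan ('c', array([0.4696, 0.4223]), 'L1 0.160@-88.7 L2 0.179@1.3')
```

View pics/final.png

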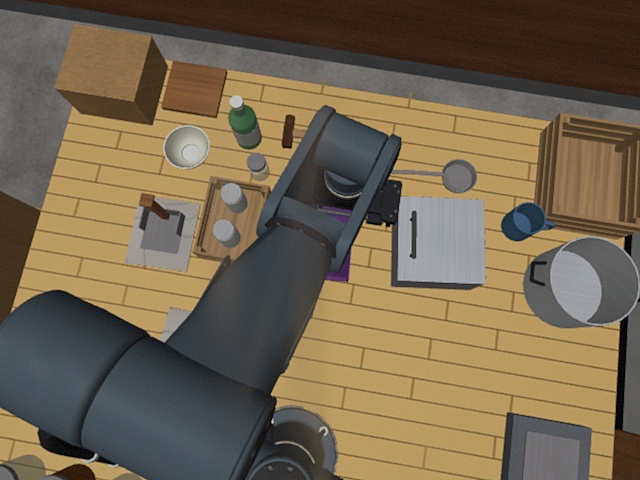

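The final view shows the scoop centred on its tile at (162,230), the cans in the crate at (232,197) and (224,234), the flap closed at (440,240), and the bystanders in place. I hand it in.

```bash
python3 -c "
from rig import ticket
print(ticket.hand_in())"
```

```text
the job is handed in; nothing more can be done
None
```

The job is handed in, with no verdict returned: both cans are in the crate, all five stones are in the chute, the flap is closed, and the scoop stands on its tile about 1 mm from centre (re-placed after it was knocked aside).

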